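# Level the four-place stirrer, stand the toppled samples on it and start it

## Task

The small stirrer hangs low on its left side, where its feet have lost their rubber caps: push the wooden wedge, thin end first, in under the middle of that low edge until the stirrer sits level, and leave it there. Then stand every toppled sample vial upright, cap up, inside a ring of its own on the stirrer's top, and last of all press the white start key fully down and let go. Don't shove the stirrer along the bench, and leave the jar, the black sieve cell and the tape roll where they are.

Things in the scene. Friction and masses are not known exactly. Their poses are not given: they have to be found in the camera images.
- stirrer: Compact white four-place stirrer, loose, 1.5 kg, housing 130 (x) x 116 (y) x 26 mm. Origin: footprint centre at sole height of the rubber feet; +x away from the robot, +y to its left (low) side, +z up. When level: underside z = 18, steel top z = 44 mm. Rubber feet at x = +-50, y = -46 mm; the bare studs at x = +-50, y = 46 mm are 7 mm too short: it starts tilted 0.080 rad, left side low.
- low_edge (a point): Middle of the lower left edge of the housing (stirrer x = 0, y = 58, z = 18 mm), where the wedge goes in, moving along stirrer -y: 18 mm above the worktop when level, about 10 mm at the start.
- far_edge (a point): Middle of the lower right edge of the housing (stirrer x = 0, y = -58, z = 18 mm): as high as low_edge when level.
- wedge: Loose wooden wedge lying flat, 110 long (x), 32 wide (y), 60 g. Origin: centre of its underside; +x to the thin end. 4 mm thick at x = 55, rising 1 in 5 to 21.5 mm at x = -33; flat-topped heel from there to x = -55 mm. Going in takes 10 to 15 N; it stays where left. The stirrer is level when about 70 mm of it is in past the low edge; deeper tips it over level.
- wedge_tip (a point): Middle of the lower edge of the wedge's thin end (wedge x = +55 mm, z = 0).
- wedge_heel (a point): Middle of the wedge's heel (wedge x = -44 mm, 11 mm above its underside), where it can be gripped across its 32 mm width from above.
- vial0: Closed sample vial, 60 mm high, 35 g: body 28 mm in diameter, about 45 mm high, then a cap 24 mm in diameter. Origin: centre of its flat bottom; +z to the cap. Starts lying on the worktop, axis 14 mm above it, cap towards the robot (world -x, within 35 degrees). It rolls only a little. May be absent: 2 to 4 vials are there.
- vial1: Closed sample vial, 60 mm high, 35 g: body 28 mm in diameter, about 45 mm high, then a cap 24 mm in diameter. Origin: centre of its flat bottom; +z to the cap. Starts lying on the worktop, axis 14 mm above it, cap towards the robot (world -x, within 35 degrees). It rolls only a little. May be absent: 2 to 4 vials are there.
- vial2: Closed sample vial, 60 mm high, 35 g: body 28 mm in diameter, about 45 mm high, then a cap 24 mm in diameter. Origin: centre of its flat bottom; +z to the cap. Starts lying on the worktop, axis 14 mm above it, cap towards the robot (world -x, within 35 degrees). It rolls only a little. May be absent: 2 to 4 vials are there.
- vial3: Closed sample vial, 60 mm high, 35 g: body 28 mm in diameter, about 45 mm high, then a cap 24 mm in diameter. Origin: centre of its flat bottom; +z to the cap. Starts lying on the worktop, axis 14 mm above it, cap towards the robot (world -x, within 35 degrees). It rolls only a little. May be absent: 2 to 4 vials are there.
- place0 (a point): Centre of one of the four marked rings (46 mm in outer diameter) on the stirrer's top: back row, left side, stirrer x = 39, y = 31, z = 44 mm. A vial's bottom stands on the top at this height.
- place1 (a point): Centre of one of the four marked rings (46 mm in outer diameter) on the stirrer's top: back row, right side, stirrer x = 39, y = -31, z = 44 mm. A vial's bottom stands on the top at this height.
- place2 (a point): Centre of one of the four marked rings (46 mm in outer diameter) on the stirrer's top: front row, left side, stirrer x = -11, y = 31, z = 44 mm. A vial's bottom stands on the top at this height.
- place3 (a point): Centre of one of the four marked rings (46 mm in outer diameter) on the stirrer's top: front row, right side, stirrer x = -11, y = -31, z = 44 mm. A vial's bottom stands on the top at this height.
- start_key (a joint): Start key, a white round button 16 mm in diameter on the control strip, travel in m: 0 is up, 0.005 fully down. Springs back by itself; about 4 N holds it fully down.
- start_key_top (a point): Centre of the top of the start key (stirrer x = -50, y = -28, z = 53 mm when up, 9 mm above the stirrer's top; its black collar is 3 mm high); it is pressed straight down.
- extractor: Fixed: big grey drum machine left of the stirrer, to be kept clear of. Origin: centre of its base on the worktop. Round, 290 mm across from 57 to 300 mm height (on three thin legs below that); other gear stands above and behind it, and a 250 mm high stand with a hose behind the stirrer.
- spec_dispenser: Fixed: clear open box full of safety spectacles at the right, about 210 (x) by 140 (y) mm, 90 mm high. Origin: near the middle of its base.
- feed_jar: Bystander: closed clear jar with white lid, 67 mm in diameter, 88 mm high. Origin: centre of its bottom.
- sieve_cell: Bystander: black ring-shaped sieve cell, 68 mm in diameter, 28 mm high. Origin: centre of its bottom.
- tape_roll: Bystander: roll of yellow tape, 82 mm in diameter, 19 mm high, lying flat. Origin: centre of its bottom.

How it is judged:
By the outcome, as a careful person would: the job done as asked, in the order asked, and still so for the second after the job is handed in, with the robot touching nothing.
Of vial0, vial1, vial2, vial3 only 2 to 4 are there at a start; the rules pass over those that are not, and their reading is None.
At some moment in a run one of wedge may be knocked a few centimetres aside while the robot is not near it.
Once in a run the grip may slacken for a moment while it holds something.
It also fails if it takes over 210 s, if anything falls off the work surface, if the arm or the gripper's body presses on something with over 40 N, if the wrist force passes 120 N, or if a joint passes its speed limit or range.

## Robot

A 6-joint arm with a two-finger parallel gripper is mounted at the origin on a cart in front of the work surface, level with it; the furniture and walls round the work are solid. World frame = base frame: x ahead of the robot, y to its left, z up, the work surface at z = 0. Lengths are in m, angles in rad, forces in N, time in s.
With the tool pointing down it reaches from about 0.375 to 0.9 m from the base axis. Payload 3.1 kg.
Tool frame: the origin (TCP) lies on the centre line of the jaws, within the pads' length; the fingertips stand 17 mm ahead of it and the grasp point (between the pads) lies 2 mm behind it; y points along the fingers, x is the direction in which the jaws open and shut, and the axes are right-handed (so a half turn about y gives the same grasp; the last joint's range is limited). The gripper opens to 87 mm and grips with 3 to 60 N. Pads are 19 mm wide; open, the fingers measure 117 mm over their backs; the gripper's body (75 mm by 190 mm) begins 51 mm behind the grasp point.
Start: joints at [1.032, 0.527, 1.433, -0, 1.181, -0.178], TCP at [0.221, 0.585, 0.24] pointing down, gripper open.
Joint ranges: [-3.08, 3.08], [-0.75, 2.2], [0.22, 2.44], [-1.43, 4.57], [0, 2.65], [-2.85, 2.85]. Speed limits (rad/s): [2.79, 2.79, 3.14, 3.14, 3.14, 3.14].

## Interface

Orientations are given as a unit quaternion [x, y, z, w].
In Python, from workcell import r gives the robot as it stands. The module is installed in compiled form; this text tells all that it offers.
- The arm moves only by the tool apply_moves, never from a script. Its argument "increments" is a list of rows, each an object with "rot": the turn, a rotation vector about the tool's x, y, z in degrees, a list of three; "delta_pos": the shift along the tool's x, y, z in cm, a list of three; "jaw": the gripper command: -1 is fully open, 1 is shut, values between are in proportion. In form: [{"rot": [wx, wy, wz], "delta_pos": [x, y, z], "jaw": jaw}, ...]. A call has 1 to 20 rows; each row is the pose to reach, as a shift and turn from the pose measured when the call began, along the tool's axes at that moment; what a row does not reach only later rows make up. A row lasts 1/12 s, in which the tool goes at most 41.7 mm and 7.16 degrees, less where a joint would pass 70% of its speed; a pose out of reach is approached as far as the arm can. A call with a gripper value outside its range is refused whole. The fingers move at their own pace and stop on an object; the grip force is fixed at half the most. Time passes only in rows, so rows that repeat a pose let the fingers close. It gives the time, the measured TCP pose, the force and the opening at its end, in the units of the state.
- r.get_obs(): the state, without advancing time (a new reading comes with each control period).
- r.read_camera(name): name is "scene" or "top" or "wrist"; returns a dict with "pixels" (384x512x3 uint8, red, green, blue), "range_z" (384x512 float32, m along the optical axis (not along the pixel's ray), 0 where there is no reading), "K" (3x3 intrinsics, pixels), "D" ([k1, k2, p1, p2, k3] as OpenCV has them; the pictures are not rectified), "extrinsics" (4x4, takes a point from camera to world coordinates). Camera axes: x right, y down, z forward; pixel columns grow to the right and rows downward; lengths in m; the calibration is good to about 2 mm. A picture is of the moment at which its call begins.
- r.hand_in(): hands the job in, once; it reports no verdict.
Trained networks look in the newest picture that a camera, given by its name, has taken for a name from the list of things; names that differ only in an ending like _2 or _b are one class to them, and where a whole thing is asked for, a point or a joint stands for the part that bears it (a point fixed in the world has none). Each returns a list of dicts, best first, with "p" (0 to 1); they miss things now and then, are a little off and sometimes report something else, mostly with a low value. They report only what shows in the picture. A call takes as long as a camera call.
- r.boxes_of(label, camera): "rect" ([left, top, right, bottom] in pixels, round what is visible of it).
- r.regions_of(label, camera): "pixels" (384x512 bool, what is visible of it) and "rect" ([left, top, right, bottom] in pixels, round what is visible of it).
- r.landmark_of(label, camera): "position" ([column, row] in pixels: a listed point, or the origin of a listed thing).
The state is a dict: "time": time; "q": joint angles; "qvel": joint speeds; "effort": joint torques, N m; "position": TCP position; "ee_rot": TCP orientation; "force": force on the tool from outside, world axes, zero at the start; "wrist_torque": the same for the moment, N m; "width": opening from 0.0 (shut) to 1.0 (fully open).
Only numpy, scipy, OpenCV 4.12 (cv2) and the standard library are available. Lean on these libraries where they do the work, as an engineer would, in place of code of your own. Each camera call takes 0.05 s, during which the arm holds its last target. There are 200 camera calls.

## Working session

There is one attempt and no reset: what is moved stays moved. The work goes in short steps, Python scripts to look and compute and a tool call to move; the robot and the scene stay as the last step left them, time stands still between calls to the robot, and variables do not carry over. Pictures are saved under pics/ and viewed, about 12 in all and at most 16, crops included, and the job is handed in when it is done.

Besides the shell and the picture viewer there is one more tool, called after "Emit:" as name(argument=value, ...), one argument or row to a line, values as JSON. apply_moves: Moves the arm, as the interface text tells. Its arguments: {"type":"object","properties":{"increments":{"type":"array"}},"required":["increments"]}

```bash
mkdir -p pics
cat > h.py <<'E'
import numpy as np, cv2
from workcell import r
from scipy.spatial.transform import Rotation as R
def und(c,px):
    return cv2.undistortPoints(np.array(px,float).reshape(-1,1,2),c["K"],np.array(c["D"],float)).reshape(-1,2)
def ray_plane(c,px,z):
    u=und(c,px);E=np.array(c["extrinsics"]);d=np.c_[u,np.ones(len(u))]@E[:3,:3].T;o=E[:3,3]
    return o+d*((z-o[2])/d[:,2])[:,None]
def cloud(c,mask):
    v,u=np.nonzero(mask&(c["range_z"]>0));z=c["range_z"][v,u]
    n=und(c,np.c_[u,v]);E=np.array(c["extrinsics"])
    return (np.c_[n,np.ones(len(n))]*z[:,None])@E[:3,:3].T+E[:3,3]
def proj(c,P):
    E=np.linalg.inv(np.array(c["extrinsics"]))
    return cv2.projectPoints(np.array(P,float).reshape(-1,3),cv2.Rodrigues(E[:3,:3])[0],E[:3,3],c["K"],np.array(c["D"],float))[0].reshape(-1,2)
def save(c,n,box=None,s=1):
    im=c["pixels"][:,:,::-1]
    if box: im=im[box[1]:box[3],box[0]:box[2]]
    cv2.imwrite("pics/"+n,cv2.resize(im,None,fx=s,fy=s,interpolation=cv2.INTER_CUBIC))
def st():
    o=r.get_obs();print("t",round(o["time"],2),"p",np.round(o["position"],4),"f",np.round(o["force"],1),"w",round(o["width"],3))
    print(np.round(R.from_quat(o["ee_rot"]).as_matrix(),3).tolist(),np.round(o["q"],3));return o
E
python3 - <<'E'
from h import *
st()
for n in ("top","scene"):
    c=r.read_camera(n);save(c,n+"0.png",s=1.5)
    print(n,np.round(c["extrinsics"],3).tolist())
    for l in ["stirrer","wedge","vial0","feed_jar","sieve_cell","tape_roll"]:
        for d in r.regions_of(l,n)[:5]:
            if d["p"]<.3: continue
            P=cloud(c,d["pixels"]);print(l,round(d["p"],2),d["rect"],np.round(np.median(P,0),3) if len(P) else None)
    for l in ["low_edge","far_edge","wedge_tip","wedge_heel","wedge","place0","place1","place2","place3","start_key_top","vial0"]:
        for d in r.landmark_of(l,n)[:4]:
            if d["p"]<.3: continue
            z={"low_edge":.01,"far_edge":.02,"wedge_tip":0,"wedge_heel":.011,"wedge":0,"start_key_top":.05,"vial0":.014}.get(l,.04)
            print(l,round(d["p"],2),np.round(d["position"],1),np.round(ray_plane(c,[d["position"]],z)[0],4))
E
```

```text
t 0.0 p [0.2203 0.5842 0.2386] f [-0.1  0.1 -0.5] w 0.997
[[0.353, -0.001, -0.936], [0.936, -0.002, 0.353], [-0.002, -1.0, 0.0]] [ 1.032  0.528  1.434 -0.     1.181 -0.178]
top [[0.051, -0.978, 0.204, 0.303], [-0.999, -0.051, 0.007, 0.022], [0.003, -0.204, -0.979, 1.505], [0.0, 0.0, 0.0, 1.0]]
stirrer 0.75 [284.7, 203.0, 317.4, 236.4] [ 0.498 -0.146  0.04 ]
stirrer 0.41 [240.9, 215.3, 264.9, 237.1] [0.474 0.028 0.013]
wedge 0.46 [240.4, 214.6, 261.5, 240.0] [0.473 0.031 0.012]
vial0 0.65 [171.0, 208.1, 183.3, 219.6] [0.499 0.325 0.024]
feed_jar 0.54 [301.6, 144.1, 325.9, 167.2] [ 0.735 -0.194  0.083]
sieve_cell 0.55 [321.6, 167.9, 340.9, 188.4] [ 0.672 -0.281  0.01 ]
tape_roll 0.65 [134.3, 181.0, 155.2, 193.7] [0.599 0.461 0.016]
tape_roll 0.53 [239.8, 213.8, 265.8, 232.8] [0.472 0.032 0.012]
tape_roll 0.31 [281.3, 203.4, 314.7, 238.7] [ 0.495 -0.146  0.04 ]
low_edge 0.68 [304.  222.2] [ 0.4905 -0.1737  0.01  ]
low_edge 0.66 [283.4 217.8] [ 0.5039 -0.0915  0.01  ]
low_edge 0.43 [292.  207.8] [ 0.5457 -0.1244  0.01  ]
far_edge 0.91 [313.4 220.4] [ 0.4982 -0.2093  0.02  ]
wedge_tip 0.5
[... 2263 characters left out ...]
74 [234.6 222.6] [0.4468 0.02   0.04  ]
place1 0.73 [302.  235.3] [ 0.4919 -0.1676  0.04  ]
place1 0.67 [283.9 230.6] [ 0.4844 -0.1165  0.04  ]
place2 0.84 [314.2 223.7] [ 0.5476 -0.1822  0.04  ]
place2 0.74 [234.6 222.6] [0.4468 0.02   0.04  ]
place2 0.73 [302.  235.3] [ 0.4919 -0.1676  0.04  ]
place2 0.67 [283.9 230.6] [ 0.4844 -0.1165  0.04  ]
place3 0.84 [314.2 223.7] [ 0.5476 -0.1822  0.04  ]
place3 0.74 [234.6 222.6] [0.4468 0.02   0.04  ]
place3 0.73 [302.  235.3] [ 0.4919 -0.1676  0.04  ]
place3 0.67 [283.9 230.6] [ 0.4844 -0.1165  0.04  ]
vial0 0.58 [343.6 247.3] [ 0.5264 -0.2796  0.014 ]
vial0 0.44 [170.5 180.9] [0.5289 0.316  0.014 ]
vial0 0.43 [147.2 177.9] [0.5047 0.3955 0.014 ]
```

View images.

View pics/top0.png

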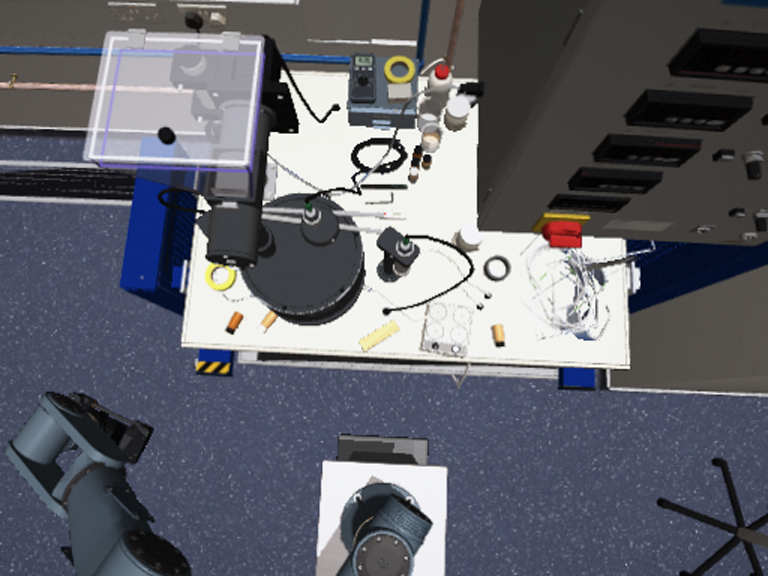

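View pics/scene0.png

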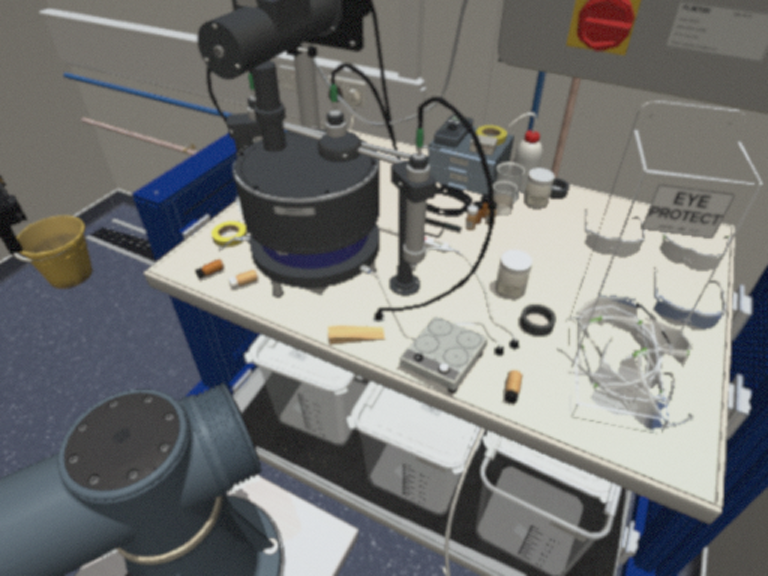

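```bash
cat >> h.py <<'E'
def plan(p,xdir_deg=None,M=None):
    """print increment to reach TCP p with tool y down and tool x at heading xdir_deg"""
    o=r.get_obs();A=R.from_quat(o["ee_rot"]).as_matrix()
    d=A.T@(np.array(p)-o["position"])*100
    if M is None:
        a=np.radians(xdir_deg);x=np.array([np.cos(a),np.sin(a),0]);y=np.array([0,0,-1.]);M=np.c_[x,y,np.cross(x,y)]
    w=R.from_matrix(A.T@M).as_rotvec(degrees=True)
    print("PLAN",np.round(p,4),"delta",np.round(d,2).tolist(),"rot",np.round(w,1).tolist(),"rows>=",round(max(np.linalg.norm(d)/4.17,np.linalg.norm(w)/7.16),1))
E
python3 -c "
from h import *
plan([.36,.37,.30],90);plan([.42,-.08,.32],90)"
```

```text
PLAN [0.36 0.37 0.3 ] delta [-15.17, -6.04, -20.62] rot [0.0, -20.7, 0.0] rows>= 6.3
PLAN [ 0.42 -0.08  0.32] delta [-55.16, -8.04, -42.12] rot [0.0, -20.7, 0.0] rows>= 16.8
```

Emit:
apply_moves(
  increments=[
    {"rot": [0, -7, 0], "delta_pos": [-4, -3, -4], "jaw": -1},
    {"rot": [0, -14, 0], "delta_pos": [-7, -6, -8], "jaw": -1},
    {"rot": [0, -20.7, 0], "delta_pos": [-15.2, -6, -20.6], "jaw": -1},
    {"rot": [0, -20.7, 0], "delta_pos": [-15.2, -6, -20.6], "jaw": -1},
    {"rot": [0, -20.7, 0], "delta_pos": [-15.2, -6, -20.6], "jaw": -1},
    {"rot": [0, -20.7, 0], "delta_pos": [-15.2, -6, -20.6], "jaw": -1},
    {"rot": [0, -20.7, 0], "delta_pos": [-15.2, -6, -20.6], "jaw": -1},
    {"rot": [0, -20.7, 0], "delta_pos": [-15.2, -6, -20.6], "jaw": -1},
  ],
)

```text
time: 2.47
position: [0.3624, 0.367, 0.3004]
ee_rot: [0.502, 0.499, -0.498, -0.5]
force: [0.7, 0.2, 0.0]
width: 1.0
```

Run:
```python
from h import *
st()
c=r.read_camera("wrist");save(c,"w1.png",s=1.5);print(np.round(c["extrinsics"],3).tolist())
for d in r.regions_of("vial0","wrist"):
    P=cloud(c,d["pixels"]);print(round(d["p"],2),d["rect"],np.round(np.median(P,0),3))
for d in r.landmark_of("vial0","wrist"): print(round(d["p"],2),np.round(ray_plane(c,[d["position"]],.014)[0],4))
plan([.42,-.08,.32],90)
```

```text
t 2.47 p [0.3624 0.367  0.3004] f [0.7 0.2 0. ] w 1.0
[[0.005, 0.002, -1.0], [1.0, -0.0, 0.005], [-0.0, -1.0, -0.002]] [ 0.576  0.307  1.627 -0.002  1.206 -0.99 ]
[[0.005, 0.966, 0.259, 0.292], [1.0, -0.005, -0.001, 0.366], [0.001, 0.259, -0.966, 0.446], [0.0, 0.0, 0.0, 1.0]]
0.83 [225.5, 234.7, 250.4, 257.8] [0.478 0.337 0.024]
0.72 [287.1, 230.2, 315.5, 258.6] [0.473 0.42  0.024]
PLAN [ 0.42 -0.08  0.32] delta [-45.01, -2.08, -6.06] rot [-0.0, -0.0, 0.0] rows>= 10.9
```

View pics/w1.png

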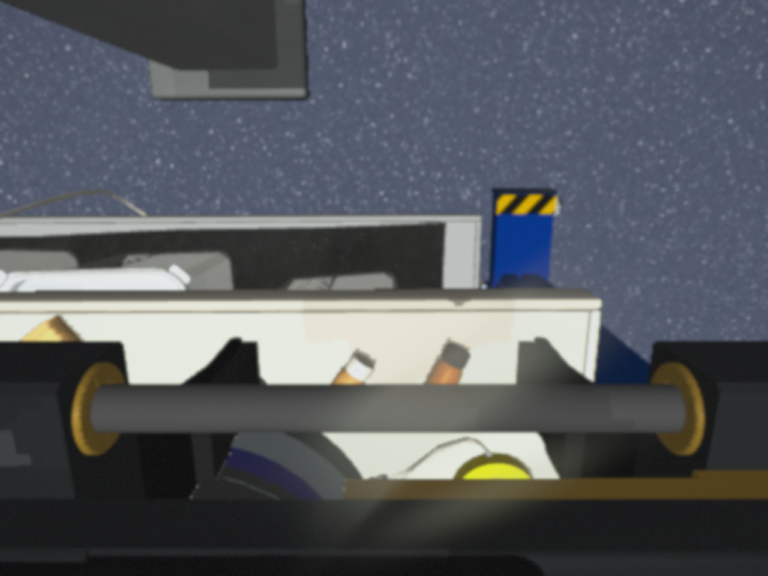

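Emit:
apply_moves(
  increments=[
    {"rot": [0, 0, 0], "delta_pos": [-4, 0, 0], "jaw": -1},
    {"rot": [0, 0, 0], "delta_pos": [-8, -1, 0], "jaw": -1},
    {"rot": [0, 0, 0], "delta_pos": [-12, -2, 0], "jaw": -1},
    {"rot": [0, 0, 0], "delta_pos": [-16, -2, -1], "jaw": -1},
    {"rot": [0, 0, 0], "delta_pos": [-20, -2, -2], "jaw": -1},
    {"rot": [0, 0, 0], "delta_pos": [-24, -2, -3], "jaw": -1},
    {"rot": [0, 0, 0], "delta_pos": [-28, -2, -4], "jaw": -1},
    {"rot": [0, 0, 0], "delta_pos": [-32, -2, -5], "jaw": -1},
    {"rot": [0, 0, 0], "delta_pos": [-36, -2, -6], "jaw": -1},
    {"rot": [0, 0, 0], "delta_pos": [-40, -2, -7], "jaw": -1},
    {"rot": [0, 0, 0], "delta_pos": [-44, -2, -8], "jaw": -1},
    {"rot": [0, 0, 0], "delta_pos": [-46, -2, -12], "jaw": -1},
    {"rot": [0, 0, 0], "delta_pos": [-46, -2, -12], "jaw": -1},
    {"rot": [0, 0, 0], "delta_pos": [-46, -2, -12], "jaw": -1},
    {"rot": [0, 0, 0], "delta_pos": [-46, -2, -12], "jaw": -1},
  ],
)

```text
time: 3.87
position: [0.4791, -0.0883, 0.3185]
ee_rot: [-0.498, -0.5, 0.501, 0.501]
force: [-0.9, -0.1, -0.3]
width: 0.999
```

Run:
```python
from h import *
st()
c=r.read_camera("wrist");save(c,"w2.png",s=1.5)
for l in ["stirrer","wedge","vial0"]:
  for d in r.regions_of(l,"wrist")[:3]:
    P=cloud(c,d["pixels"]);print(l,round(d["p"],2),d["rect"],np.round(np.median(P,0),3))
Z={"low_edge":.01,"far_edge":.02,"wedge_tip":0,"wedge_heel":.011,"wedge":0,"start_key_top":.05,"vial0":.014}
for l in ["low_edge","far_edge","wedge_tip","wedge_heel","wedge","place0","start_key_top","vial0"]:
    for d in r.landmark_of(l,"wrist")[:4]:
        if d["p"]>.3: print(l,round(d["p"],2),np.round(d["position"],1),np.round(ray_plane(c,[d["position"]],Z.get(l,.04))[0],4))
```

```text
t 3.87 p [ 0.4791 -0.0883  0.3185] f [-0.9 -0.1 -0.3] w 0.999
[[-0.002, -0.003, -1.0], [1.0, 0.002, -0.002], [0.002, -1.0, 0.003]] [-4.130e-01  2.460e-01  1.662e+00  1.000e-03  1.236e+00 -1.986e+00]
stirrer 0.96 [164.4, 121.3, 263.3, 229.3] [ 0.493 -0.146  0.042]
vial0 0.55 [99.0, 144.3, 125.8, 192.9] [ 0.49  -0.28   0.025]
low_edge 0.78 [256.7 174.5] [ 0.5019 -0.0908  0.01  ]
far_edge 0.95 [169.8 167.5] [ 0.4906 -0.2045  0.02  ]
wedge_tip 0.82 [308.6 178.5] [ 0.5095 -0.0191  0.    ]
wedge_heel 0.61 [375.9 137.5] [0.4522 0.0653 0.011 ]
wedge 0.79 [346.4 156.7] [0.4792 0.0311 0.    ]
place0 0.91 [238.7 172.5] [ 0.4933 -0.1133  0.04  ]
place0 0.85 [188.4 205.8] [ 0.5369 -0.1786  0.04  ]
place0 0.84 [232.2 211.9] [ 0.5451 -0.1224  0.04  ]
place0 0.65 [188.5 168.2] [ 0.4879 -0.176   0.04  ]
start_key_top 0.5 [192.6 136.6] [ 0.4478 -0.1672  0.05  ]
start_key_top 0.42 [238.4 169.1] [ 0.4871 -0.1131  0.05  ]
vial0 0.63 [119.3 188.2] [ 0.5201 -0.2759  0.014 ]
```

View pics/w2.png

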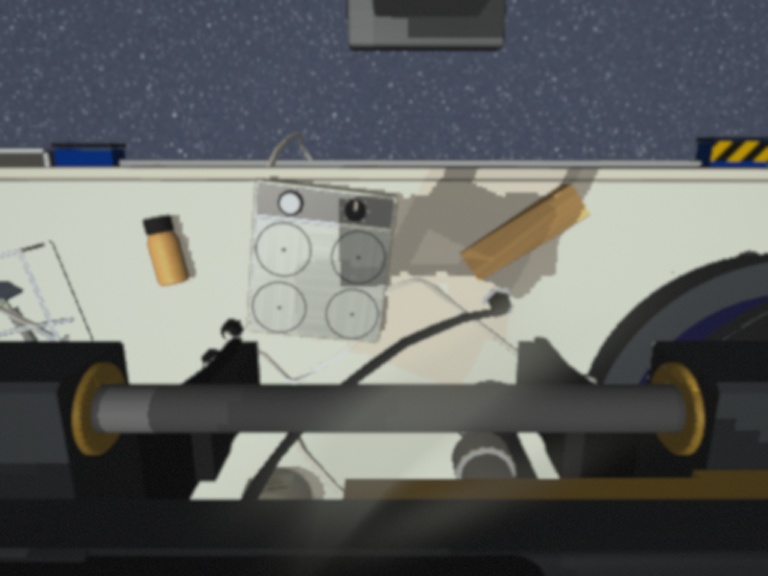

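Run:
```python
from h import *
c=r.read_camera("wrist")
T=np.ones((384,512),bool)
m=T.copy();m[225:]=False
Pw=cloud(c,m)
# stirrer top rect
d=r.regions_of("stirrer","wrist")[0];P=cloud(c,d["pixels"]);P=P[(P[:,2]>.028)&(P[:,2]<.048)]
A=np.c_[P[:,:2],np.ones(len(P))];k=np.linalg.lstsq(A,P[:,2],rcond=None)[0];print("plane",np.round(k,3),len(P))
rc=cv2.minAreaRect((P[:,:2]*1000).astype(np.float32));print("stirrer rect",np.round(rc[0],1),np.round(rc[1],1),round(rc[2],2))
# wedge: points z 3..30mm in box
q=Pw[(Pw[:,0]>.42)&(Pw[:,0]<.53)&(Pw[:,1]>-.04)&(Pw[:,1]<.095)&(Pw[:,2]>.004)&(Pw[:,2]<.03)]
for y in np.arange(-.04,.1,.01):
    s=q[(q[:,1]>=y)&(q[:,1]<y+.01)]
    if len(s): print(round(y+.005,3),len(s),"x",np.round(np.percentile(s[:,0],[2,98]),3),"z",np.round(np.percentile(s[:,2],[10,50,90]),3))
t=r.read_camera("top");s=r.read_camera("scene")
C=np.vstack([Pw,cloud(t,T),cloud(s,T)])
xs=np.arange(.42,.72,.02);ys=np.arange(.14,-.24,-.02)
print("grid rows x; cols y",np.round(ys,2).tolist())
for x in xs:
    row=[]
    for y in ys:
        q=C[(abs(C[:,0]-x)<.01)&(abs(C[:,1]-y)<.01)&(C[:,2]<.28)]
        row.append("%4d"%(np.max(q[:,2])*1000) if len(q) else "  --")
    print("%.2f"%x," ".join(row))
```

```text
plane [0. 0. 0.] 0
stirrer rect [0. 0.] [0. 0.] 0.0
-0.035 6 x [0.528 0.53 ] z [0.009 0.011 0.013]
-0.025 7 x [0.494 0.499] z [0.005 0.005 0.006]
-0.015 101 x [0.487 0.51 ] z [0.005 0.006 0.007]
-0.005 203 x [0.48  0.517] z [0.005 0.007 0.009]
0.005 225 x [0.473 0.513] z [0.007 0.01  0.012]
0.015 233 x [0.466 0.507] z [0.009 0.012 0.014]
0.025 248 x [0.459 0.499] z [0.012 0.014 0.017]
0.035 258 x [0.451 0.492] z [0.014 0.017 0.019]
0.045 266 x [0.444 0.485] z [0.016 0.019 0.021]
0.055 273 x [0.437 0.478] z [0.018 0.021 0.023]
0.065 253 x [0.433 0.471] z [0.021 0.022 0.023]
0.075 120 x [0.44  0.465] z [0.021 0.022 0.023]
0.085 14 x [0.452 0.459] z [0.021 0.022 0.023]
grid rows x; cols y [0.14, 0.12, 0.1, 0.08, 0.06, 0.04, 0.02, 0.0, -0.02, -0.04, -0.06, -0.08, -0.1, -0.12, -0.14, -0.16, -0.18, -0.2, -0.22]
0.42    3    6    2    7    2    3    4    2    2    2    3    3    2    2    2   39   45   46    3
0.44    3    4    4   23   24   22    5    2    2    3    2   38   46   50   44   54   54   47    7
0.46    5    5    3   24   25   23   20    9    3    3    3   39   47   49   48   5
[... 516 characters left out ...]

0.58  267  267  269  271   79   76   68    3    1    1    2    2   98  120  158  223    1   12   23
0.60  267  269  269  270   77    6    6  262  279  271    1    0    1    6    9  279  279    8   25
0.62  269  267  270  272    4    7  279  279  248  279    5    2    2    1    1    5    8   13   23
0.64  278  267  268  273    8  279  275  237   90  276  279    1    1    2    2    2   29   17    2
0.66  279  268  278  273    2   17   17   61   16  117    5    1    1    1   70   66   45    3    4
0.68  279  267  272  271    7    9    0   13    9  116  118  117  113   99   85   65    1    6    5
0.70  265  270  267    5    4  279   -1    1    2    0    0    5  107    4    2    4   42    1    7
```

Run:
```python
from h import *
from scipy.optimize import least_squares
c=r.read_camera("wrist");m=np.ones((384,512),bool);m[228:]=False
P=cloud(c,m)
q=P[(P[:,0]>.41)&(P[:,0]<.575)&(P[:,1]>-.23)&(P[:,1]<-.07)&(P[:,2]>.033)&(P[:,2]<.051)]
A=np.c_[q[:,:2],np.ones(len(q))];k=np.linalg.lstsq(A,q[:,2],rcond=None)[0]
for _ in range(3):
    g=abs(A@k-q[:,2])<.002;k=np.linalg.lstsq(A[g],q[g,2],rcond=None)[0]
q=q[g];print("plane",np.round(k,4),len(q))
rc=cv2.minAreaRect((q[:,:2]*1000).astype(np.float32));print("rect",np.round(rc[0],1),np.round(rc[1],1),round(rc[2],2))
t=r.read_camera("top");C=cloud(t,np.ones((384,512),bool))
s=C[(C[:,2]>.25)&(C[:,2]<.285)&(C[:,0]>.4)&(C[:,0]<.8)&(C[:,1]<.4)&(C[:,1]>0.0)]
h=cv2.convexHull((s[:,:2]*1000).astype(np.float32))[:,0]
h=h[(h[:,0]<600)]
f=least_squares(lambda p:np.hypot(*(h-p[:2]).T)-p[2],[620,200,140],loss="soft_l1");print("drum",f.x.round(1),np.abs(f.fun).max().round(1))
s=cloud(r.read_camera("scene"),np.ones((384,512),bool))
for n,D in (("top",C),("scene",s),("wr",P)):
    D=D[(D[:,0]>.52)&(D[:,0]<.63)&(D[:,1]>-.13)&(D[:,1]<.075)&(D[:,2]>.025)&(D[:,2]<.2)]
    D=D[np.argsort(D[:,1])];print(n,len(D),(D[::max(1,len(D)//25)]*1000).round().astype(int).tolist())
```

```text
plane [-0.0087 -0.0795  0.0345] 8345
rect [ 498.2 -145.5] [113.9 128.6] 83.09
drum [630.4 214.  147.8] 2.1
top 127 [[521, -92, 26], [624, -35, 128], [622, -31, 135], [618, -28, 134], [615, -24, 131], [612, -21, 124], [616, -18, 187], [617, -16, 153], [615, -13, 128], [617, -11, 199], [620, -8, 155], [617, -6, 132], [621, -3, 195], [626, -1, 144], [629, 0, 178], [626, 2, 127], [560, 5, 46], [539, 11, 30], [570, 17, 57], [574, 29, 71], [581, 41, 76], [583, 57, 78], [581, 64, 69], [590, 68, 82], [621, 74, 61], [628, 75, 69]]
scene 704 [[533, -130, 39], [523, -125, 38], [526, -120, 41], [547, -114, 39], [545, -109, 38], [522, -103, 36], [555, -98, 36], [561, -90, 72], [554, -68, 64], [545, -40, 47], [545, -34, 44], [627, -31, 192], [626, -29, 177], [616, -27, 109], [620, -25, 128], [612, -22, 129], [618, -20, 193], [617, -17, 189], [619, -14, 158], [618, -11, 165], [616, -7, 121], [616, -3, 130], [557, 2, 42], [569, 22, 58], [585, 55, 75], [626, 75, 189]]
wr 1556 [[551, -130, 43], [550, -128, 41], [560, -125, 41], [560, -123, 41], [560, -120, 39], [521, -118, 40], [530, -116, 40], [537, -113, 39], [548, -111, 40], [558, -108, 39], [567, -106, 37], [527, -104, 38], [539, -102, 38], [551, -99, 38], [558, -97, 35], [544, -94, 35], [553, -74, 63], [558, -63, 62], [554, -52, 58], [550, -42, 55], [549, -31, 48], [542, -19, 44], [549, -9, 31], [557, -2, 42], [542, 5, 37], [539, 15, 28]]
```

```bash
python3 -c "
from h import *
plan([.461,.028,.12],10);plan([.461,.028,.022],10)"
```

```text
PLAN [0.461 0.028 0.12 ] delta [11.78, 19.93, 1.83] rot [-0.1, 80.0, 0.0] rows>= 11.2
PLAN [0.461 0.028 0.022] delta [11.77, 29.73, 1.82] rot [-0.1, 80.0, 0.0] rows>= 11.2
```

Emit:
apply_moves(
  increments=[
    {"rot": [0, 20, 0], "delta_pos": [4, 0, 1], "jaw": -1},
    {"rot": [0, 40, 0], "delta_pos": [8, 0, 1.8], "jaw": -1},
    {"rot": [0, 60, 0], "delta_pos": [11.8, 2, 1.8], "jaw": -1},
    {"rot": [0, 80, 0], "delta_pos": [11.8, 2, 1.8], "jaw": -1},
    {"rot": [0, 80, 0], "delta_pos": [11.8, 2, 1.8], "jaw": -1},
    {"rot": [0, 80, 0], "delta_pos": [11.8, 2, 1.8], "jaw": -1},
    {"rot": [0, 80, 0], "delta_pos": [11.8, 2, 1.8], "jaw": -1},
    {"rot": [0, 80, 0], "delta_pos": [11.8, 4, 1.8], "jaw": -1},
    {"rot": [0, 80, 0], "delta_pos": [11.8, 6, 1.8], "jaw": -1},
    {"rot": [0, 80, 0], "delta_pos": [11.8, 8, 1.8], "jaw": -1},
    {"rot": [0, 80, 0], "delta_pos": [11.8, 12, 1.8], "jaw": -1},
    {"rot": [0, 80, 0], "delta_pos": [11.8, 16, 1.8], "jaw": -1},
    {"rot": [0, 80, 0], "delta_pos": [11.8, 20, 1.8], "jaw": -1},
    {"rot": [0, 80, 0], "delta_pos": [11.8, 20, 1.8], "jaw": -1},
    {"rot": [0, 80, 0], "delta_pos": [11.8, 20, 1.8], "jaw": -1},
    {"rot": [0, 80, 0], "delta_pos": [11.8, 20, 1.8], "jaw": -1},
  ],
)

```text
time: 6.15
position: [0.4625, 0.028, 0.1207]
ee_rot: [-0.704, -0.062, 0.061, 0.704]
force: [0.7, -0.2, 1.6]
width: 0.998
```

Run:
```python
from h import *
st();plan([.461,.028,.022],10)
c=r.read_camera("scene")
for l,z in (("wedge_tip",0),("wedge_heel",.011)):
    for d in r.landmark_of(l,"scene")[:2]: print(l,round(d["p"],2),np.round(ray_plane(c,[d["position"]],z)[0],4))
c=r.read_camera("wrist");save(c,"w3.png",s=1.5)
for l,z in (("wedge_tip",0),("wedge_heel",.011)):
    for d in r.landmark_of(l,"wrist")[:2]: print(l,round(d["p"],2),np.round(ray_plane(c,[d["position"]],z)[0],4))
```

```text
t 6.15 p [0.4625 0.028  0.1207] f [ 0.7 -0.2  1.6] w 0.998
[[0.985, 0.002, -0.174], [0.174, 0.0, 0.985], [0.002, -1.0, -0.0]] [-1.820e-01  5.180e-01  1.942e+00  1.000e-03  6.800e-01 -3.570e-01]
PLAN [0.461 0.028 0.022] delta [-0.17, 9.87, 0.03] rot [0.0, -0.0, 0.1] rows>= 2.4
wedge_tip 0.56 [ 0.512  -0.0092  0.    ]
wedge_tip 0.31 [ 0.5103 -0.1485  0.    ]
wedge_heel 0.66 [0.4346 0.0635 0.011 ]
wedge_heel 0.65 [0.5232 0.3135 0.011 ]
wedge_tip 0.56 [ 0.5053 -0.0151  0.    ]
wedge_heel 0.69 [0.4485 0.0662 0.011 ]
```

Emit:
apply_moves(
  increments=[
    {"rot": [0, 0, 0], "delta_pos": [-0.2, 4, 0], "jaw": -1},
    {"rot": [0, 0, 0], "delta_pos": [-0.2, 8, 0], "jaw": -1},
    {"rot": [0, 0, 0], "delta_pos": [-0.2, 9.8, 0], "jaw": -1},
    {"rot": [0, 0, 0], "delta_pos": [-0.2, 9.8, 0], "jaw": -1},
    {"rot": [0, 0, 0], "delta_pos": [-0.2, 9.8, 0], "jaw": -0.5},
    {"rot": [0, 0, 0], "delta_pos": [-0.2, 9.8, 0], "jaw": -0.2},
    {"rot": [0, 0, 0], "delta_pos": [-0.2, 9.8, 0], "jaw": 0},
    {"rot": [0, 0, 0], "delta_pos": [-0.2, 9.8, 0], "jaw": 0.3},
    {"rot": [0, 0, 0], "delta_pos": [-0.2, 9.8, 0], "jaw": 0.6},
    {"rot": [0, 0, 0], "delta_pos": [-0.2, 9.8, 0], "jaw": 1},
    {"rot": [0, 0, 0], "delta_pos": [-0.2, 9.8, 0], "jaw": 1},
    {"rot": [0, 0, 0], "delta_pos": [-0.2, 9.8, 0], "jaw": 1},
    {"rot": [0, 0, 0], "delta_pos": [-0.2, 9.8, 0], "jaw": 1},
  ],
)

```text
time: 7.53
position: [0.4608, 0.0277, 0.0235]
ee_rot: [0.705, 0.063, -0.06, -0.704]
force: [-0.1, -0.6, -0.5]
width: 0.397
```

Emit:
apply_moves(
  increments=[
    {"rot": [0, 0, 0], "delta_pos": [0, -1.5, 0], "jaw": 1},
    {"rot": [0, 0, 0], "delta_pos": [0, -1.5, 0], "jaw": 1},
    {"rot": [0, 5, 0], "delta_pos": [0, -1.5, -1.5], "jaw": 1},
    {"rot": [0, 10, 0], "delta_pos": [0, -1.5, -3], "jaw": 1},
    {"rot": [0, 15, 0], "delta_pos": [0, -1.5, -3.5], "jaw": 1},
    {"rot": [0, 17, 0], "delta_pos": [0, -1.5, -3.5], "jaw": 1},
    {"rot": [0, 17, 0], "delta_pos": [0, -1.5, -3.5], "jaw": 1},
    {"rot": [0, 17, 0], "delta_pos": [0, -1.5, -3.5], "jaw": 1},
  ],
)

```text
time: 8.2
position: [0.4664, -0.0068, 0.0381]
ee_rot: [-0.706, 0.042, -0.044, 0.706]
force: [0.3, -0.8, -0.2]
width: 0.36
```

Run:
```python
from h import *
st();
for n in ("wrist","scene"):
  c=r.read_camera(n)
  if n=="wrist":save(c,"w4.png",s=1.2)
  for l,z in (("wedge_tip",0.015),("wedge_heel",.026),("wedge",.015)):
    for d in r.landmark_of(l,n)[:2]: print(n,l,round(d["p"],2),np.round(d["position"]),np.round(ray_plane(c,[d["position"]],z)[0],4))
```

```text
t 8.2 p [ 0.4664 -0.0068  0.0381] f [ 0.3 -0.8 -0.2] w 0.36
[[0.993, 0.003, 0.121], [-0.121, 0.0, 0.993], [0.003, -1.0, 0.0]] [-0.255  0.691  1.976  0.002  0.471 -0.136]
wrist wedge_tip 0.83 [258. 331.] [ 0.4592 -0.0634  0.015 ]
wrist wedge_heel 0.69 [259. 157.] [0.4719 0.0371 0.026 ]
wrist wedge 0.81 [258. 238.] [ 0.4662 -0.0067  0.015 ]
scene wedge_tip 0.57 [262. 236.] [ 0.4575 -0.0625  0.015 ]
scene wedge_heel 0.48 [233. 220.] [0.4634 0.035  0.026 ]
scene wedge 0.54 [247. 228.] [ 0.466  -0.0092  0.015 ]
```

View pics/w4.png

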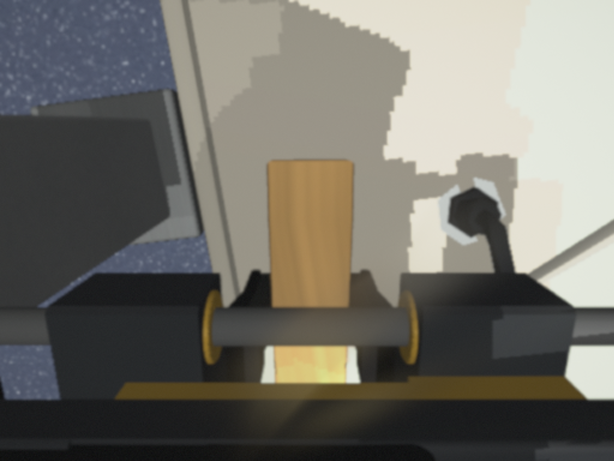

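Emit:
apply_moves(
  increments=[
    {"rot": [0, 0, 0], "delta_pos": [0, 1.0, 0], "jaw": 1},
    {"rot": [0, 0, 0], "delta_pos": [0, 1.45, 0], "jaw": 1},
    {"rot": [0, 0, 0], "delta_pos": [0, 1.45, 0], "jaw": 1},
    {"rot": [0, 0, 0], "delta_pos": [0, 1.45, 0], "jaw": 0},
    {"rot": [0, 0, 0], "delta_pos": [0, 1.45, 0], "jaw": -0.1},
    {"rot": [0, 0, 0], "delta_pos": [0, 1.45, 0], "jaw": -0.1},
    {"rot": [0, 0, 0], "delta_pos": [0, 0.8, 0], "jaw": -0.1},
    {"rot": [0, 0, 0], "delta_pos": [0, 0.8, 2], "jaw": -0.1},
    {"rot": [0, 0, 0], "delta_pos": [0, 0.8, 4.2], "jaw": -0.1},
    {"rot": [0, 0, 0], "delta_pos": [0, 0.8, 4.2], "jaw": -0.1},
    {"rot": [0, 0, 0], "delta_pos": [0, 0.8, 4.2], "jaw": 1},
    {"rot": [0, 0, 0], "delta_pos": [0, 0.8, 4.2], "jaw": 1},
    {"rot": [0, 0, 0], "delta_pos": [0, 0.8, 4.2], "jaw": 1},
    {"rot": [0, 0, 0], "delta_pos": [0, 0.8, 4.2], "jaw": 1},
    {"rot": [0, 0, 0], "delta_pos": [0, 0.8, 4.2], "jaw": 1},
  ],
)

```text
time: 9.85
position: [0.4719, 0.0344, 0.0305]
ee_rot: [0.706, -0.042, 0.045, -0.706]
force: [0.0, -1.0, 1.0]
width: 0.357
```

Run:
```python
from h import *
st();
c=r.read_camera("wrist")
for l,z in (("wedge_tip",0.00),("wedge_heel",.011),("wedge",.0),("low_edge",.01)):
    for d in r.landmark_of(l,"wrist")[:2]: print(l,round(d["p"],2),np.round(d["position"]),np.round(ray_plane(c,[d["position"]],z)[0],4))
plan([.5165,.014,.034],-6.9)
plan([.5115,-.036,.030],-6.9)
```

```text
t 9.85 p [0.4719 0.0344 0.0305] f [ 0. -1.  1.] w 0.357
[[0.992, 0.004, 0.122], [-0.122, -0.0, 0.992], [0.004, -1.0, 0.0]] [-1.640e-01  7.100e-01  1.962e+00  1.000e-03  4.650e-01 -4.200e-02]
wedge_heel 0.89 [258. 239.] [0.4716 0.0351 0.011 ]
wedge 0.77 [258. 300.] [ 0.4666 -0.0073  0.    ]
PLAN [0.5165 0.014  0.034 ] delta [4.68, -0.33, -1.52] rot [-0.0, -0.1, 0.2] rows>= 1.2
PLAN [ 0.5115 -0.036   0.03  ] delta [4.79, 0.07, -6.54] rot [-0.0, -0.1, 0.2] rows>= 1.9
```

Emit:
apply_moves(
  increments=[
    {"rot": [0, 0, 0], "delta_pos": [0, -0.3, 0], "jaw": 1},
    {"rot": [0, 0, 0], "delta_pos": [2.5, -0.3, 0], "jaw": 1},
    {"rot": [0, 0, 0], "delta_pos": [4.7, -0.3, -1], "jaw": 1},
    {"rot": [0, 0, 0], "delta_pos": [4.7, -0.2, -1.5], "jaw": 1},
    {"rot": [0, 0, 0], "delta_pos": [4.7, -0.1, -2], "jaw": 1},
    {"rot": [0, 0, 0], "delta_pos": [4.7, 0, -2.5], "jaw": 1},
    {"rot": [0, 0, 0], "delta_pos": [4.7, 0, -3], "jaw": 1},
    {"rot": [0, 0, 0], "delta_pos": [4.7, 0, -3.5], "jaw": 1},
    {"rot": [0, 0, 0], "delta_pos": [4.7, 0, -4], "jaw": 1},
    {"rot": [0, 0, 0], "delta_pos": [4.7, 0, -4.5], "jaw": 1},
    {"rot": [0, 0, 0], "delta_pos": [4.7, 0, -4.5], "jaw": 1},
  ],
)

```text
time: 11.02
position: [0.5127, -0.0166, 0.0306]
ee_rot: [0.706, -0.042, 0.045, -0.706]
force: [1.4, 0.3, -0.5]
width: 0.36
```

Run:
```python
from h import *
st();
c=r.read_camera("scene");save(c,"s1.png",(190,180,350,290),4)
for l,z in (("wedge_tip",0.00),("wedge_heel",.011),("low_edge",.01)):
    for d in r.landmark_of(l,"scene")[:2]: print(l,round(d["p"],2),np.round(d["position"]),np.round(ray_plane(c,[d["position"]],z)[0],4))
```

```text
t 11.02 p [ 0.5127 -0.0166  0.0306] f [ 1.4  0.3 -0.5] w 0.36
[[0.992, 0.004, 0.123], [-0.123, -0.0, 0.992], [0.004, -1.0, 0.0]] [-2.510e-01  7.300e-01  1.861e+00  1.000e-03  5.470e-01 -1.290e-01]
wedge_tip 0.63 [283. 236.] [ 0.495  -0.1103  0.    ]
wedge_tip 0.25 [342. 190.] [ 0.7673 -0.2026  0.    ]
wedge_heel 0.61 [254. 217.] [ 0.5145 -0.0078  0.011 ]
wedge_heel 0.59 [268. 223.] [ 0.5128 -0.0531  0.011 ]
low_edge 0.71 [279. 229.] [ 0.5072 -0.0918  0.01  ]
low_edge 0.56 [357. 216.] [ 0.6623 -0.2812  0.01  ]
```

View pics/s1.png

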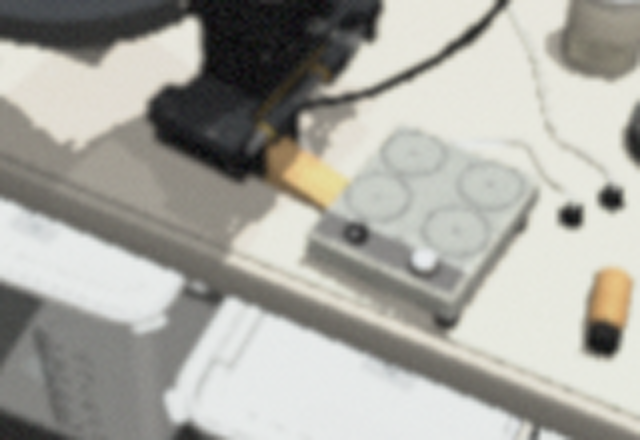

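Emit:
apply_moves(
  increments=[
    {"rot": [0, 0, 0], "delta_pos": [0, 0, -0.4], "jaw": 1},
    {"rot": [0, 0, 0], "delta_pos": [0, 0, -0.8], "jaw": 1},
    {"rot": [0, 0, 0], "delta_pos": [0, 0, -1.2], "jaw": 1},
    {"rot": [0, 0, 0], "delta_pos": [0, 0, -1.5], "jaw": 1},
    {"rot": [0, 0, 0], "delta_pos": [0, 0, -1.5], "jaw": 1},
  ],
)

```text
time: 11.63
position: [0.5108, -0.0302, 0.0306]
ee_rot: [-0.705, 0.042, -0.045, 0.706]
force: [-0.0, 3.2, -0.1]
width: 0.362
```

```bash
cat > cl.py <<'E'
from h import *
# points of scene/top in front of gripper: report hose samples & stirrer tilt
s=r.read_camera("scene");C=cloud(s,np.ones((384,512),bool))
q=C[(C[:,0]>.41)&(C[:,0]<.575)&(C[:,1]>-.23)&(C[:,1]<-.07)&(C[:,2]>.03)&(C[:,2]<.052)]
A=np.c_[q[:,:2],np.ones(len(q))];k=np.linalg.lstsq(A,q[:,2],rcond=None)[0]
for _ in range(4):
    g=abs(A@k-q[:,2])<.0025;k=np.linalg.lstsq(A[g],q[g,2],rcond=None)[0]
rc=cv2.minAreaRect((q[g][:,:2]*1000).astype(np.float32))
print("tilt",np.round(k,4),g.sum(),np.round(rc[0],1),np.round(rc[1],1),round(rc[2],1))
for l,z in (("low_edge",.014),("far_edge",.018),("start_key_top",.05)):
    for d in r.landmark_of(l,"scene")[:1]: print(l,round(d["p"],2),np.round(d["position"],1),np.round(ray_plane(s,[d["position"]],z)[0],4))
E
python3 cl.py; python3 -c "
from h import *
st()"
```

```text
tilt [-0.0032 -0.0714  0.0316] 1266 [ 497.2 -146.2] [115.3 130. ] 82.6
far_edge 0.85 [311.9 244.7] [ 0.4914 -0.1993  0.018 ]
start_key_top 0.41 [295.5 240.7] [ 0.4582 -0.1617  0.05  ]
t 11.83 p [ 0.5108 -0.0302  0.0306] f [-1.7  3.  -1.4] w 0.364
[[0.993, 0.003, 0.122], [-0.122, 0.0, 0.993], [0.003, -1.0, 0.001]] [-0.278  0.729  1.864  0.002  0.546 -0.158]
```

Emit:
apply_moves(
  increments=[
    {"rot": [0, 0, 0], "delta_pos": [0, 0, -0.4], "jaw": 1},
    {"rot": [0, 0, 0], "delta_pos": [0, 0, -0.8], "jaw": 1},
    {"rot": [0, 0, 0], "delta_pos": [0, 0, -1.0], "jaw": 1},
    {"rot": [0, 0, 0], "delta_pos": [0, 0, -1.0], "jaw": 1},
  ],
)

```text
time: 12.17
position: [0.5093, -0.0397, 0.0306]
ee_rot: [-0.705, 0.043, -0.044, 0.706]
force: [0.2, 5.6, -1.2]
width: 0.361
```

```bash
python3 cl.py
python3 - <<'E'
from h import *
st()
c=r.read_camera("wrist");save(c,"w5.png",s=1.3)
E
```

```text
tilt [-0.0048 -0.0526  0.0358] 1276 [ 497.7 -146.6] [114.6 130.8] 83.6
low_edge 0.74 [280.6 227.5] [ 0.5119 -0.0952  0.014 ]
far_edge 0.75 [315.9 246.2] [ 0.4915 -0.211   0.018 ]
start_key_top 0.68 [285.2 232.1] [ 0.473 -0.125  0.05 ]
t 12.37 p [ 0.5093 -0.0397  0.0306] f [ 0.1  5.3 -0.8] w 0.361
[[0.993, 0.002, 0.122], [-0.122, 0.001, 0.993], [0.002, -1.0, 0.001]] [-0.298  0.729  1.866  0.003  0.545 -0.178]
```

View pics/w5.png

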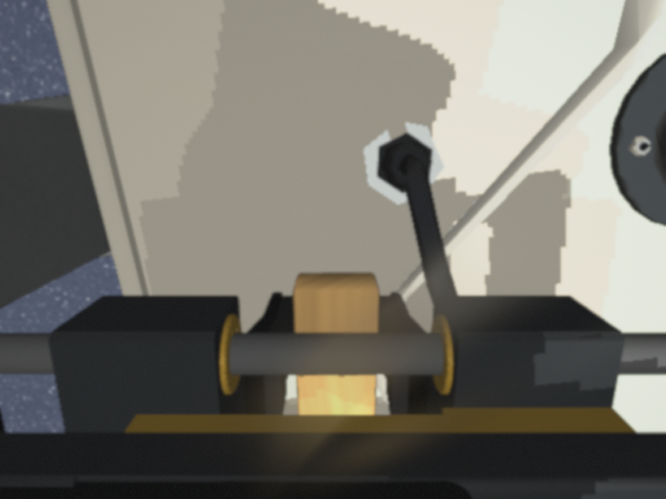

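Emit:
apply_moves(
  increments=[
    {"rot": [0, 0, 0], "delta_pos": [0, 0, 0], "jaw": 0.14},
    {"rot": [0, 0, 0], "delta_pos": [0, 0, 0], "jaw": 0.14},
    {"rot": [0, 0, 0], "delta_pos": [0, 0, 0], "jaw": 0.14},
    {"rot": [0, 0, 0], "delta_pos": [0, -2, 0], "jaw": 0.14},
    {"rot": [0, 0, 0], "delta_pos": [0, -6, 0], "jaw": 0.14},
    {"rot": [0, 0, 0], "delta_pos": [0, -10, 0], "jaw": 0.3},
    {"rot": [0, 0, 0], "delta_pos": [0, -14, 0], "jaw": 1},
    {"rot": [0, 0, 0], "delta_pos": [0, -18, 0], "jaw": 1},
    {"rot": [0, 0, 0], "delta_pos": [-3, -22, 0], "jaw": 1},
    {"rot": [0, 0, 0], "delta_pos": [-5, -24, 0], "jaw": 1},
    {"rot": [0, 0, 0], "delta_pos": [-5, -24, 0], "jaw": 1},
    {"rot": [0, 0, 0], "delta_pos": [-5, -24, 0], "jaw": 1},
  ],
)

```text
time: 13.42
position: [0.4591, -0.0342, 0.2722]
ee_rot: [0.706, -0.041, 0.046, -0.706]
force: [-0.1, -0.7, -0.1]
width: 0.033
```

```bash
cat >> h.py <<'E'
def Mt(h,t):
    """heading h of tool x, tilt t: rotation about tool x, body leaning towards robot for h=90"""
    a=np.radians(h);x=np.array([np.cos(a),np.sin(a),0]);y=np.array([0,0,-1.]);M=np.c_[x,y,np.cross(x,y)]
    return M@R.from_euler("x",-t,degrees=True).as_matrix()
E
python3 cl.py
python3 - <<'E'
from h import *
st();M=Mt(86,12);print(M.round(2).tolist())
plan([.5075,-.006,.13],M=M);plan([.5075,-.006,.024],M=M)
c=r.read_camera("wrist")
for l,z in (("wedge_heel",.011),):
    for d in r.landmark_of(l,"wrist")[:2]: print(l,round(d["p"],2),np.round(ray_plane(c,[d["position"]],z)[0],4))
m=np.ones((384,512),bool);P=cloud(c,m);q=P[(abs(P[:,0]-.51)<.03)&(P[:,1]>-.09)&(P[:,1]<.0)&(P[:,2]>.017)&(P[:,2]<.03)]
print(len(q), np.percentile(q,[1,50,99],axis=0).round(4) if len(q) else "")
E
```

```text
tilt [ 0.0003 -0.053   0.0333] 1269 [ 497.1 -147.7] [115.9 129.3] 83.0
low_edge 0.8 [279.4 230.3] [ 0.5006 -0.0966  0.014 ]
far_edge 0.86 [313.6 242.4] [ 0.5011 -0.2006  0.018 ]
start_key_top 0.56 [296.6 244.9] [ 0.4465 -0.1698  0.05  ]
t 13.62 p [ 0.4593 -0.034   0.2691] f [-0.4  0.7  0.1] w 0.004
[[0.992, 0.0, 0.122], [-0.122, 0.001, 0.992], [0.0, -1.0, 0.001]] [-0.318  0.265  1.793  0.002  1.084 -0.196]
[[0.07, 0.21, -0.98], [1.0, -0.01, 0.07], [0.0, -0.98, -0.21]]
PLAN [ 0.5075 -0.006   0.13  ] delta [4.44, 13.91, 3.35] rot [-9.3, -92.7, -9.7] rows>= 13.1
PLAN [ 0.5075 -0.006   0.024 ] delta [4.44, 24.51, 3.34] rot [-9.3, -92.7, -9.7] rows>= 13.1
wedge_heel 0.8 [ 0.5117 -0.0359  0.011 ]
wedge_heel 0.24 [ 0.543  -0.1321  0.011 ]
1145 [[ 0.4852 -0.0893  0.0171]
 [ 0.507  -0.0487  0.0212]
 [ 0.5265 -0.0256  0.029 ]]
```

Emit:
apply_moves(
  increments=[
    {"rot": [-9.3, -92.7, -9.7], "delta_pos": [0, 0, 0.5], "jaw": 1},
    {"rot": [-9.3, -92.7, -9.7], "delta_pos": [0, 0, 1], "jaw": 1},
    {"rot": [-9.3, -92.7, -9.7], "delta_pos": [0, 0, 1.5], "jaw": 1},
    {"rot": [-9.3, -92.7, -9.7], "delta_pos": [0, 0, 2], "jaw": 1},
    {"rot": [-9.3, -92.7, -9.7], "delta_pos": [0, 0, 2], "jaw": 1},
    {"rot": [-9.3, -92.7, -9.7], "delta_pos": [0, 0, 2], "jaw": 1},
    {"rot": [-9.3, -92.7, -9.7], "delta_pos": [0, 0, 2], "jaw": 1},
    {"rot": [-9.3, -92.7, -9.7], "delta_pos": [0, 0, 2], "jaw": 1},
    {"rot": [-9.3, -92.7, -9.7], "delta_pos": [0, 0, 3.35], "jaw": 1},
    {"rot": [-9.3, -92.7, -9.7], "delta_pos": [1, 0, 3.35], "jaw": 1},
    {"rot": [-9.3, -92.7, -9.7], "delta_pos": [2, 2, 3.35], "jaw": 1},
    {"rot": [-9.3, -92.7, -9.7], "delta_pos": [3, 5, 3.35], "jaw": 1},
    {"rot": [-9.3, -92.7, -9.7], "delta_pos": [4.4, 8, 3.35], "jaw": 1},
    {"rot": [-9.3, -92.7, -9.7], "delta_pos": [4.4, 12, 3.35], "jaw": 1},
    {"rot": [-9.3, -92.7, -9.7], "delta_pos": [4.4, 13.9, 3.35], "jaw": 1},
    {"rot": [-9.3, -92.7, -9.7], "delta_pos": [4.4, 13.9, 3.35], "jaw": 1},
    {"rot": [-9.3, -92.7, -9.7], "delta_pos": [4.4, 13.9, 3.35], "jaw": 1},
  ],
)

```text
time: 15.13
position: [0.5063, -0.0057, 0.1283]
ee_rot: [0.567, 0.53, -0.43, -0.462]
force: [1.0, 0.8, -0.1]
width: 0.003
```

Run:
```python
from h import *
st();M=Mt(86,12)
plan([.5075,-.006,.024],M=M);plan([.5055,-.030,.024],M=M)
```

```text
t 15.13 p [ 0.5063 -0.0057  0.1283] f [ 1.   0.8 -0.1] w 0.003
[[0.069, 0.203, -0.977], [0.998, -0.013, 0.068], [0.001, -0.979, -0.204]] [-0.255  0.502  1.978  0.087  0.462 -1.831]
PLAN [ 0.5075 -0.006   0.024 ] delta [-0.04, 10.24, 2.0] rot [-0.2, 0.0, 0.1] rows>= 2.5
PLAN [ 0.5055 -0.03    0.024 ] delta [-2.44, 10.23, 2.04] rot [-0.2, 0.0, 0.1] rows>= 2.6
```

Emit:
apply_moves(
  increments=[
    {"rot": [0, 0, 0], "delta_pos": [0, 4, 0.8], "jaw": 1},
    {"rot": [0, 0, 0], "delta_pos": [0, 8, 1.6], "jaw": 1},
    {"rot": [0, 0, 0], "delta_pos": [0, 10.2, 2], "jaw": 1},
    {"rot": [0, 0, 0], "delta_pos": [0, 10.2, 2], "jaw": 1},
    {"rot": [0, 0, 0], "delta_pos": [0, 10.2, 2], "jaw": 1},
    {"rot": [0, 0, 0], "delta_pos": [-0.5, 10.2, 2], "jaw": 1},
    {"rot": [0, 0, 0], "delta_pos": [-0.9, 10.2, 2], "jaw": 1},
    {"rot": [0, 0, 0], "delta_pos": [-1.2, 10.2, 2.02], "jaw": 1},
    {"rot": [0, 0, 0], "delta_pos": [-1.5, 10.2, 2.05], "jaw": 1},
    {"rot": [0, 0, 0], "delta_pos": [-1.5, 10.2, 2.05], "jaw": 1},
  ],
)

```text
time: 15.97
position: [0.5059, -0.0202, 0.0263]
ee_rot: [0.567, 0.53, -0.43, -0.462]
force: [-0.4, 5.6, 2.4]
width: 0.007
```

```bash
python3 cl.py; python3 -c "
from h import *
st();c=r.read_camera('wrist');save(c,'w6.png',s=1.2)"
```

```text
tilt [ 0.0007 -0.0417  0.0351] 1244 [ 496.9 -147.6] [115.5 129.5] 83.0
low_edge 0.86 [279.8 228.3] [ 0.5081 -0.0944  0.014 ]
far_edge 0.75 [315.7 245.5] [ 0.4936 -0.2096  0.018 ]
start_key_top 0.73 [262.3 225.1] [ 0.4668 -0.058   0.05  ]
t 16.17 p [ 0.506  -0.0202  0.0259] f [0.1 5.7 1.9] w 0.002
[[0.069, 0.205, -0.976], [0.998, -0.013, 0.068], [0.002, -0.979, -0.205]] [-0.288  0.726  2.027  0.242  0.193 -2.023]
```

View pics/w6.png

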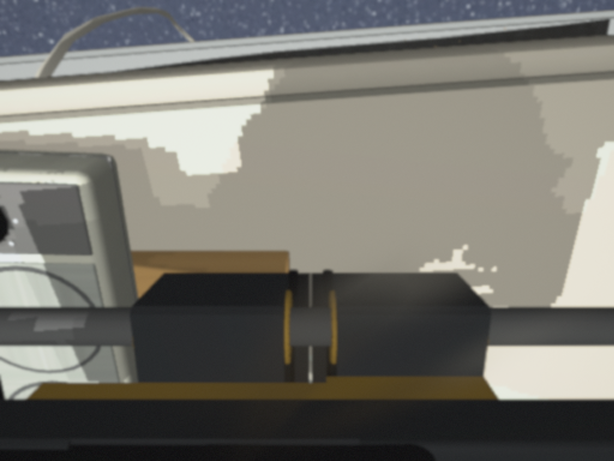

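Emit:
apply_moves(
  increments=[
    {"rot": [0, 0, 0], "delta_pos": [-0.4, 0.05, 0.02], "jaw": 1},
    {"rot": [0, 0, 0], "delta_pos": [-0.8, 0.05, 0.04], "jaw": 1},
    {"rot": [0, 0, 0], "delta_pos": [-1.2, 0.05, 0.06], "jaw": 1},
    {"rot": [0, 0, 0], "delta_pos": [-1.5, 0.05, 0.08], "jaw": 1},
    {"rot": [0, 0, 0], "delta_pos": [-1.5, 0.05, 0.08], "jaw": 1},
  ],
)

```text
time: 16.63
position: [0.504, -0.035, 0.0263]
ee_rot: [0.567, 0.53, -0.43, -0.462]
force: [-1.3, 3.3, 0.4]
width: 0.003
```

```bash
python3 cl.py; python3 cl.py|head -1;  python3 -c "
from h import *
st()"
```

```text
tilt [ 0.0016 -0.0152  0.0396] 1178 [ 496.7 -148.7] [115.6 130. ] 82.9
low_edge 0.65 [312.3 245.3] [ 0.4931 -0.2003  0.014 ]
far_edge 0.89 [313.6 244.7] [ 0.4935 -0.2035  0.018 ]
tilt [ 0.0015 -0.0134  0.0401] 1180 [ 497.3 -148.7] [115.4 129.6] 81.9
t 17.03 p [ 0.5045 -0.035   0.0255] f [-1.3  4.5  2.8] w 0.002
[[0.069, 0.205, -0.976], [0.998, -0.013, 0.068], [0.002, -0.979, -0.205]] [-0.322  0.727  2.029  0.279  0.193 -2.092]
```

Emit:
apply_moves(
  increments=[
    {"rot": [0, 0, 0], "delta_pos": [-0.3, 0.05, 0.02], "jaw": 1},
    {"rot": [0, 0, 0], "delta_pos": [-0.5, 0.05, 0.03], "jaw": 1},
    {"rot": [0, 0, 0], "delta_pos": [-0.7, 0.05, 0.04], "jaw": 1},
    {"rot": [0, 0, 0], "delta_pos": [-0.7, 0.05, 0.04], "jaw": 1},
  ],
)

```text
time: 17.37
position: [0.5037, -0.0414, 0.0252]
ee_rot: [0.567, 0.53, -0.43, -0.461]
force: [0.7, 8.0, 5.2]
width: 0.009
```

```bash
python3 cl.py; python3 cl.py|head -1;  python3 -c "
from h import *
st()"
```

```text
tilt [ 0.0039 -0.0005  0.0413] 1149 [ 496.6 -149.8] [115.6 131.1] 82.6
low_edge 0.97 [283.  227.7] [ 0.5145 -0.1017  0.014 ]
far_edge 0.71 [315.3 245.2] [ 0.4941 -0.2083  0.018 ]
start_key_top 0.48 [296.8 245.1] [ 0.4461 -0.1705  0.05  ]
tilt [0.0026 0.002  0.0424] 1138 [ 496.5 -149.3] [115.3 130.7] 83.1
t 17.77 p [ 0.5037 -0.0413  0.0252] f [0.7 6.9 4.3] w 0.006
[[0.068, 0.205, -0.976], [0.998, -0.012, 0.067], [0.002, -0.979, -0.205]] [-0.337  0.727  2.03   0.297  0.194 -2.125]
```

Run:
```python
from h import *
plan([.505,-.026,.025],M=Mt(86,12)); plan([.505,-.026,.20],M=Mt(86,12));plan([.46,-.14,.30],90)
```

```text
PLAN [ 0.505 -0.026  0.025] delta [1.54, 0.02, -0.02] rot [-0.2, 0.1, 0.1] rows>= 0.4
PLAN [ 0.505 -0.026  0.2  ] delta [1.58, -17.1, -3.61] rot [-0.2, 0.1, 0.1] rows>= 4.2
PLAN [ 0.46 -0.14  0.3 ] delta [-10.08, -27.68, -2.03] rot [11.8, -3.9, -0.3] rows>= 7.1
```

Emit:
apply_moves(
  increments=[
    {"rot": [0, 0, 0], "delta_pos": [0.8, 0, 0], "jaw": 1},
    {"rot": [0, 0, 0], "delta_pos": [1.5, 0, 0], "jaw": 1},
    {"rot": [0, 0, 0], "delta_pos": [1.5, -4, -0.9], "jaw": 1},
    {"rot": [0, 0, 0], "delta_pos": [1.5, -8, -1.8], "jaw": 1},
    {"rot": [0, 0, 0], "delta_pos": [1.5, -12, -2.6], "jaw": 1},
    {"rot": [0, 0, 0], "delta_pos": [1.5, -17, -3.6], "jaw": 1},
    {"rot": [6, -2, 0], "delta_pos": [-2, -21, -3.6], "jaw": 0},
    {"rot": [11.8, -3.9, -0.3], "delta_pos": [-6, -25, -3], "jaw": -1},
    {"rot": [11.8, -3.9, -0.3], "delta_pos": [-10, -27.7, -2], "jaw": -1},
    {"rot": [11.8, -3.9, -0.3], "delta_pos": [-10, -27.7, -2], "jaw": -1},
    {"rot": [11.8, -3.9, -0.3], "delta_pos": [-10, -27.7, -2], "jaw": -1},
    {"rot": [11.8, -3.9, -0.3], "delta_pos": [-10, -27.7, -2], "jaw": -1},
  ],
)

```text
time: 18.77
position: [0.4612, -0.1436, 0.3033]
ee_rot: [0.505, 0.5, -0.498, -0.497]
force: [-0.6, -0.7, -0.1]
width: 0.373
```

```bash
cat > look.py <<'E'
from h import *
import sys
st()
c=r.read_camera("wrist");save(c,sys.argv[1],s=1.5)
m=np.ones((384,512),bool);m[228:]=False
P=cloud(c,m)
q=P[(P[:,0]>.41)&(P[:,0]<.575)&(P[:,1]>-.23)&(P[:,1]<-.07)&(P[:,2]>.033)&(P[:,2]<.055)]
A=np.c_[q[:,:2],np.ones(len(q))];k=np.linalg.lstsq(A,q[:,2],rcond=None)[0]
for _ in range(4):
    g=abs(A@k-q[:,2])<.002;k=np.linalg.lstsq(A[g],q[g,2],rcond=None)[0]
rc=cv2.minAreaRect((q[g][:,:2]*1000).astype(np.float32));print("top plane",np.round(k,4),g.sum(),"rect",np.round(rc[0],1),np.round(rc[1],1),round(rc[2],2))
for l,z in (("place0",.044),("start_key_top",.053),("low_edge",.018),("far_edge",.018),("wedge_heel",.011)):
    for d in r.landmark_of(l,"wrist")[:4]:
        if d["p"]>.3: print(l,round(d["p"],2),np.round(ray_plane(c,[d["position"]],z)[0],4))
# vials: elongated blobs on the table, 8..32 mm high
for d in r.regions_of("vial0","wrist")[:4]:
    x0,y0,x1,y1=[int(v) for v in d["rect"]]
    b=np.zeros_like(m);b[max(0,y0-4):y1+4,max(0,x0-4):x1+4]=True
    V=cloud(c,b&m);V=V[(V[:,2]>.012)&(V[:,2]<.034)]
    if d["p"]<.3 or len(V)<30: continue
    rc=cv2.minAreaRect((V[:,:2]*1000).astype(np.float32));C=V[:,:2].mean(0);u=np.linalg.svd(V[:,:2]-C,full_matrices=False)[2][0];u*=-np.sign(u[0])
    s=(V[:,:2]-C)@u;w=(V[:,:2]-C)@np.array([-u[1],u[0]])
    print("vial",round(d["p"],2),d["rect"],"rect",np.round(rc[0],1),np.round(rc[1],1),"capdir",round(np.degrees(np.arctan2(u[1],u[0])),1),"len",np.round(np.percentile(s,[1,99])*1000,1),"wid",np.round(np.percentile(w,[1,99])*1000,1),"C",C.round(4),"zmax",V[:,2].max().round(4))
E
python3 look.py w7.png
```

```text
t 18.77 p [ 0.4612 -0.1436  0.3033] f [-0.6 -0.7 -0.1] w 0.373
[[0.004, 0.008, -1.0], [1.0, -0.006, 0.004], [-0.006, -1.0, -0.008]] [-5.330e-01  2.520e-01  1.701e+00 -1.000e-03  1.178e+00 -2.099e+00]
top plane [ 0.0024 -0.0015  0.0437] 7672 rect [ 491.7 -148.2] [114.3 116.2] 83.18
place0 0.87 [ 0.4857 -0.1812  0.044 ]
place0 0.75 [ 0.5313 -0.1834  0.044 ]
place0 0.6 [ 0.5461 -0.1256  0.044 ]
start_key_top 0.61 [ 0.4457 -0.1676  0.053 ]
low_edge 0.81 [ 0.5036 -0.0913  0.018 ]
far_edge 0.86 [ 0.4913 -0.2053  0.018 ]
wedge_heel 0.8 [ 0.5076 -0.0656  0.011 ]
wedge_heel 0.7 [ 0.5049 -0.0884  0.011 ]
vial 0.88 [142.9, 156.7, 163.4, 208.6] rect [ 489.6 -284.3] [59.4 26.3] capdir -169.9 len [-29.2  29.3] wid [-10.2  14.4] C [ 0.4889 -0.2818] zmax 0.03
```

View pics/w7.png

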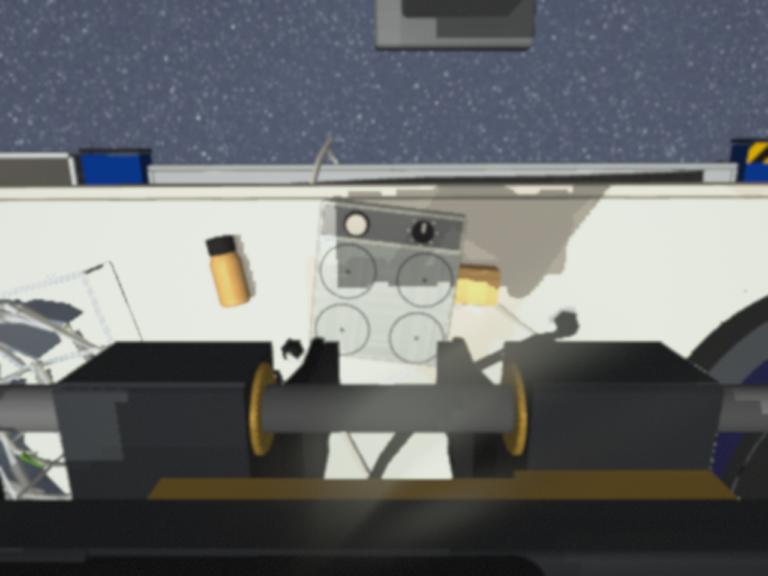

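```bash
cat >> h.py <<'E'
def pick(P,capaz,lean=60,ahead=.010,back=.0):
    M=Mt(capaz%360-90,lean);f=M[:,1];return np.array(P)-f*(ahead+back),M
E
python3 - <<'E'
from h import *
for b in (.08,0):
    p,M=pick([.4834,-.285,.0145],190.1,back=b);plan(p,M=M)
print(M.round(3).tolist())
c=r.read_camera("wrist");m=np.ones((384,512),bool);m[228:]=False;P=cloud(c,m)
q=P[(P[:,1]<-.31)&(P[:,1]>-.45)&(P[:,2]>.03)&(P[:,0]>.4)];print(len(q));
for z0 in (.03,.05,.07,.09):
    s=q[(q[:,2]>z0)&(q[:,2]<z0+.02)];print(z0,len(s),np.percentile(s[:,:2],[1,99],axis=0).round(3).tolist() if len(s) else "")
E
```

```text
PLAN [ 0.4067 -0.2987  0.0595] delta [-16.09, 23.94, 5.27] rot [-59.9, -9.1, -5.2] rows>= 8.5
PLAN [ 0.4749 -0.2865  0.0195] delta [-14.89, 27.93, -1.55] rot [-59.9, -9.1, -5.2] rows>= 8.5
[[-0.175, 0.853, -0.492], [0.985, 0.152, -0.088], [0.0, -0.5, -0.866]]
1057
0.03 544 [[0.485, -0.448], [0.538, -0.382]]
0.05 26 [[0.5, -0.435], [0.528, -0.408]]
0.07 474 [[0.5, -0.43], [0.527, -0.387]]
0.09 13 [[0.501, -0.421], [0.519, -0.409]]
```

Emit:
apply_moves(
  increments=[
    {"rot": [-15, -2.3, -1.3], "delta_pos": [-4, 0, 2], "jaw": -1},
    {"rot": [-30, -4.6, -2.6], "delta_pos": [-8, 0, 4], "jaw": -0.26},
    {"rot": [-45, -6.8, -3.9], "delta_pos": [-12, 3, 5.3], "jaw": -0.26},
    {"rot": [-59.9, -9.1, -5.2], "delta_pos": [-16.1, 6, 5.3], "jaw": -0.26},
    {"rot": [-59.9, -9.1, -5.2], "delta_pos": [-16.1, 9, 5.3], "jaw": -0.26},
    {"rot": [-59.9, -9.1, -5.2], "delta_pos": [-16.1, 12, 5.3], "jaw": -0.26},
    {"rot": [-59.9, -9.1, -5.2], "delta_pos": [-16.1, 15, 5.3], "jaw": -0.26},
    {"rot": [-59.9, -9.1, -5.2], "delta_pos": [-16.1, 18, 5.3], "jaw": -0.26},
    {"rot": [-59.9, -9.1, -5.2], "delta_pos": [-16.1, 18, 5.3], "jaw": -0.26},
    {"rot": [-59.9, -9.1, -5.2], "delta_pos": [-16.1, 18, 5.3], "jaw": -0.26},
    {"rot": [-59.9, -9.1, -5.2], "delta_pos": [-16.1, 21, 5.3], "jaw": -0.26},
    {"rot": [-59.9, -9.1, -5.2], "delta_pos": [-16.1, 23, 5.3], "jaw": -0.26},
    {"rot": [-59.9, -9.1, -5.2], "delta_pos": [-16.1, 23.9, 5.3], "jaw": -0.26},
    {"rot": [-59.9, -9.1, -5.2], "delta_pos": [-16.1, 23.9, 5.3], "jaw": -0.26},
  ],
)

```text
time: 20.33
position: [0.5815, -0.2155, 0.3258]
ee_rot: [0.633, 0.647, -0.285, -0.315]
force: [0.6, 0.0, -0.4]
width: 0.632
```

Run:
```python
from h import *
st()
p,M=pick([.4834,-.285,.0145],190.1,back=0);plan(p,M=M)
c=r.read_camera("wrist");save(c,"w8.png",s=1.2)
d=r.regions_of("vial0","wrist")
m=np.ones((384,512),bool)
P=cloud(c,m);V=P[(P[:,0]>.44)&(P[:,0]<.54)&(P[:,1]>-.32)&(P[:,1]<-.25)&(P[:,2]>.008)&(P[:,2]<.034)]
if len(V)>50:
  rc=cv2.minAreaRect((V[:,:2]*1000).astype(np.float32));print(len(V),rc,V[:,2].max())
for d in r.landmark_of("vial0","scene")[:4]: pass
```

```text
t 20.33 p [ 0.5815 -0.2155  0.3258] f [ 0.6  0.  -0.4] w 0.632
[[-0.001, 0.64, -0.769], [0.999, 0.036, 0.029], [0.046, -0.768, -0.639]] [-0.763  0.274  1.814  0.804  0.708 -2.854]
PLAN [ 0.4749 -0.2865  0.0195] delta [-8.5, 16.45, 27.57] rot [-20.0, -8.5, -6.0] rows>= 8.0
```

View pics/w8.png

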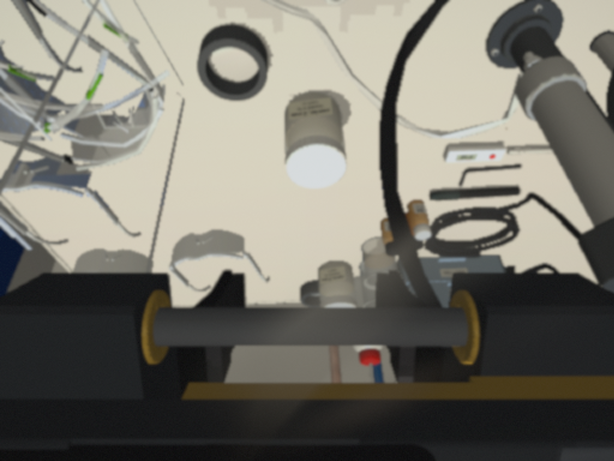

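```bash
cat > fk.py <<'E'
import numpy as np
from scipy.spatial.transform import Rotation as R
from scipy.optimize import least_squares
D=[([1.032,.528,1.434,0,1.181,-.178],[.2203,.5842,.2386]),
([.576,.307,1.627,-.002,1.206,-.99],[.3624,.367,.3004]),
([-.413,.246,1.662,.001,1.236,-1.986],[.4791,-.0883,.3185]),
([-.182,.518,1.942,.001,.68,-.357],[.4625,.028,.1207]),
([-.255,.691,1.976,.002,.471,-.136],[.4664,-.0068,.0381]),
([-.164,.710,1.962,.001,.465,-.042],[.4719,.0344,.0305]),
([-.251,.730,1.861,.001,.547,-.129],[.5127,-.0166,.0306]),
([-.298,.729,1.866,.003,.545,-.178],[.5093,-.0397,.0306]),
([-.318,.265,1.793,.002,1.084,-.196],[.4593,-.0340,.2691]),
([-.255,.502,1.978,.087,.462,-1.831],[.5063,-.0057,.1283]),
([-.288,.726,2.027,.242,.193,-2.023],[.506,-.0202,.0259]),
([-.337,.727,2.03,.297,.194,-2.125],[.5037,-.0413,.0252]),
([-.533,.252,1.701,-.001,1.178,-2.099],[.4612,-.1436,.3033]),
([-.763,.274,1.814,.804,.708,-2.854],[.5815,-.2155,.3258])]
RD={9:[[0.069,0.203,-0.977],[0.998,-0.013,0.068],[0.001,-0.979,-0.204]],10:[[0.069,0.205,-0.976],[0.998,-0.013,0.068],[0.002,-0.979,-0.205]],
13:[[-0.001,0.64,-0.769],[0.999,0.036,0.029],[0.046,-0.768,-0.639]],1:[[0.005,0.002,-1.0],[1.0,0,0.005],[0,-1.0,-0.002]]}
T0=np.array([[1,0,0],[0,0,1],[0,-1,0]]).T  # tool x<-x, tool y<-approach, fitted below by constant
def fk(q,P,C):
    Rz=lambda a:R.from_euler("z",a).as_matrix();Ry=lambda a:R.from_euler("y",a).as_matrix()
    h,a1,o,L2,e,L3,L6=P
    A=Rz(q[0]);B=A@Ry(q[1]);F=A@Ry(q[1]+q[2])
    W=F@Rz(q[3])@Ry(q[4])
    p=A@[a1,o,h]+B@[0,0,L2]+F@[e,0,L3]+W@[0,0,L6]
    return p,W@Rz(q[5])@C
# tool const C from sample 1
def C0():
    I=fk(D[1][0],np.zeros(7),np.eye(3))[1]
    C=I.T@np.array(RD[1]);return np.round(C)
C=C0()
f=least_squares(lambda P:np.concatenate([fk(q,P,C)[0]-p for q,p in D]),[.2,0,.1,.4,0,.3,.2])
PP=f.x
def FK(q): return fk(q,PP,C)
LIM=np.array([[-3.08,3.08],[-.75,2.2],[.22,2.44],[-1.43,4.57],[0,2.65],[-2.85,2.85]])
def IK(p,M,q0):
    def res(q):
        a,b=FK(q);return np.r_[(a-p)*10,R.from_matrix(M.T@b).as_rotvec()]
    s=least_squares(res,np.clip(q0,LIM[:,0]+.02,LIM[:,1]-.02),bounds=(LIM[:,0]+.01,LIM[:,1]-.01));a,b=FK(s.x)
    return s.x,np.linalg.norm(a-p)*1000,np.degrees(np.linalg.norm(R.from_matrix(M.T@b).as_rotvec()))
if __name__=="__main__":
    print(C.tolist(),PP.round(4),"res mm",(np.abs(f.fun).max()*1000).round(2))
    for i,m in RD.items(): print(i,np.degrees(R.from_matrix(np.array(m).T@FK(D[i][0])[1]).magnitude()).round(2))
E
python3 fk.py
```

```text
[[-1.0, -0.0, -0.0], [-0.0, 0.0, 1.0], [-0.0, 1.0, -0.0]] [2.742e-01 1.000e-04 1.110e-01 5.880e-01 1.141e-01 3.915e-01 2.886e-01] res mm 0.32
9 0.03
10 0.04
13 0.03
1 0.07
```

```bash
cat >> fk.py <<'E'
def place(P,az,t,ahead=.010,back=0):
    """vial gripped at world point P, upright, hand horizontal lean, fingers pointing along azimuth az (deg)"""
    a,t=np.radians([az,t]);d=np.array([np.cos(a),np.sin(a),0]);Z=np.array([0,0,1.])
    f=np.cos(t)*d-np.sin(t)*Z;z=np.sin(t)*d+np.cos(t)*Z
    return np.array(P)-f*(ahead+back),np.c_[np.cross(f,z),f,z]
E
python3 - <<'E'
from h import pick
from fk import *
V={"A":([.4834,-.285,.0145],190.1),"B":([.485,.33,.0145],210),"C":([.48,.415,.0145],200)}
PL={"1":(.5324,-.1846),"3":(.4828,-.1784),"2":(.4904,-.1169)}
for t in (15,25,35):
    for n,(P,a) in V.items():
        p,M=pick(P,a,lean=t)
        for g in ([-.3,.7,1.9,0,.4,-1.5],[.8,.7,1.9,0,.4,-.5]):
            q,e1,e2=IK(p,M,g)
            if e1<1 and e2<1: print(t,n,q.round(2),"fa",round(q[1]+q[2],2));break
        else: print(t,n,"none",round(e1,1),round(e2,1),q.round(2))
    for n,(x,y) in PL.items():
        az0=np.degrees(np.arctan2(y,x));
        for az in (az0-10,):
            p,M=place([x,y,.080],az,t);best=None
            for g in ([-.5,.5,1.7,3.1,.4,-1.7],[-.5,.5,1.7,3.1,.4,0],[-.5,.5,1.7,3.1,.4,1.7]):
                q,e1,e2=IK(p,M,g)
                if e1<1 and e2<1: print(t,n,q.round(2));break
            else: print(t,n,"none",round(e1,1),round(e2,1),q.round(2))
E
```

```text
15 A none 0.9 4.6 [-0.81  0.75  1.85  0.35  0.44 -2.84]
15 B [ 0.39  0.76  1.87  0.14  0.25 -1.84] fa 2.63
15 C [ 0.56  0.79  1.73 -0.15  0.37 -1.22] fa 2.52
15 1 [-0.56  1.31  2.4   3.09  1.88 -1.6 ]
15 3 none 17.0 56.0 [-0.57  0.59  2.13  4.56  0.01  2.84]
15 2 none 17.4 56.5 [-0.46  0.58  2.15  4.56  0.01  2.84]
25 A none 2.7 13.9 [-0.81  0.75  1.87  0.4   0.4  -2.84]
25 B none 0.8 2.7 [ 0.39  0.77  1.96  1.14  0.04 -2.84]
25 C [ 0.58  0.8   1.85 -0.97  0.12 -0.39] fa 2.65
25 1 [-0.55  1.13  2.4   3.1   1.51 -1.59]
25 3 none 14.0 47.3 [-0.57  0.59  2.13  4.56  0.01  2.84]
25 2 none 14.4 47.7 [-0.46  0.58  2.15  4.56  0.01  2.84]
35 A none 4.8 23.3 [-0.81  0.75  1.89  0.44  0.36 -2.84]
35 B none 3.6 12.3 [ 0.4   0.77  1.96  1.16  0.01 -2.84]
35 C none 2.3 8.1 [ 0.61  0.81  1.86 -1.42  0.15  0.08]
35 1 [-0.55  0.94  2.35  3.1   1.1  -1.58]
35 3 none 11.3 39.1 [-0.58  0.59  2.13  4.56  0.01  2.84]
35 2 none 11.6 39.5 [-0.46  0.59  2.15  4.56  0.01  2.84]
```

```bash
cat > scan.py <<'E'
from h import pick
from fk import *
import itertools
V={"A":([.4834,-.285,.0145],190.1),"B":([.485,.33,.0145],210),"C":([.48,.415,.0145],200)}
PL={"1":(.5324,-.1846),"3":(.4828,-.1784),"2":(.4904,-.1169)}
FL=R.from_euler("y",180,degrees=True).as_matrix()
def sol(p,M):
    q1=np.arctan2(p[1],p[0])-.2
    out=[]
    for q4,q6 in itertools.product((0,3.1,1.5),(-1.7,1.5)):
        q,e1,e2=IK(p,M,[q1,.6,1.8,q4,.4,q6])
        if e1<.5 and e2<.5: 
            if not any(np.abs(q-o).max()<.05 for o in out): out.append(q)
    return out
if __name__=="__main__":
  for t in (0,10,20,30,45,60,70):
    for s in (0,1):
        for n,(P,a) in V.items():
            p,M=pick(P,a,lean=t)
            for q in sol(p,M@FL if s else M)[:2]: print(t,s,n,q.round(2))
        for n,(x,y) in PL.items():
            for az in (-40,-15,10,40):
                p,M=place([x,y,.080],az,t)
                for q in sol(p,M@FL if s else M)[:2]: print(t,s,n,"az",az,q.round(2))
E
python3 scan.py
```

```text
0 0 A [-0.73  0.77  1.74 -0.    0.63 -2.48]
0 0 B [ 0.41  0.79  1.67  0.    0.68 -1.69]
0 0 C [ 0.54  0.83  1.54  0.    0.77 -1.38]
0 0 1 az -40 [-0.35  1.43  2.25  3.54  2.08 -1.37]
0 0 1 az -15 [-0.84  1.53  2.34  2.42  2.16 -2.03]
0 0 1 az 10 [-1.12  1.36  2.18  1.83  1.68 -1.96]
0 0 1 az 40 [-1.12  1.21  1.84  1.32  1.59 -1.49]
0 0 3 az -40 [-0.4   1.57  2.36  3.56  2.32 -1.28]
0 0 3 az 10 [-1.27  1.44  2.27  1.68  1.64 -2.14]
0 0 3 az 40 [-1.22  1.23  1.92  1.22  1.57 -1.58]
0 0 2 az -40 [-0.14  1.51  2.32  3.82  2.15 -1.15]
0 0 2 az 10 [-1.15  1.56  2.35  1.75  1.74 -2.32]
0 0 2 az 40 [-1.15  1.27  2.03  1.3   1.53 -1.72]
0 1 A [-0.73  0.77  1.74 -0.    0.63  0.66]
0 1 B [ 0.41  0.79  1.67 -0.    0.68  1.45]
0 1 C [0.54 0.83 1.54 0.   0.77 1.76]
0 1 1 az -40 [-0.35  1.43  2.25  3.54  2.08  1.77]
0 1 1 az -15 [-0.84  1.53  2.34  2.42  2.16  1.12]
0 1 1 az 10 [-1.12  1.36  2.18  1.83  1.68  1.18]
0 1 1 az 40 [-1.12  1.21  1.84  1.32  1.59  1.65]
0 1 3 az -40 [-0.4   1.57  2.36  3.56  2.32  1.86]
0 1 3 az 10 [-1.27  1.44  2.27  1.68  1.64  1.01]
0 1 3 az 40 [-1.22  1.23  1.92  1.2
[... 7044 characters left out ...]
0 0 2 az 10 [-0.61  0.59  2.1   0.89  0.31 -0.04]
70 0 2 az 40 [-0.67  0.61  2.    0.68  0.56 -0.38]
70 1 A [-1.3   1.2   2.09  1.72  1.24 -1.73]
70 1 B [ 0.3   1.34  2.29  2.93  1.7  -1.68]
70 1 C [ 0.68  1.21  2.11  3.46  1.39 -1.51]
70 1 1 az -40 [-0.49  0.62  1.95 -0.3   0.23 -1.08]
70 1 1 az -15 [-0.59  0.62  1.97  0.47  0.25 -2.34]
70 1 1 az 40 [-0.72  0.66  1.83  0.57  0.68  2.84]
70 1 3 az -40 [-0.54  0.59  2.08 -0.41  0.14 -1.01]
70 1 3 az -15 [-0.65  0.59  2.09  0.78  0.18 -2.71]
70 1 3 az 40 [-0.78  0.62  1.95  0.62  0.63  2.72]
70 1 2 az -40 [-0.39  0.59  2.09 -0.68  0.16 -0.61]
70 1 2 az -15 [-0.51  0.59  2.12  0.73  0.13 -2.52]
70 1 2 az 40 [-0.67  0.61  2.    0.68  0.56  2.76]
```

```bash
cat > tr.py <<'E'
from h import *
from fk import *
import json
def gen(wps,jaw,step=(7,.035),dz=4):
    """joint-space path through waypoints (joint vectors) -> rows relative to the pose now"""
    o=r.get_obs();q=np.array(o["q"]);p0,M0=FK(q);rows=[]
    for w in wps:
        w=np.array(w);a=FK(q);b=FK(w)
        n=int(np.ceil(max(np.degrees(np.abs(w-q)).max()/9,np.linalg.norm(b[0]-a[0])/step[1],np.degrees(R.from_matrix(a[1].T@b[1]).magnitude())/6.8,1)))
        for i in range(1,n+1):
            p,M=FK(q+(w-q)*i/n)
            v=R.from_matrix(M0.T@M).as_rotvec(degrees=True)
            rows.append({"rot":np.round(v,1).tolist(),"delta_pos":np.round(M0.T@(p-p0)*100,1).tolist(),"jaw":jaw,"_":p.round(2).tolist()})
        q=w
    for k in rows: s=k.pop("_");print(json.dumps(k)+",",s)
def ik(p,M,q0):
    s=IK(np.array(p),M,q0);print("ik",s[0].round(3),"err",round(s[1],2),round(s[2],2));return s[0]
E
python3 - <<'E'
from tr import *
M=Mt(90,0)
a=ik([.42,-.15,.33],M,[-.5,.2,1.7,0,1.2,-2]);b=ik([.40,.0,.33],M,a);c=ik([.40,.3,.33],M,b);d=ik([.44,.40,.32],M,c)
gen([a,b,c,d],-1)
E
```

```text
ik [-0.595  0.169  1.733 -0.     1.239 -2.165] err 0.0 0.0
ik [-0.281  0.094  1.825  0.     1.222 -1.852] err 0.0 0.0
ik [ 0.42   0.253  1.618  0.     1.27  -1.151] err 0.0 0.0
ik [ 0.55   0.406  1.411 -0.     1.325 -1.021] err 0.0 0.0
{"rot": [5.5, -1.1, -3.0], "delta_pos": [2.7, -0.7, 1.6], "jaw": -1}, [0.56, -0.19, 0.32]
{"rot": [11.7, -1.9, -4.8], "delta_pos": [4.8, -1.7, 3.7], "jaw": -1}, [0.54, -0.17, 0.32]
{"rot": [18.5, -2.2, -5.3], "delta_pos": [6.3, -3.2, 6.0], "jaw": -1}, [0.51, -0.15, 0.32]
{"rot": [25.7, -2.1, -4.3], "delta_pos": [7.0, -5.2, 8.3], "jaw": -1}, [0.48, -0.15, 0.32]
{"rot": [32.8, -1.7, -1.7], "delta_pos": [7.1, -7.6, 10.4], "jaw": -1}, [0.45, -0.15, 0.32]
{"rot": [39.7, -0.8, 2.4], "delta_pos": [6.6, -10.4, 12.3], "jaw": -1}, [0.42, -0.15, 0.33]
{"rot": [39.7, -0.8, 2.4], "delta_pos": [9.8, -10.3, 12.4], "jaw": -1}, [0.42, -0.12, 0.33]
{"rot": [39.7, -0.8, 2.4], "delta_pos": [12.9, -10.3, 12.6], "jaw": -1}, [0.42, -0.09, 0.33]
{"rot": [39.7, -0.8, 2.4], "delta_pos": [15.9, -10.4, 13.0], "jaw": -1}, [0.41, -0.06, 0.33]
{"rot": [39.7, -0.8, 2.4], "delta_pos":
[... 626 characters left out ...]
, "delta_pos": [40.9, -9.0, 12.8], "jaw": -1}, [0.43, 0.19, 0.33]
{"rot": [39.7, -0.8, 2.4], "delta_pos": [44.4, -9.2, 13.3], "jaw": -1}, [0.42, 0.23, 0.33]
{"rot": [39.7, -0.8, 2.4], "delta_pos": [48.0, -9.5, 14.1], "jaw": -1}, [0.41, 0.26, 0.33]
{"rot": [39.7, -0.8, 2.4], "delta_pos": [51.6, -10.1, 15.1], "jaw": -1}, [0.4, 0.3, 0.33]
{"rot": [39.7, -0.8, 2.4], "delta_pos": [53.9, -9.1, 14.3], "jaw": -1}, [0.41, 0.32, 0.33]
{"rot": [39.7, -0.8, 2.4], "delta_pos": [56.4, -8.2, 13.7], "jaw": -1}, [0.42, 0.35, 0.33]
{"rot": [39.7, -0.8, 2.4], "delta_pos": [58.9, -7.3, 13.2], "jaw": -1}, [0.43, 0.37, 0.32]
{"rot": [39.7, -0.8, 2.4], "delta_pos": [61.5, -6.4, 13.0], "jaw": -1}, [0.44, 0.4, 0.32]
```

Emit:
apply_moves(
  increments=[
    {"rot": [5.5, -1.1, -3.0], "delta_pos": [2.7, -0.7, 1.6], "jaw": -1},
    {"rot": [11.7, -1.9, -4.8], "delta_pos": [4.8, -1.7, 3.7], "jaw": -1},
    {"rot": [18.5, -2.2, -5.3], "delta_pos": [6.3, -3.2, 6.0], "jaw": -1},
    {"rot": [25.7, -2.1, -4.3], "delta_pos": [7.0, -5.2, 8.3], "jaw": -1},
    {"rot": [32.8, -1.7, -1.7], "delta_pos": [7.1, -7.6, 10.4], "jaw": -1},
    {"rot": [39.7, -0.8, 2.4], "delta_pos": [6.6, -10.4, 12.3], "jaw": -1},
    {"rot": [39.7, -0.8, 2.4], "delta_pos": [9.8, -10.3, 12.4], "jaw": -1},
    {"rot": [39.7, -0.8, 2.4], "delta_pos": [12.9, -10.3, 12.8], "jaw": -1},
    {"rot": [39.7, -0.8, 2.4], "delta_pos": [17, -10.4, 13.5], "jaw": -1},
    {"rot": [39.7, -0.8, 2.4], "delta_pos": [21, -11, 14.3], "jaw": -1},
    {"rot": [39.7, -0.8, 2.4], "delta_pos": [25, -10.7, 14.3], "jaw": -1},
    {"rot": [39.7, -0.8, 2.4], "delta_pos": [29, -10.4, 14.3], "jaw": -1},
    {"rot": [39.7, -0.8, 2.4], "delta_pos": [33, -10, 14.3], "jaw": -1},
    {"rot": [39.7, -0.8, 2.4], "delta_pos": [37, -10, 14.3], "jaw": -1},
    {"rot": [39.7, -0.8, 2.4], "delta_pos": [41, -10, 14.3], "jaw": -1},
    {"rot": [39.7, -0.8, 2.4], "delta_pos": [45, -10, 14.8], "jaw": -1},
    {"rot": [39.7, -0.8, 2.4], "delta_pos": [49, -10, 15], "jaw": -1},
    {"rot": [39.7, -0.8, 2.4], "delta_pos": [53, -9.4, 14.6], "jaw": -1},
    {"rot": [39.7, -0.8, 2.4], "delta_pos": [57, -8, 13.7], "jaw": -1},
    {"rot": [39.7, -0.8, 2.4], "delta_pos": [61.5, -6.4, 13.0], "jaw": -1},
  ],
)

```text
time: 22.15
position: [0.4371, 0.3937, 0.3207]
ee_rot: [0.5, 0.501, -0.499, -0.5]
force: [0.7, 0.0, 0.0]
width: 0.997
```

Emit:
apply_moves(
  increments=[
    {"rot": [0, 0, 0], "delta_pos": [2, 0, 0], "jaw": -1},
    {"rot": [0, 0, 0], "delta_pos": [2, 0, 0], "jaw": -1},
  ],
)

```text
time: 22.32
position: [0.4373, 0.4174, 0.3193]
ee_rot: [0.499, 0.502, -0.5, -0.499]
force: [0.8, -0.9, 0.2]
width: 1.002
```

```bash
python3 look.py w9.png
```

```text
t 22.32 p [0.4373 0.4174 0.3193] f [ 0.8 -0.9  0.2] w 1.002
[[-0.004, 0.001, -1.0], [1.0, 0.002, -0.004], [0.002, -1.0, -0.001]] [ 5.770e-01  4.200e-01  1.389e+00  1.000e-03  1.330e+00 -9.980e-01]
top plane [0. 0. 0.] 0 rect [0. 0.] [0. 0.] 0.0
vial 0.86 [242.0, 172.0, 275.9, 219.8] rect [487.6 416.7] [26.8 59.5] capdir 155.4 len [-29.6  28.9] wid [-13.6  12. ] C [0.4866 0.4162] zmax 0.0306
vial 0.82 [175.4, 177.7, 211.9, 224.7] rect [496.3 327.9] [26.9 60.2] capdir 146.0 len [-29.8  28.4] wid [-13.   12.9] C [0.4951 0.3287] zmax 0.0301
```

View pics/w9.png

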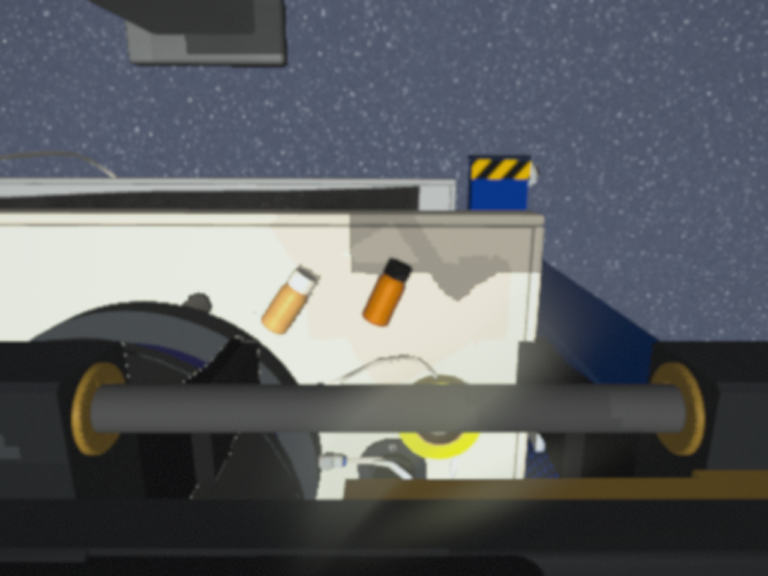

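```bash
cat > pl.py <<'E'
from tr import *
from scan import sol
V={"B":(np.array([.496,.328]),146.),"C":(np.array([.4875,.4166]),155.4),"A":(np.array([.4893,-.2840]),190.1)}
PLC={"1":(.5324,-.1846),"3":(.4828,-.1784),"2":(.4904,-.1169)}
def grip(n,v):
    c,a=V[n];return np.r_[c+(v-.030)*np.array([np.cos(np.radians(a)),np.sin(np.radians(a))]),.0145],a
def pk(n,v,t,back=0,ahead=.007):
    P,a=grip(n,v);return pick(P,a,lean=t,ahead=ahead,back=back)
def pc(k,v,az,t,up=0,back=0,ahead=.007):
    return place([*PLC[k],.0445+v+up],az,t,ahead=ahead,back=back)
E
python3 - <<'E'
from pl import *
for t in (10,15,20):
    for n in "BC":
        for b in (0,.1):
            for q in sol(*pk(n,.043,t,b))[:2]: print(t,n,b,q.round(2))
    for k in "21":
        for az in (25,40,55):
            for up in (0,.1):
                for q in sol(*pc(k,.043,az,t,up))[:2]: print(t,k,az,up,q.round(2))
E
```

```text
10 B 0 [ 0.49  0.79  1.71 -0.28  0.58 -0.25]
10 B 0.1 [ 0.52  0.62  1.68 -0.23  0.77 -0.3 ]
10 C 0 [ 0.62  0.82  1.59 -0.25  0.66 -0.33]
10 C 0.1 [ 0.65  0.67  1.57 -0.21  0.83 -0.36]
10 2 25 0 [-1.16  1.24  2.26  1.61  1.4  -1.94]
10 2 25 0.1 [-1.16  0.97  2.33  1.58  1.39 -1.73]
10 2 40 0 [-1.13  1.14  2.08  1.33  1.38 -1.65]
10 2 40 0.1 [-1.13  0.9   2.13  1.3   1.42 -1.46]
10 2 55 0 [-1.07  1.1   1.9   1.1   1.46 -1.44]
10 2 55 0.1 [-1.07  0.89  1.94  1.09  1.54 -1.29]
10 1 25 0 [-1.13  1.14  2.07  1.59  1.4  -1.64]
10 1 25 0.1 [-1.13  0.9   2.13  1.56  1.4  -1.45]
10 1 40 0 [-1.11  1.1   1.89  1.31  1.43 -1.42]
10 1 40 0.1 [-1.11  0.89  1.93  1.29  1.48 -1.26]
10 1 55 0 [-1.06  1.09  1.7   1.09  1.55 -1.26]
10 1 55 0.1 [-1.06  0.9   1.74  1.1   1.62 -1.13]
15 B 0 [ 0.53  0.8   1.72 -0.46  0.55 -0.06]
15 B 0.1 [ 0.58  0.63  1.71 -0.36  0.74 -0.14]
15 C 0 [ 0.66  0.83  1.61 -0.41  0.62 -0.16]
15 C 0.1 [ 0.7   0.67  1.6  -0.34  0.79 -0.22]
15 2 25 0 [-1.14  1.18  2.28  1.65  1.32 -1.9 ]
15 2 25 0.1 [-1.14  0.89  2.33  1.59  1.31 -1.65]
15 2 40 0 [-1.11  1.08  2.1   1.34  1.3  -1.61
[... 515 characters left out ...]
3 -0.51  0.72  0.03]
20 C 0 [ 0.69  0.83  1.63 -0.58  0.6   0.02]
20 C 0.1 [ 0.75  0.68  1.62 -0.48  0.76 -0.06]
20 2 25 0 [-1.11  1.11  2.29  1.68  1.24 -1.84]
20 2 25 0.1 [-1.11  0.81  2.32  1.59  1.22 -1.56]
20 2 40 0 [-1.09  1.02  2.11  1.35  1.22 -1.57]
20 2 40 0.1 [-1.09  0.77  2.14  1.27  1.28 -1.33]
20 2 55 0 [-1.04  0.99  1.93  1.08  1.32 -1.37]
20 2 55 0.1 [-1.04  0.78  1.95  1.05  1.41 -1.19]
20 1 25 0 [-1.09  1.02  2.1   1.6   1.22 -1.54]
20 1 25 0.1 [-1.09  0.77  2.12  1.52  1.22 -1.3 ]
20 1 40 0 [-1.08  0.99  1.92  1.29  1.28 -1.33]
20 1 40 0.1 [-1.08  0.78  1.94  1.24  1.34 -1.14]
20 1 55 0 [-1.04  1.    1.74  1.05  1.41 -1.2 ]
20 1 55 0.1 [-1.04  0.81  1.75  1.03  1.5  -1.05]
```

Run:
```python
from pl import *
q0=np.array(r.get_obs()["q"])
p,M=pk("B",.040,20,.10);a=ik(p,M,[.6,.64,1.73,-.5,.7,0])
gen([a],-0.4)
p2,M2=pk("B",.040,20,0);print(p2,((p2-p)@M*100).round(2))
```

```text
ik [ 0.627  0.641  1.725 -0.51   0.718  0.028] err 0.0 0.0
{"rot": [-2.8, 6.6, 2.9], "delta_pos": [-1.2, 3.5, -1.0], "jaw": -0.4}, [0.45, 0.4, 0.29]
{"rot": [-5.8, 12.6, 5.1], "delta_pos": [-2.3, 6.7, -1.7], "jaw": -0.4}, [0.45, 0.39, 0.25]
{"rot": [-8.9, 17.8, 6.7], "delta_pos": [-3.3, 9.8, -2.3], "jaw": -0.4}, [0.46, 0.38, 0.22]
{"rot": [-12.0, 22.5, 7.5], "delta_pos": [-4.2, 12.7, -2.6], "jaw": -0.4}, [0.46, 0.37, 0.19]
{"rot": [-14.9, 26.7, 7.7], "delta_pos": [-5.0, 15.4, -2.7], "jaw": -0.4}, [0.46, 0.36, 0.17]
{"rot": [-17.4, 30.3, 7.1], "delta_pos": [-5.5, 18.1, -2.5], "jaw": -0.4}, [0.46, 0.36, 0.14]
{"rot": [-19.3, 33.6, 6.0], "delta_pos": [-5.8, 20.6, -2.0], "jaw": -0.4}, [0.46, 0.35, 0.12]
[0.48572479 0.33493072 0.02107785] [-0. 10. -0.]
```

Emit:
apply_moves(
  increments=[
    {"rot": [-2.8, 6.6, 2.9], "delta_pos": [-1.2, 3.5, -1.0], "jaw": -0.4},
    {"rot": [-5.8, 12.6, 5.1], "delta_pos": [-2.3, 6.7, -1.7], "jaw": -0.4},
    {"rot": [-8.9, 17.8, 6.7], "delta_pos": [-3.3, 9.8, -2.3], "jaw": -0.4},
    {"rot": [-12.0, 22.5, 7.5], "delta_pos": [-4.2, 12.7, -2.6], "jaw": -0.4},
    {"rot": [-14.9, 26.7, 7.7], "delta_pos": [-5.0, 15.4, -2.7], "jaw": -0.4},
    {"rot": [-17.4, 30.3, 7.1], "delta_pos": [-5.5, 18.1, -2.5], "jaw": -0.4},
    {"rot": [-19.3, 33.6, 6.0], "delta_pos": [-5.8, 20.6, -2.0], "jaw": -0.4},
    {"rot": [-19.3, 33.6, 6.0], "delta_pos": [-5.8, 20.6, -2.0], "jaw": -0.4},
    {"rot": [-19.3, 33.6, 6.0], "delta_pos": [-5.8, 20.6, -2.0], "jaw": -0.4},
    {"rot": [-19.3, 33.6, 6.0], "delta_pos": [-5.8, 20.6, -2.0], "jaw": -0.4},
  ],
)

```text
time: 23.5
position: [0.4592, 0.355, 0.1169]
ee_rot: [0.723, 0.385, -0.268, -0.506]
force: [0.5, -0.9, 0.9]
width: 0.698
```

Run:
```python
from pl import *
st()
p2,M2=pk("B",.040,20,0);plan(p2,M=M2)
```

```text
t 23.5 p [0.4592 0.355  0.1169] f [ 0.5 -0.9  0.9] w 0.698
[[0.559, 0.286, -0.778], [0.829, -0.19, 0.526], [0.002, -0.939, -0.343]] [ 0.626  0.639  1.721 -0.508  0.721  0.025]
PLAN [0.4857 0.3349 0.0211] delta [-0.2, 10.14, 0.17] rot [0.1, -0.0, 0.1] rows>= 2.4
```

Emit:
apply_moves(
  increments=[
    {"rot": [0, 0, 0], "delta_pos": [-0.2, 3, 0.2], "jaw": -0.4},
    {"rot": [0, 0, 0], "delta_pos": [-0.2, 6, 0.2], "jaw": -0.4},
    {"rot": [0, 0, 0], "delta_pos": [-0.2, 9, 0.2], "jaw": -0.4},
    {"rot": [0, 0, 0], "delta_pos": [-0.2, 10.1, 0.2], "jaw": -0.4},
    {"rot": [0, 0, 0], "delta_pos": [-0.2, 10.1, 0.2], "jaw": -0.4},
    {"rot": [0, 0, 0], "delta_pos": [-0.2, 10.1, 0.2], "jaw": 0},
    {"rot": [0, 0, 0], "delta_pos": [-0.2, 10.1, 0.2], "jaw": 0.3},
    {"rot": [0, 0, 0], "delta_pos": [-0.2, 10.1, 0.2], "jaw": 1},
    {"rot": [0, 0, 0], "delta_pos": [-0.2, 10.1, 0.2], "jaw": 1},
    {"rot": [0, 0, 0], "delta_pos": [-0.2, 10.1, 0.2], "jaw": 1},
    {"rot": [0, 0, 0], "delta_pos": [-0.2, 10.1, 0.2], "jaw": 1},
  ],
)

```text
time: 24.42
position: [0.4854, 0.3356, 0.022]
ee_rot: [0.723, 0.386, -0.268, -0.506]
force: [0.3, 0.5, 0.2]
width: 0.332
```

Run:
```python
from pl import *
o=st();q0=np.array(o["q"])
M=R.from_quat(o["ee_rot"]).as_matrix()
u=ik(np.array(o["position"])+[-.03,.02,.12],M,q0)
p,Mp=pc("2",.040,40,20,.08);e=ik(p,Mp,[-1.1,.77,2.14,1.27,1.28,-1.33])
w1=np.array([.6,.2,1.85,-.45,1.1,0.05]);w2=np.array([-1.0,.35,2.25,1.2,1.3,-1.3])
for w in (w1,w2): print(FK(w)[0].round(3),FK(w)[1][:,1].round(2))
gen([u,w1,w2,e],1)
```

```text
t 24.42 p [0.4854 0.3356 0.022 ] f [0.3 0.5 0.2] w 0.332
[[0.559, 0.286, -0.778], [0.829, -0.189, 0.525], [0.003, -0.939, -0.343]] [ 0.57   0.806  1.74  -0.651  0.544  0.147]
ik [ 0.632  0.596  1.713 -0.483  0.767 -0.006] err 0.0 0.0
ik [-1.094  0.83   2.136  1.292  1.265 -1.392] err 0.0 0.0
[0.348 0.237 0.303] [ 0.25 -0.3  -0.92]
[ 0.452 -0.018  0.314] [ 0.67  0.62 -0.41]
{"rot": [-0.4, 0.1, 0.1], "delta_pos": [0.2, -3.1, -0.5], "jaw": 1}, [0.48, 0.34, 0.05]
{"rot": [-0.6, 0.2, 0.1], "delta_pos": [0.3, -6.2, -0.8], "jaw": 1}, [0.48, 0.35, 0.08]
{"rot": [-0.4, 0.1, 0.1], "delta_pos": [0.2, -9.3, -0.8], "jaw": 1}, [0.47, 0.35, 0.11]
{"rot": [-0.0, 0.0, 0.0], "delta_pos": [0.0, -12.5, -0.7], "jaw": 1}, [0.46, 0.36, 0.14]
{"rot": [-0.5, 1.6, 0.9], "delta_pos": [-1.9, -15.1, -1.6], "jaw": 1}, [0.44, 0.34, 0.17]
{"rot": [-1.0, 3.2, 1.9], "delta_pos": [-4.0, -17.5, -2.3], "jaw": 1}, [0.43, 0.32, 0.19]
{"rot": [-1.4, 4.8, 2.8], "delta_pos": [-6.2, -19.9, -3.0], "jaw": 1}, [0.42, 0.31, 0.22]
{"rot": [-1.7, 6.4, 3.7], "delta_pos": [-8.4, -22.2, -3.4], "jaw": 1}, [0.4, 0.29, 0.24]
{"rot": [-2.
[... 1627 characters left out ...]
 "jaw": 1}, [0.44, 0.02, 0.3]
{"rot": [50.8, 88.1, -48.8], "delta_pos": [-31.1, -21.7, -26.0], "jaw": 1}, [0.45, -0.02, 0.31]
{"rot": [52.5, 90.7, -48.8], "delta_pos": [-32.3, -19.2, -27.1], "jaw": 1}, [0.46, -0.04, 0.29]
{"rot": [54.2, 93.3, -48.7], "delta_pos": [-33.5, -16.5, -28.0], "jaw": 1}, [0.47, -0.06, 0.27]
{"rot": [55.9, 95.9, -48.6], "delta_pos": [-34.7, -13.8, -28.6], "jaw": 1}, [0.48, -0.08, 0.25]
{"rot": [57.5, 98.5, -48.5], "delta_pos": [-35.8, -10.9, -29.0], "jaw": 1}, [0.48, -0.09, 0.22]
{"rot": [59.2, 101.1, -48.4], "delta_pos": [-36.9, -7.9, -29.1], "jaw": 1}, [0.48, -0.11, 0.2]
{"rot": [60.8, 103.8, -48.2], "delta_pos": [-37.8, -5.0, -29.0], "jaw": 1}, [0.49, -0.12, 0.17]
```

Emit:
apply_moves(
  increments=[
    {"rot": [0, 0, 0], "delta_pos": [0.2, -3.1, -0.5], "jaw": 1},
    {"rot": [0, 0, 0], "delta_pos": [0.3, -6.2, -0.8], "jaw": 1},
    {"rot": [0, 0, 0], "delta_pos": [0.2, -9.3, -0.8], "jaw": 1},
    {"rot": [0, 0, 0], "delta_pos": [0, -12.5, -0.7], "jaw": 1},
    {"rot": [-0.5, 1.6, 0.9], "delta_pos": [-1.9, -15.1, -1.6], "jaw": 1},
    {"rot": [-1.0, 3.2, 1.9], "delta_pos": [-4.0, -17.5, -2.3], "jaw": 1},
    {"rot": [-1.4, 4.8, 2.8], "delta_pos": [-6.2, -19.9, -3.0], "jaw": 1},
    {"rot": [-1.7, 6.4, 3.7], "delta_pos": [-8.4, -22.2, -3.4], "jaw": 1},
    {"rot": [-2.1, 8.1, 4.6], "delta_pos": [-10.8, -24.4, -3.8], "jaw": 1},
    {"rot": [-2.3, 9.7, 5.5], "delta_pos": [-13.2, -26.5, -4.0], "jaw": 1},
    {"rot": [-2.6, 11.4, 6.4], "delta_pos": [-15.8, -28.4, -4.1], "jaw": 1},
    {"rot": [3.7, 14.3, 10.3], "delta_pos": [-18.4, -26.3, -4.1], "jaw": 1},
    {"rot": [10.2, 17.5, 13.1], "delta_pos": [-20.7, -24.7, -3.8], "jaw": 1},
    {"rot": [17.0, 21.0, 14.9], "delta_pos": [-22.5, -23.5, -3.3], "jaw": 1},
    {"rot": [23.7, 24.8, 15.5], "delta_pos": [-23.9, -22.6, -2.8], "jaw": 1},
    {"rot": [30.4, 28.9, 15.0], "delta_pos": [-24.8, -22.1, -2.4], "jaw": 1},
    {"rot": [30.4, 28.9, 15.0], "delta_pos": [-24.8, -22.1, -2.4], "jaw": 1},
  ],
)

```text
time: 25.83
position: [0.3012, 0.1576, 0.2364]
ee_rot: [-0.652, -0.068, 0.234, 0.718]
force: [-0.7, -0.9, -0.9]
width: 0.309
```

Run:
```python
from pl import *
o=st();q0=np.array(o["q"])
p,Mp=pc("2",.040,40,20,.08);e=ik(p,Mp,[-1.1,.77,2.14,1.27,1.28,-1.33])
w2=np.array([-1.0,.35,2.25,1.2,1.3,-1.3])
gen([w2,e],1)
```

```text
t 25.83 p [0.3012 0.1576 0.2364] f [-0.7 -0.9 -0.9] w 0.309
[[0.881, -0.248, -0.403], [0.425, 0.04, 0.904], [-0.208, -0.968, 0.141]] [ 0.092  0.246  1.979  0.069  1.164 -0.377]
ik [-1.094  0.83   2.136  1.292  1.265 -1.392] err 0.0 0.0
{"rot": [6.0, 2.7, -0.7], "delta_pos": [-0.3, 0.3, -0.2], "jaw": 1}, [0.3, 0.15, 0.23]
{"rot": [12.0, 5.4, -2.1], "delta_pos": [-0.3, 0.4, -0.4], "jaw": 1}, [0.3, 0.15, 0.23]
{"rot": [17.8, 8.1, -4.3], "delta_pos": [0.0, 0.2, -0.7], "jaw": 1}, [0.3, 0.15, 0.23]
{"rot": [23.3, 10.9, -7.3], "delta_pos": [0.5, -0.3, -1.1], "jaw": 1}, [0.31, 0.15, 0.24]
{"rot": [28.4, 13.8, -11.1], "delta_pos": [1.2, -1.0, -1.8], "jaw": 1}, [0.32, 0.15, 0.24]
{"rot": [33.1, 16.7, -15.5], "delta_pos": [2.0, -2.0, -2.8], "jaw": 1}, [0.34, 0.14, 0.25]
{"rot": [37.3, 19.7, -20.6], "delta_pos": [2.9, -3.1, -4.2], "jaw": 1}, [0.35, 0.13, 0.25]
{"rot": [40.9, 22.9, -26.2], "delta_pos": [3.7, -4.4, -6.0], "jaw": 1}, [0.37, 0.12, 0.26]
{"rot": [43.9, 26.1, -32.4], "delta_pos": [4.4, -5.9, -8.2], "jaw": 1}, [0.39, 0.1, 0.27]
{"rot": [46.0, 29.5, -39.1], "delta_pos": [4.9, -7.4, -10.
[... 168 characters left out ...]
[4.9, -10.5, -17.2], "jaw": 1}, [0.44, 0.02, 0.3]
{"rot": [47.5, 40.6, -60.8], "delta_pos": [4.2, -12.0, -20.9], "jaw": 1}, [0.45, -0.02, 0.31]
{"rot": [49.6, 43.0, -60.5], "delta_pos": [4.5, -10.4, -23.4], "jaw": 1}, [0.46, -0.04, 0.29]
{"rot": [51.6, 45.4, -60.2], "delta_pos": [4.9, -8.5, -25.8], "jaw": 1}, [0.47, -0.06, 0.27]
{"rot": [53.7, 47.8, -59.9], "delta_pos": [5.2, -6.4, -28.0], "jaw": 1}, [0.48, -0.08, 0.25]
{"rot": [55.8, 50.2, -59.5], "delta_pos": [5.4, -4.1, -30.1], "jaw": 1}, [0.48, -0.09, 0.22]
{"rot": [57.8, 52.6, -59.1], "delta_pos": [5.6, -1.6, -31.9], "jaw": 1}, [0.48, -0.11, 0.2]
{"rot": [59.8, 55.0, -58.7], "delta_pos": [5.8, 1.0, -33.6], "jaw": 1}, [0.49, -0.12, 0.17]
```

Emit:
apply_moves(
  increments=[
    {"rot": [6.0, 2.7, -0.7], "delta_pos": [-0.3, 0.3, -0.2], "jaw": 1},
    {"rot": [12.0, 5.4, -2.1], "delta_pos": [-0.3, 0.4, -0.4], "jaw": 1},
    {"rot": [17.8, 8.1, -4.3], "delta_pos": [0.0, 0.2, -0.7], "jaw": 1},
    {"rot": [23.3, 10.9, -7.3], "delta_pos": [0.5, -0.3, -1.1], "jaw": 1},
    {"rot": [28.4, 13.8, -11.1], "delta_pos": [1.2, -1.0, -1.8], "jaw": 1},
    {"rot": [33.1, 16.7, -15.5], "delta_pos": [2.0, -2.0, -2.8], "jaw": 1},
    {"rot": [37.3, 19.7, -20.6], "delta_pos": [2.9, -3.1, -4.2], "jaw": 1},
    {"rot": [40.9, 22.9, -26.2], "delta_pos": [3.7, -4.4, -6.0], "jaw": 1},
    {"rot": [43.9, 26.1, -32.4], "delta_pos": [4.4, -5.9, -8.2], "jaw": 1},
    {"rot": [46.0, 29.5, -39.1], "delta_pos": [4.9, -7.4, -10.8], "jaw": 1},
    {"rot": [47.4, 33.0, -46.1], "delta_pos": [5.1, -8.9, -13.8], "jaw": 1},
    {"rot": [47.9, 36.7, -53.4], "delta_pos": [4.9, -10.5, -17.2], "jaw": 1},
    {"rot": [47.5, 40.6, -60.8], "delta_pos": [4.2, -12.0, -20.9], "jaw": 1},
    {"rot": [49.6, 43.0, -60.5], "delta_pos": [4.5, -10.4, -23.4], "jaw": 1},
    {"rot": [51.6, 45.4, -60.2], "delta_pos": [4.9, -8.5, -25.8], "jaw": 1},
    {"rot": [53.7, 47.8, -59.9], "delta_pos": [5.2, -6.4, -28.0], "jaw": 1},
    {"rot": [55.8, 50.2, -59.5], "delta_pos": [5.4, -4.1, -30.1], "jaw": 1},
    {"rot": [59.8, 55.0, -58.7], "delta_pos": [5.8, 1.0, -33.6], "jaw": 1},
    {"rot": [59.8, 55.0, -58.7], "delta_pos": [5.8, 1.0, -33.6], "jaw": 1},
    {"rot": [59.8, 55.0, -58.7], "delta_pos": [5.8, 1.0, -33.6], "jaw": 1},
  ],
)

```text
time: 27.5
position: [0.4856, -0.1244, 0.1631]
ee_rot: [-0.158, 0.075, -0.417, 0.892]
force: [-0.1, 0.5, 1.0]
width: 0.311
```

Run:
```python
from pl import *
o=st()
p,M=pc("2",.040,40,20,.08);plan(p,M=M);p,M=pc("2",.040,40,20,0);plan(p,M=M)
c=r.read_camera("wrist");save(c,"w10.png",s=0.8);cs=r.read_camera("scene");save(cs,"s10.png",(220,140,380,290),2.6)
a=cv2.imread("pics/w10.png");b=cv2.imread("pics/s10.png");h=max(a.shape[0],b.shape[0])
cv2.imwrite("pics/c10.png",np.hstack([cv2.copyMakeBorder(x,0,h-x.shape[0],0,0,0) for x in (a[:, :400],b[:, :400])]))
```

```text
t 27.5 p [ 0.4856 -0.1244  0.1631] f [-0.1  0.5  1. ] w 0.311
[[0.641, 0.72, 0.265], [-0.768, 0.602, 0.219], [-0.002, -0.344, 0.939]] [-1.096  0.838  2.131  1.291  1.263 -1.391]
PLAN [ 0.4854 -0.1211  0.1669] delta [-0.27, 0.04, 0.42] rot [0.1, -0.2, 0.1] rows>= 0.1
PLAN [ 0.4854 -0.1211  0.0869] delta [-0.25, 2.79, -7.09] rot [0.1, -0.2, 0.1] rows>= 1.8
```

View pics/c10.png

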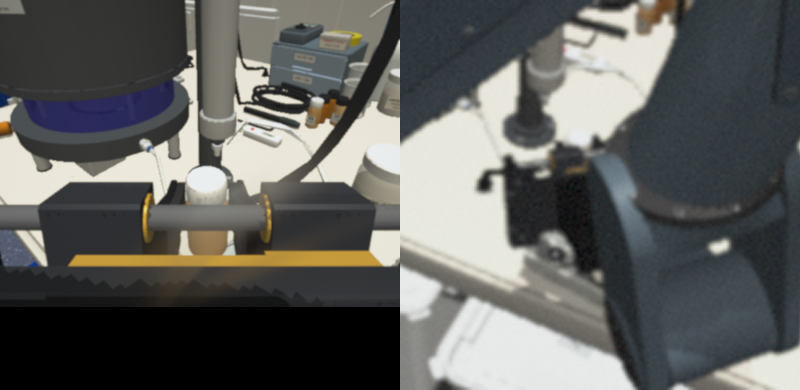

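```bash
cat > vz.py <<'E'
from pl import *
import sys
# held vial: grasp point and observed cap top / axis at two heights
o=r.get_obs();M=R.from_quat(o["ee_rot"]).as_matrix();g=np.array(o["position"])+.007*M[:,1]
c=r.read_camera("wrist");P=cloud(c,np.ones((384,512),bool))
q=P[(np.hypot(P[:,0]-g[0],P[:,1]-g[1])<.02)&(P[:,2]>g[2]-.03)&(P[:,2]<g[2]+.05)]
print("grasp",g.round(4),"n",len(q),"zmax",np.percentile(q[:,2],[50,90,98]).round(4), "cap top over grasp",(np.percentile(q[:,2],97)-g[2]).round(4))
t=q[q[:,2]>np.percentile(q[:,2],97)-.003];print("top pts",len(t),t.mean(0).round(4),"slope",np.linalg.lstsq(np.c_[t[:,:2],np.ones(len(t))],t[:,2],rcond=None)[0][:2].round(2))
E
python3 vz.py
```

```text
grasp [ 0.49   -0.1166  0.1652] n 4086 zmax [0.1777 0.1841 0.1846] cap top over grasp 0.0194
top pts 1523 [ 0.489  -0.1183  0.1837] slope [0.04 0.01]
```

Run:
```python
from pl import *
o=st()
for u in (.01,0.0005,-.001):
    p,M=pc("2",.0406,40,20,u);plan(p,M=M)
```

```text
t 27.65 p [ 0.4848 -0.1202  0.1685] f [-0.6  0.9 -0.1] w 0.316
[[0.644, 0.719, 0.261], [-0.765, 0.605, 0.22], [0.0, -0.341, 0.94]] [-1.094  0.827  2.138  1.29   1.267 -1.39 ]
PLAN [ 0.4854 -0.1211  0.0975] delta [0.1, 2.4, -6.68] rot [-0.1, 0.0, -0.1] rows>= 1.7
PLAN [ 0.4854 -0.1211  0.088 ] delta [0.1, 2.73, -7.57] rot [-0.1, 0.0, -0.1] rows>= 1.9
PLAN [ 0.4854 -0.1211  0.0865] delta [0.1, 2.78, -7.71] rot [-0.1, 0.0, -0.1] rows>= 2.0
```

Emit:
apply_moves(
  increments=[
    {"rot": [0, 0, 0], "delta_pos": [0.1, 1, -2.8], "jaw": 1},
    {"rot": [0, 0, 0], "delta_pos": [0.1, 2, -5.6], "jaw": 1},
    {"rot": [0, 0, 0], "delta_pos": [0.1, 2.4, -6.7], "jaw": 1},
    {"rot": [0, 0, 0], "delta_pos": [0.1, 2.55, -7.1], "jaw": 1},
    {"rot": [0, 0, 0], "delta_pos": [0.1, 2.73, -7.5], "jaw": 1},
    {"rot": [0, 0, 0], "delta_pos": [0.1, 2.73, -7.55], "jaw": 1},
    {"rot": [0, 0, 0], "delta_pos": [0.1, 2.73, -7.55], "jaw": 1},
  ],
)

```text
time: 28.23
position: [0.4856, -0.1208, 0.0896]
ee_rot: [-0.157, 0.072, -0.415, 0.893]
force: [-1.0, 0.3, -0.4]
width: 0.313
```

```bash
python3 -c "
from pl import *
st()"; python3 vz.py
```

```text
t 28.23 p [ 0.4856 -0.1208  0.0896] f [-1.   0.3 -0.4] w 0.313
[[0.645, 0.719, 0.259], [-0.765, 0.606, 0.221], [0.002, -0.341, 0.94]] [-1.093  1.023  2.112  1.347  1.224 -1.567]
grasp [ 0.4906 -0.1165  0.0872] n 4094 zmax [0.0997 0.1062 0.1067] cap top over grasp 0.0193
top pts 1527 [ 0.4897 -0.1182  0.1058] slope [0.04 0.01]
```

Emit:
apply_moves(
  increments=[
    {"rot": [0, 0, 0], "delta_pos": [0, 0.05, -0.14], "jaw": 1},
    {"rot": [0, 0, 0], "delta_pos": [0, 0.09, -0.24], "jaw": 1},
    {"rot": [0, 0, 0], "delta_pos": [0, 0.09, -0.24], "jaw": 1},
  ],
)

```text
time: 28.53
position: [0.4857, -0.1209, 0.0878]
ee_rot: [-0.157, 0.071, -0.416, 0.893]
force: [0.2, -0.7, 2.3]
width: 0.313
```

Emit:
apply_moves(
  increments=[
    {"rot": [0, 0, 0], "delta_pos": [0, 0, 0], "jaw": 0.2},
    {"rot": [0, 0, 0], "delta_pos": [0, 0, 0], "jaw": 0.1},
    {"rot": [0, 0, 0], "delta_pos": [0, 0, 0], "jaw": 0},
    {"rot": [0, 0, 0], "delta_pos": [0, 0, 0], "jaw": 0},
    {"rot": [0, 0, 0], "delta_pos": [0, -2, 0], "jaw": 0},
    {"rot": [0, 0, 0], "delta_pos": [0, -5, 0], "jaw": 0},
    {"rot": [0, 0, 0], "delta_pos": [0, -8, 0], "jaw": 0},
    {"rot": [0, 0, 0], "delta_pos": [0, -9, 3], "jaw": 0},
    {"rot": [0, 0, 0], "delta_pos": [0, -9, 7], "jaw": 0},
    {"rot": [0, 0, 0], "delta_pos": [0, -9, 11], "jaw": 0},
    {"rot": [0, 0, 0], "delta_pos": [0, -9, 14], "jaw": -0.4},
    {"rot": [0, 0, 0], "delta_pos": [0, -9, 14], "jaw": -0.4},
  ],
)

```text
time: 29.53
position: [0.4575, -0.1424, 0.2543]
ee_rot: [-0.158, 0.068, -0.415, 0.893]
force: [0.1, 0.9, -0.2]
width: 0.582
```

Run:
```python
from pl import *
o=st();q0=np.array(o["q"])
c=r.read_camera("wrist");P=cloud(c,np.ones((384,512),bool))
q=P[(np.hypot(P[:,0]-.49,P[:,1]+.117)<.04)&(P[:,2]>.06)&(P[:,2]<.12)];print("vial",len(q),q[q[:,2]>.1].mean(0).round(4),q[:,2].max().round(4))
ct=r.read_camera("top")
for l in ("vial0","wedge"):
  for d in r.regions_of(l,"top"):
    X=cloud(ct,d["pixels"]);print(l,round(d["p"],2),d["rect"],np.round(np.median(X,0),3) if len(X) else "")
p,M=pk("C",.040,20,.10);a=ik(p,M,[.7,.68,1.6,-.5,.76,-.06])
w2=np.array([-1.0,.35,2.25,1.2,1.3,-1.3]);w1=np.array([.5,.2,1.9,-.3,1.1,-.1]);w0=np.array([.7,.4,1.7,-.45,.9,-.05])
for w in (w2,w1,w0,a): print(FK(w)[0].round(3))
gen([w2,w1],-.4)
```

```text
t 29.53 p [ 0.4575 -0.1424  0.2543] f [ 0.1  0.9 -0.2] w 0.582
[[0.646, 0.72, 0.253], [-0.763, 0.606, 0.225], [0.009, -0.338, 0.941]] [-1.182  0.609  2.122  1.152  1.374 -1.182]<stdin>:4: RuntimeWarning: Mean of empty slice.
  ret = um.true_divide(
Traceback (most recent call last):
ValueError: zero-size array to reduction operation maximum which has no identity
```

Run:
```python
from pl import *
for n in ("top","scene"):
  c=r.read_camera(n);P=cloud(c,np.ones((384,512),bool))
  q=P[(np.hypot(P[:,0]-.49,P[:,1]+.117)<.035)&(P[:,2]>.06)&(P[:,2]<.12)];print(n,"vial",len(q),q.mean(0).round(4) if len(q) else "",q[:,2].max().round(4) if len(q) else "")
  for l in ("vial0","wedge"):
    for d in r.regions_of(l,n):
      X=cloud(c,d["pixels"]);print(l,round(d["p"],2),d["rect"],np.round(np.median(X,0),3) if len(X) else "")
p,M=pk("C",.040,20,.10);a=ik(p,M,[.7,.68,1.6,-.5,.76,-.06])
w2=np.array([-1.0,.35,2.25,1.2,1.3,-1.3]);w1=np.array([.5,.2,1.9,-.3,1.1,-.1]);w0=np.array([.7,.4,1.7,-.45,.9,-.05])
for w in (w2,w1,w0,a): print(FK(w)[0].round(3))
gen([w2,w1],-.4)
```

```text
top vial 44 [ 0.4903 -0.1158  0.0926] 0.1096
vial0 0.58 [286.4, 213.9, 293.8, 225.5] [ 0.489 -0.116  0.095]
vial0 0.47 [153.1, 207.6, 159.7, 219.7] [0.487 0.415 0.024]
vial0 0.41 [282.5, 205.9, 314.2, 236.4] [ 0.499 -0.146  0.043]
wedge 0.53 [319.6, 170.9, 336.9, 188.2] [ 0.672 -0.28   0.009]
wedge 0.3 [281.5, 202.3, 317.7, 239.8] [ 0.5   -0.146  0.043]
scene vial 103 [ 0.482  -0.1197  0.0803] 0.1033
vial0 0.47 [276.8, 216.3, 291.3, 230.4] [ 0.481 -0.121  0.073]
wedge 0.55 [264.4, 223.8, 277.8, 234.8] [ 0.493 -0.067  0.019]
wedge 0.54 [269.5, 220.0, 309.0, 261.7] [ 0.448 -0.146  0.043]
ik [ 0.743  0.678  1.623 -0.476  0.759 -0.064] err 0.0 0.0
[ 0.452 -0.018  0.314]
[0.322 0.216 0.276]
[0.421 0.371 0.253]
[0.445 0.436 0.115]
{"rot": [-1.0, -3.4, 0.7], "delta_pos": [-1.7, 1.1, 2.0], "jaw": -0.4}, [0.46, -0.12, 0.26]
{"rot": [-1.9, -6.8, 1.3], "delta_pos": [-3.6, 2.2, 3.8], "jaw": -0.4}, [0.46, -0.1, 0.28]
{"rot": [-2.7, -10.3, 2.0], "delta_pos": [-5.6, 3.2, 5.6], "jaw": -0.4}, [0.46, -0.07, 0.29]
{"rot": [-3.4, -13.8, 2.6], "delta_pos": [-7.8, 4.2, 7.2], "jaw": -0.4}, [0.46, -0.04, 0.
[... 911 characters left out ...]
.2], "jaw": -0.4}, [0.3, 0.16, 0.23]
{"rot": [-49.5, -45.8, 58.9], "delta_pos": [-33.9, 7.5, 1.0], "jaw": -0.4}, [0.3, 0.16, 0.23]
{"rot": [-54.3, -51.6, 59.9], "delta_pos": [-34.2, 7.5, 1.0], "jaw": -0.4}, [0.29, 0.16, 0.23]
{"rot": [-58.6, -57.8, 60.0], "delta_pos": [-34.4, 7.7, 1.5], "jaw": -0.4}, [0.29, 0.17, 0.24]
{"rot": [-62.4, -64.4, 59.1], "delta_pos": [-34.6, 8.2, 2.3], "jaw": -0.4}, [0.3, 0.18, 0.24]
{"rot": [-65.4, -71.4, 57.3], "delta_pos": [-34.9, 9.0, 3.5], "jaw": -0.4}, [0.31, 0.18, 0.25]
{"rot": [-67.6, -78.6, 54.6], "delta_pos": [-35.4, 10.0, 5.0], "jaw": -0.4}, [0.31, 0.2, 0.26]
{"rot": [-68.7, -86.0, 51.1], "delta_pos": [-36.3, 11.2, 6.9], "jaw": -0.4}, [0.32, 0.22, 0.28]
```

Emit:
apply_moves(
  increments=[
    {"rot": [-1.9, -6.8, 1.3], "delta_pos": [-3.6, 2.2, 3.8], "jaw": -0.4},
    {"rot": [-2.7, -10.3, 2.0], "delta_pos": [-5.6, 3.2, 5.6], "jaw": -0.4},
    {"rot": [-3.4, -13.8, 2.6], "delta_pos": [-7.8, 4.2, 7.2], "jaw": -0.4},
    {"rot": [-3.9, -17.3, 3.2], "delta_pos": [-10.0, 5.1, 8.7], "jaw": -0.4},
    {"rot": [-6.8, -18.1, 11.7], "delta_pos": [-14.0, 7.0, 8.2], "jaw": -0.4},
    {"rot": [-10.2, -19.3, 19.7], "delta_pos": [-17.8, 8.2, 7.4], "jaw": -0.4},
    {"rot": [-14.2, -20.9, 27.1], "delta_pos": [-21.4, 9.0, 6.5], "jaw": -0.4},
    {"rot": [-18.6, -22.8, 33.9], "delta_pos": [-24.5, 9.3, 5.5], "jaw": -0.4},
    {"rot": [-23.4, -25.3, 40.1], "delta_pos": [-27.2, 9.2, 4.4], "jaw": -0.4},
    {"rot": [-28.5, -28.3, 45.5], "delta_pos": [-29.4, 8.9, 3.4], "jaw": -0.4},
    {"rot": [-33.7, -31.9, 50.2], "delta_pos": [-31.1, 8.5, 2.5], "jaw": -0.4},
    {"rot": [-39.1, -36.0, 54.0], "delta_pos": [-32.4, 8.0, 1.7], "jaw": -0.4},
    {"rot": [-44.4, -40.6, 56.9], "delta_pos": [-33.3, 7.7, 1.2], "jaw": -0.4},
    {"rot": [-49.5, -45.8, 58.9], "delta_pos": [-33.9, 7.5, 1.0], "jaw": -0.4},
    {"rot": [-54.3, -51.6, 59.9], "delta_pos": [-34.2, 7.5, 1.0], "jaw": -0.4},
    {"rot": [-58.6, -57.8, 60.0], "delta_pos": [-34.4, 7.7, 1.5], "jaw": -0.4},
    {"rot": [-62.4, -64.4, 59.1], "delta_pos": [-34.6, 8.2, 2.3], "jaw": -0.4},
    {"rot": [-65.4, -71.4, 57.3], "delta_pos": [-34.9, 9.0, 3.5], "jaw": -0.4},
    {"rot": [-67.6, -78.6, 54.6], "delta_pos": [-35.4, 10.0, 5.0], "jaw": -0.4},
    {"rot": [-67.6, -78.6, 54.6], "delta_pos": [-35.4, 10.0, 5.0], "jaw": -0.4},
  ],
)

```text
time: 31.55
position: [0.3176, 0.2002, 0.2632]
ee_rot: [0.726, 0.203, -0.261, -0.604]
force: [0.4, 0.2, -0.1]
width: 0.699
```

Run:
```python
from pl import *
o=st()
c=r.read_camera("wrist")
for d in r.regions_of("vial0","wrist"):
  if d["p"]>.3:
    m=cv2.dilate(d["pixels"].astype(np.uint8),np.ones((5,5)))>0
    X=cloud(c,m);X=X[(X[:,2]>.012)&(X[:,2]<.034)&(X[:,1]>.35)]
    if len(X)>30: print(round(d["p"],2),d["rect"],cv2.minAreaRect((X[:,:2]*1000).astype(np.float32)))
p,M=pk("C",.040,20,.10);a=ik(p,M,[.7,.68,1.6,-.5,.76,-.06])
gen([np.array([.7,.4,1.7,-.45,.9,-.05]),a],-.4)
```

```text
t 31.55 p [0.3176 0.2002 0.2632] f [ 0.4  0.2 -0.1] w 0.699
[[0.782, -0.02, -0.623], [0.609, -0.189, 0.77], [-0.134, -0.982, -0.136]] [ 0.394  0.211  1.913 -0.187  1.118 -0.186]
ik [ 0.743  0.678  1.623 -0.476  0.759 -0.064] err 0.0 0.0
{"rot": [-3.1, -2.6, -2.4], "delta_pos": [3.1, -0.3, 0.1], "jaw": -0.4}, [0.34, 0.22, 0.26]
{"rot": [-5.9, -5.3, -5.0], "delta_pos": [6.3, -0.6, 0.6], "jaw": -0.4}, [0.36, 0.24, 0.26]
{"rot": [-8.6, -8.0, -7.8], "delta_pos": [9.6, -1.1, 1.5], "jaw": -0.4}, [0.38, 0.27, 0.26]
{"rot": [-11.1, -10.9, -10.7], "delta_pos": [12.8, -1.6, 2.7], "jaw": -0.4}, [0.39, 0.3, 0.26]
{"rot": [-13.3, -13.8, -13.8], "delta_pos": [16.0, -2.2, 4.4], "jaw": -0.4}, [0.41, 0.34, 0.25]
{"rot": [-15.4, -16.7, -17.0], "delta_pos": [19.2, -2.9, 6.5], "jaw": -0.4}, [0.42, 0.37, 0.25]
{"rot": [-15.2, -18.3, -16.5], "delta_pos": [21.0, -0.7, 7.4], "jaw": -0.4}, [0.43, 0.39, 0.23]
{"rot": [-15.0, -19.9, -15.9], "delta_pos": [22.7, 1.7, 8.5], "jaw": -0.4}, [0.43, 0.4, 0.2]
{"rot": [-14.8, -21.5, -15.4], "delta_pos": [24.2, 4.1, 9.5], "jaw": -0.4}, [0.44, 0.41, 0.17]
{"rot": [-14.5, -23.0, -14.9], "delta_pos": [25.7, 6.7, 10.6], "jaw": -0.4}, [0.44, 0.42, 0.14]
{"rot": [-14.2, -24.6, -14.4], "delta_pos": [27.0, 9.4, 11.7], "jaw": -0.4}, [0.45, 0.44, 0.12]
```

Emit:
apply_moves(
  increments=[
    {"rot": [-3.1, -2.6, -2.4], "delta_pos": [3.1, -0.3, 0.1], "jaw": -0.4},
    {"rot": [-5.9, -5.3, -5.0], "delta_pos": [6.3, -0.6, 0.6], "jaw": -0.4},
    {"rot": [-8.6, -8.0, -7.8], "delta_pos": [9.6, -1.1, 1.5], "jaw": -0.4},
    {"rot": [-11.1, -10.9, -10.7], "delta_pos": [12.8, -1.6, 2.7], "jaw": -0.4},
    {"rot": [-13.3, -13.8, -13.8], "delta_pos": [16.0, -2.2, 4.4], "jaw": -0.4},
    {"rot": [-15.4, -16.7, -17.0], "delta_pos": [19.2, -2.9, 6.5], "jaw": -0.4},
    {"rot": [-15.2, -18.3, -16.5], "delta_pos": [21.0, -0.7, 7.4], "jaw": -0.4},
    {"rot": [-15.0, -19.9, -15.9], "delta_pos": [22.7, 1.7, 8.5], "jaw": -0.4},
    {"rot": [-14.8, -21.5, -15.4], "delta_pos": [24.2, 4.1, 9.5], "jaw": -0.4},
    {"rot": [-14.5, -23.0, -14.9], "delta_pos": [25.7, 6.7, 10.6], "jaw": -0.4},
    {"rot": [-14.2, -24.6, -14.4], "delta_pos": [27.0, 9.4, 11.7], "jaw": -0.4},
    {"rot": [-14.2, -24.6, -14.4], "delta_pos": [27.0, 9.4, 11.7], "jaw": -0.4},
    {"rot": [-14.2, -24.6, -14.4], "delta_pos": [27.0, 9.4, 11.7], "jaw": -0.4},
  ],
)

```text
time: 32.73
position: [0.4455, 0.4331, 0.1114]
ee_rot: [0.691, 0.439, -0.312, -0.483]
force: [-0.0, -0.2, 0.0]
width: 0.699
```

Run:
```python
from pl import *
st();p2,M2=pk("C",.040,20,0);plan(p2,M=M2)
```

```text
t 32.73 p [0.4455 0.4331 0.1114] f [-0.  -0.2  0. ] w 0.699
[[0.42, 0.305, -0.855], [0.908, -0.149, 0.393], [-0.007, -0.941, -0.339]] [ 0.739  0.683  1.624 -0.475  0.761 -0.065]
PLAN [0.4762 0.4218 0.0211] delta [0.33, 9.6, -0.0] rot [-0.2, -0.1, -0.5] rows>= 2.3
```

Emit:
apply_moves(
  increments=[
    {"rot": [0, 0, 0], "delta_pos": [0.3, 3, 0], "jaw": -0.4},
    {"rot": [0, 0, -0.4], "delta_pos": [0.3, 6, 0], "jaw": -0.4},
    {"rot": [0, 0, -0.4], "delta_pos": [0.3, 8.8, 0], "jaw": -0.4},
    {"rot": [0, 0, -0.4], "delta_pos": [0.3, 9.6, 0], "jaw": -0.4},
    {"rot": [0, 0, -0.4], "delta_pos": [0.3, 9.6, 0], "jaw": -0.4},
    {"rot": [0, 0, -0.4], "delta_pos": [0.3, 9.6, 0], "jaw": 0},
    {"rot": [0, 0, -0.4], "delta_pos": [0.3, 9.6, 0], "jaw": 0.3},
    {"rot": [0, 0, -0.4], "delta_pos": [0.3, 9.6, 0], "jaw": 1},
    {"rot": [0, 0, -0.4], "delta_pos": [0.3, 9.6, 0], "jaw": 1},
    {"rot": [0, 0, -0.4], "delta_pos": [0.3, 9.6, 0], "jaw": 1},
    {"rot": [0, 0, -0.4], "delta_pos": [0.3, 9.6, 0], "jaw": 1},
  ],
)

```text
time: 33.65
position: [0.4761, 0.4219, 0.0218]
ee_rot: [0.689, 0.442, -0.31, -0.484]
force: [-1.0, 0.3, 0.1]
width: 0.329
```

Run:
```python
from pl import *
o=st();q0=np.array(o["q"])
M=R.from_quat(o["ee_rot"]).as_matrix()
u=ik(np.array(o["position"])+[-.03,.0,.14],M,q0)
w1=np.array([.6,.2,1.85,-.45,1.1,0.05]);w=np.array([.09,.246,1.98,.07,1.16,-.38])
gen([u,w1,w],1)
```

```text
t 33.65 p [0.4761 0.4219 0.0218] f [-1.   0.3  0.1] w 0.329
[[0.417, 0.309, -0.855], [0.909, -0.142, 0.393], [0.0, -0.941, -0.339]] [ 0.689  0.834  1.628 -0.57   0.601  0.011]
ik [ 0.723  0.597  1.622 -0.436  0.826 -0.135] err 0.0 0.0
{"rot": [-0.3, 0.1, 0.1], "delta_pos": [-0.0, -2.8, -0.7], "jaw": 1}, [0.47, 0.42, 0.05]
{"rot": [-0.4, 0.1, 0.1], "delta_pos": [-0.2, -5.6, -1.3], "jaw": 1}, [0.47, 0.42, 0.08]
{"rot": [-0.4, 0.1, 0.1], "delta_pos": [-0.4, -8.5, -1.7], "jaw": 1}, [0.46, 0.42, 0.11]
{"rot": [-0.3, 0.1, 0.1], "delta_pos": [-0.8, -11.3, -2.0], "jaw": 1}, [0.46, 0.42, 0.13]
{"rot": [-0.0, 0.0, -0.0], "delta_pos": [-1.3, -14.1, -2.2], "jaw": 1}, [0.45, 0.42, 0.16]
{"rot": [-0.3, 2.5, 1.2], "delta_pos": [-3.7, -16.0, -3.2], "jaw": 1}, [0.44, 0.4, 0.18]
{"rot": [-0.6, 4.9, 2.4], "delta_pos": [-6.2, -17.9, -4.0], "jaw": 1}, [0.43, 0.38, 0.2]
{"rot": [-0.9, 7.4, 3.6], "delta_pos": [-8.7, -19.7, -4.7], "jaw": 1}, [0.42, 0.35, 0.22]
{"rot": [-1.3, 9.9, 4.8], "delta_pos": [-11.3, -21.5, -5.2], "jaw": 1}, [0.41, 0.33, 0.24]
{"rot": [-1.6, 12.5, 6.0], "delta_pos": [-14.0, -23.2, -5.
[... 162 characters left out ...]
s": [-19.4, -26.3, -5.9], "jaw": 1}, [0.36, 0.26, 0.29]
{"rot": [-2.6, 20.1, 9.6], "delta_pos": [-22.1, -27.8, -5.9], "jaw": 1}, [0.35, 0.24, 0.3]
{"rot": [2.8, 22.7, 12.5], "delta_pos": [-24.5, -26.1, -5.5], "jaw": 1}, [0.34, 0.21, 0.29]
{"rot": [8.4, 25.4, 14.7], "delta_pos": [-26.5, -24.7, -5.0], "jaw": 1}, [0.33, 0.2, 0.27]
{"rot": [14.1, 28.4, 16.1], "delta_pos": [-28.2, -23.6, -4.4], "jaw": 1}, [0.32, 0.18, 0.26]
{"rot": [19.9, 31.6, 16.7], "delta_pos": [-29.6, -22.8, -3.7], "jaw": 1}, [0.31, 0.17, 0.25]
{"rot": [25.5, 35.0, 16.5], "delta_pos": [-30.6, -22.2, -3.2], "jaw": 1}, [0.31, 0.16, 0.24]
{"rot": [31.0, 38.6, 15.5], "delta_pos": [-31.3, -21.8, -2.8], "jaw": 1}, [0.3, 0.16, 0.24]
```

Emit:
apply_moves(
  increments=[
    {"rot": [0, 0, 0], "delta_pos": [0, -2.8, -0.7], "jaw": 1},
    {"rot": [0, 0, 0], "delta_pos": [-0.2, -5.6, -1.3], "jaw": 1},
    {"rot": [0, 0, 0], "delta_pos": [-0.4, -8.5, -1.7], "jaw": 1},
    {"rot": [0, 0, 0], "delta_pos": [-0.8, -11.3, -2.0], "jaw": 1},
    {"rot": [0, 0, 0], "delta_pos": [-1.3, -14.1, -2.2], "jaw": 1},
    {"rot": [-0.3, 2.5, 1.2], "delta_pos": [-3.7, -16.0, -3.2], "jaw": 1},
    {"rot": [-0.6, 4.9, 2.4], "delta_pos": [-6.2, -17.9, -4.0], "jaw": 1},
    {"rot": [-0.9, 7.4, 3.6], "delta_pos": [-8.7, -19.7, -4.7], "jaw": 1},
    {"rot": [-1.3, 9.9, 4.8], "delta_pos": [-11.3, -21.5, -5.2], "jaw": 1},
    {"rot": [-1.6, 12.5, 6.0], "delta_pos": [-14.0, -23.2, -5.6], "jaw": 1},
    {"rot": [-1.9, 15.0, 7.2], "delta_pos": [-16.7, -24.8, -5.8], "jaw": 1},
    {"rot": [-2.3, 17.5, 8.4], "delta_pos": [-19.4, -26.3, -5.9], "jaw": 1},
    {"rot": [-2.6, 20.1, 9.6], "delta_pos": [-22.1, -27.8, -5.9], "jaw": 1},
    {"rot": [2.8, 22.7, 12.5], "delta_pos": [-24.5, -26.1, -5.5], "jaw": 1},
    {"rot": [8.4, 25.4, 14.7], "delta_pos": [-26.5, -24.7, -5.0], "jaw": 1},
    {"rot": [14.1, 28.4, 16.1], "delta_pos": [-28.2, -23.6, -4.4], "jaw": 1},
    {"rot": [19.9, 31.6, 16.7], "delta_pos": [-29.6, -22.8, -3.7], "jaw": 1},
    {"rot": [25.5, 35.0, 16.5], "delta_pos": [-30.6, -22.2, -3.2], "jaw": 1},
    {"rot": [31.0, 38.6, 15.5], "delta_pos": [-31.3, -21.8, -2.8], "jaw": 1},
    {"rot": [31.0, 38.6, 15.5], "delta_pos": [-31.3, -21.8, -2.8], "jaw": 1},
  ],
)

```text
time: 35.32
position: [0.3024, 0.1548, 0.2355]
ee_rot: [-0.651, -0.065, 0.231, 0.72]
force: [0.2, 0.0, 0.2]
width: 0.311
```

Run:
```python
from pl import *
o=st()
p,Mp=pc("1",.040,40,20,.09);e=ik(p,Mp,[-1.1,.78,1.94,1.24,1.34,-1.14])
w2=np.array([-1.05,.3,2.2,1.2,1.3,-1.2]);print(FK(w2)[0])
gen([w2,e],1)
```

```text
t 35.32 p [0.3024 0.1548 0.2355] f [0.2 0.  0.2] w 0.311
[[0.884, -0.248, -0.395], [0.418, 0.044, 0.907], [-0.208, -0.968, 0.143]] [ 0.082  0.248  1.981  0.07   1.161 -0.381]
ik [-1.081  0.807  1.938  1.245  1.328 -1.171] err 0.0 0.0
[ 0.46155204 -0.06063545  0.33185557]
{"rot": [5.5, 3.0, -1.0], "delta_pos": [-0.1, 0.1, -0.4], "jaw": 1}, [0.3, 0.15, 0.23]
{"rot": [10.8, 6.1, -2.6], "delta_pos": [0.1, -0.1, -0.7], "jaw": 1}, [0.31, 0.15, 0.23]
{"rot": [16.0, 9.1, -4.9], "delta_pos": [0.4, -0.4, -1.2], "jaw": 1}, [0.31, 0.15, 0.24]
{"rot": [21.0, 12.1, -7.7], "delta_pos": [0.9, -1.0, -1.8], "jaw": 1}, [0.32, 0.14, 0.24]
{"rot": [25.7, 15.2, -11.2], "delta_pos": [1.6, -1.8, -2.7], "jaw": 1}, [0.33, 0.14, 0.25]
{"rot": [30.0, 18.3, -15.2], "delta_pos": [2.3, -2.7, -3.8], "jaw": 1}, [0.35, 0.13, 0.25]
{"rot": [34.0, 21.4, -19.8], "delta_pos": [3.1, -3.9, -5.3], "jaw": 1}, [0.36, 0.12, 0.26]
{"rot": [37.4, 24.5, -24.9], "delta_pos": [3.8, -5.2, -7.0], "jaw": 1}, [0.38, 0.1, 0.27]
{"rot": [40.3, 27.7, -30.4], "delta_pos": [4.4, -6.6, -9.2], "jaw": 1}, [0.39, 0.09, 0.28]
{"rot": [42.7, 31.0
[... 393 characters left out ...]
[3.1, -14.2, -24.5], "jaw": 1}, [0.46, -0.06, 0.33]
{"rot": [47.3, 46.3, -62.4], "delta_pos": [3.6, -13.1, -27.1], "jaw": 1}, [0.47, -0.08, 0.32]
{"rot": [49.4, 47.7, -61.8], "delta_pos": [4.0, -11.7, -29.7], "jaw": 1}, [0.48, -0.1, 0.3]
{"rot": [51.5, 49.0, -61.2], "delta_pos": [4.6, -10.1, -32.2], "jaw": 1}, [0.5, -0.12, 0.28]
{"rot": [53.6, 50.4, -60.5], "delta_pos": [5.1, -8.3, -34.6], "jaw": 1}, [0.5, -0.14, 0.26]
{"rot": [55.6, 51.8, -59.9], "delta_pos": [5.6, -6.2, -36.9], "jaw": 1}, [0.51, -0.16, 0.23]
{"rot": [57.7, 53.2, -59.2], "delta_pos": [6.2, -3.9, -39.0], "jaw": 1}, [0.52, -0.17, 0.2]
{"rot": [59.8, 54.6, -58.5], "delta_pos": [6.8, -1.4, -40.9], "jaw": 1}, [0.53, -0.19, 0.18]
```

Emit:
apply_moves(
  increments=[
    {"rot": [5.5, 3.0, -1.0], "delta_pos": [-0.1, 0.1, -0.4], "jaw": 1},
    {"rot": [10.8, 6.1, -2.6], "delta_pos": [0.1, -0.1, -0.7], "jaw": 1},
    {"rot": [16.0, 9.1, -4.9], "delta_pos": [0.4, -0.4, -1.2], "jaw": 1},
    {"rot": [21.0, 12.1, -7.7], "delta_pos": [0.9, -1.0, -1.8], "jaw": 1},
    {"rot": [25.7, 15.2, -11.2], "delta_pos": [1.6, -1.8, -2.7], "jaw": 1},
    {"rot": [30.0, 18.3, -15.2], "delta_pos": [2.3, -2.7, -3.8], "jaw": 1},
    {"rot": [34.0, 21.4, -19.8], "delta_pos": [3.1, -3.9, -5.3], "jaw": 1},
    {"rot": [37.4, 24.5, -24.9], "delta_pos": [3.8, -5.2, -7.0], "jaw": 1},
    {"rot": [40.3, 27.7, -30.4], "delta_pos": [4.4, -6.6, -9.2], "jaw": 1},
    {"rot": [42.7, 31.0, -36.3], "delta_pos": [4.8, -8.1, -11.6], "jaw": 1},
    {"rot": [44.4, 34.4, -42.6], "delta_pos": [5.0, -9.6, -14.4], "jaw": 1},
    {"rot": [45.4, 37.8, -49.2], "delta_pos": [4.8, -11.2, -17.5], "jaw": 1},
    {"rot": [45.7, 41.3, -56.1], "delta_pos": [4.1, -12.7, -20.9], "jaw": 1},
    {"rot": [45.3, 44.9, -63.0], "delta_pos": [3.1, -14.2, -24.5], "jaw": 1},
    {"rot": [47.3, 46.3, -62.4], "delta_pos": [3.6, -13.1, -27.1], "jaw": 1},
    {"rot": [49.4, 47.7, -61.8], "delta_pos": [4.0, -11.7, -29.7], "jaw": 1},
    {"rot": [51.5, 49.0, -61.2], "delta_pos": [4.6, -10.1, -32.2], "jaw": 1},
    {"rot": [53.6, 50.4, -60.5], "delta_pos": [5.1, -8.3, -34.6], "jaw": 1},
    {"rot": [55.6, 51.8, -59.9], "delta_pos": [5.6, -6.2, -36.9], "jaw": 1},
    {"rot": [57.7, 53.2, -59.2], "delta_pos": [6.2, -3.9, -39.0], "jaw": 1},
  ],
)

```text
time: 36.98
position: [0.5222, -0.1752, 0.2034]
ee_rot: [-0.172, 0.058, -0.413, 0.892]
force: [1.2, 0.4, 0.3]
width: 0.317
```

```bash
python3 vz.py
python3 - <<'E'
from pl import *
o=st()
for u in (.06,.01,.002):
    p,M=pc("1",.0406,40,20,u);plan(p,M=M)
E
```

```text
grasp [ 0.5273 -0.171   0.2009] n 4165 zmax [0.2135 0.2203 0.2209] cap top over grasp 0.0198
top pts 1531 [ 0.5258 -0.1723  0.2198] slope [ 0.05 -0.03]
t 37.03 p [ 0.5231 -0.1789  0.1961] f [ 0.5 -3.3 -5.4] w 0.308
[[0.649, 0.717, 0.254], [-0.76, 0.597, 0.255], [0.031, -0.359, 0.933]] [-1.075  0.752  1.964  1.239  1.317 -1.173]
PLAN [ 0.5274 -0.1888  0.1475] delta [0.88, 1.46, -4.68] rot [1.1, 1.8, 0.2] rows>= 1.2
PLAN [ 0.5274 -0.1888  0.0975] delta [0.72, 3.25, -9.34] rot [1.1, 1.8, 0.2] rows>= 2.4
PLAN [ 0.5274 -0.1888  0.0895] delta [0.69, 3.54, -10.09] rot [1.1, 1.8, 0.2] rows>= 2.6
```

Emit:
apply_moves(
  increments=[
    {"rot": [1.1, 1.8, 0.2], "delta_pos": [0.8, 0.8, -2.5], "jaw": 1},
    {"rot": [1.1, 1.8, 0.2], "delta_pos": [0.9, 1.5, -4.7], "jaw": 1},
    {"rot": [1.1, 1.8, 0.2], "delta_pos": [0.8, 2.2, -6.7], "jaw": 1},
    {"rot": [1.1, 1.8, 0.2], "delta_pos": [0.8, 2.9, -8.4], "jaw": 1},
    {"rot": [1.1, 1.8, 0.2], "delta_pos": [0.7, 3.3, -9.4], "jaw": 1},
    {"rot": [1.1, 1.8, 0.2], "delta_pos": [0.7, 3.3, -9.4], "jaw": 1},
    {"rot": [1.1, 1.8, 0.2], "delta_pos": [0.7, 3.3, -9.4], "jaw": 1},
  ],
)

```text
time: 37.62
position: [0.5277, -0.1876, 0.0973]
ee_rot: [-0.157, 0.073, -0.415, 0.893]
force: [-0.1, 0.9, 0.3]
width: 0.309
```

```bash
python3 vz.py
python3 - <<'E'
from pl import *
o=st()
for u in (.002,-.001):
    p,M=pc("1",.0404,40,20,u);plan(p,M=M)
E
```

```text
grasp [ 0.5327 -0.1834  0.0949] n 4164 zmax [0.1075 0.1143 0.1148] cap top over grasp 0.0197
top pts 1526 [ 0.5315 -0.1852  0.1139] slope [0.04 0.01]
t 37.67 p [ 0.5277 -0.1879  0.0978] f [-0.5  0.2 -0.6] w 0.312
[[0.644, 0.719, 0.26], [-0.765, 0.605, 0.221], [0.002, -0.341, 0.94]] [-1.079  0.976  1.922  1.285  1.283 -1.323]
PLAN [ 0.5274 -0.1888  0.0893] delta [0.04, 0.21, -0.83] rot [-0.1, 0.1, -0.1] rows>= 0.2
PLAN [ 0.5274 -0.1888  0.0863] delta [0.04, 0.31, -1.11] rot [-0.1, 0.1, -0.1] rows>= 0.3
```

Emit:
apply_moves(
  increments=[
    {"rot": [0, 0, 0], "delta_pos": [0, 0.15, -0.5], "jaw": 1},
    {"rot": [0, 0, 0], "delta_pos": [0, 0.24, -0.8], "jaw": 1},
    {"rot": [0, 0, 0], "delta_pos": [0, 0.3, -1.0], "jaw": 1},
    {"rot": [0, 0, 0], "delta_pos": [0, 0.31, -1.03], "jaw": 1},
    {"rot": [0, 0, 0], "delta_pos": [0, 0.31, -1.03], "jaw": 1},
  ],
)

```text
time: 38.08
position: [0.5274, -0.1885, 0.0876]
ee_rot: [-0.157, 0.072, -0.416, 0.893]
force: [0.5, -0.7, 1.5]
width: 0.312
```

Emit:
apply_moves(
  increments=[
    {"rot": [0, 0, 0], "delta_pos": [0, 0, 0], "jaw": 0.2},
    {"rot": [0, 0, 0], "delta_pos": [0, 0, 0], "jaw": 0.1},
    {"rot": [0, 0, 0], "delta_pos": [0, 0, 0], "jaw": 0.1},
    {"rot": [0, 0, 0], "delta_pos": [0, 0, 0], "jaw": 0.1},
    {"rot": [0, 0, 0], "delta_pos": [0, -2, 0], "jaw": 0.1},
    {"rot": [0, 0, 0], "delta_pos": [0, -5, 0], "jaw": 0.1},
    {"rot": [0, 0, 0], "delta_pos": [0, -8, 0], "jaw": 0.1},
    {"rot": [0, 0, 0], "delta_pos": [0, -9, 3], "jaw": 0},
    {"rot": [0, 0, 0], "delta_pos": [0, -9, 7], "jaw": 0},
    {"rot": [0, 0, 0], "delta_pos": [0, -9, 11], "jaw": 0},
    {"rot": [0, 0, 0], "delta_pos": [0, -9, 15], "jaw": -0.2},
    {"rot": [0, 0, 0], "delta_pos": [0, -9, 18], "jaw": -0.2},
    {"rot": [0, 0, 0], "delta_pos": [0, -9, 18], "jaw": -0.2},
  ],
)

```text
time: 39.17
position: [0.5103, -0.202, 0.2926]
ee_rot: [-0.158, 0.068, -0.415, 0.893]
force: [0.1, -0.3, -0.1]
width: 0.582
```

```bash
cat > chk.py <<'E'
from pl import *
o=st()
for n in ("top","scene"):
  c=r.read_camera(n);P=cloud(c,np.ones((384,512),bool))
  for k,(x,y) in PLC.items():
    q=P[(np.hypot(P[:,0]-x,P[:,1]-y)<.028)&(P[:,2]>.065)&(P[:,2]<.115)];print(n,"place",k,len(q),q.mean(0).round(4) if len(q) else "",q[:,2].max().round(4) if len(q) else "")
  for l in ("vial0","wedge"):
    for d in r.regions_of(l,n):
      X=cloud(c,d["pixels"]);
      if d["p"]>.35: print(l,round(d["p"],2),d["rect"],np.round(np.median(X,0),3) if len(X) else "")
E
python3 chk.py
python3 - <<'E'
from pl import *
for t in (0,5,8):
    for b in (0,.1):
        for q in sol(*pk("A",.042,t,b))[:2]: print(t,b,q.round(2))
    for az in (20,30,40):
        for up in (0,.1):
            for q in sol(*pc("3",.042,az,t,up))[:2]: print(t,az,up,q.round(2))
E
```

```text
t 39.17 p [ 0.5103 -0.202   0.2926] f [ 0.1 -0.3 -0.1] w 0.582
[[0.646, 0.72, 0.252], [-0.763, 0.605, 0.227], [0.011, -0.339, 0.941]] [-1.126  0.571  1.905  1.162  1.45  -0.936]
top place 1 42 [ 0.5309 -0.1838  0.0936] 0.1084
top place 3 0  
top place 2 42 [ 0.4905 -0.1161  0.0942] 0.1091
vial0 0.58 [287.9, 216.1, 294.6, 223.9] [ 0.489 -0.116  0.102]
vial0 0.54 [308.4, 205.4, 312.4, 211.7] [ 0.53  -0.183  0.09 ]
wedge 0.67 [274.1, 212.8, 279.5, 229.0] [ 0.501 -0.073  0.02 ]
scene place 1 136 [ 0.5262 -0.1864  0.0892] 0.1052
scene place 3 0  
scene place 2 141 [ 0.4852 -0.1186  0.0886] 0.1045
vial0 0.64 [281.0, 209.7, 291.1, 233.5] [ 0.482 -0.119  0.085]
vial0 0.52 [310.7, 209.8, 320.9, 228.0] [ 0.524 -0.187  0.082]
vial0 0.45 [336.3, 245.3, 348.2, 268.8] [ 0.484 -0.286  0.023]
0 0 [-0.74  0.77  1.75 -0.    0.62 -2.49]
0 0.1 [-0.74  0.6   1.71 -0.    0.83 -2.49]
0 20 0 [-1.26  1.33  2.17  1.53  1.56 -1.92]
0 20 0.1 [-1.26  1.09  2.26  1.53  1.56 -1.78]
0 30 0 [-1.25  1.26  2.05  1.37  1.54 -1.74]
0 30 0.1 [-1.25  1.03  2.13  1.37  1.57 -1.6 ]
0 40 0 [-1.21  1.22  1.93  1.23  1.57 -1.58]
0 40 0.1 [-1.21  1.    2.    1.23  1.61 -1.45]
5 0 [-0.78  0.76  1.8   0.14  0.53 -2.65]
5 0.1 [-0.79  0.58  1.77  0.11  0.74 -2.62]
5 20 0 [-1.26  1.27  2.19  1.56  1.48 -1.9 ]
5 20 0.1 [-1.26  1.02  2.27  1.55  1.48 -1.72]
5 30 0 [-1.24  1.21  2.08  1.39  1.46 -1.71]
5 30 0.1 [-1.24  0.97  2.14  1.37  1.49 -1.54]
5 40 0 [-1.21  1.17  1.95  1.23  1.49 -1.55]
5 40 0.1 [-1.21  0.95  2.02  1.22  1.54 -1.4 ]
8 0 [-0.8   0.76  1.83  0.25  0.49 -2.77]
8 0.1 [-0.83  0.57  1.81  0.19  0.69 -2.71]
8 20 0 [-1.26  1.24  2.21  1.58  1.43 -1.88]
8 20 0.1 [-1.26  0.98  2.28  1.55  1.43 -1.69]
8 30 0 [-1.24  1.17  2.09  1.4   1.41 -1.69]
8 30 0.1 [-1.24  0.93  2.15  1.37  1.44 -1.51]
8 40 0 [-1.21  1.13  1.97  1.23  1.44 -1.53]
8 40 0.1 [-1.21  0.91  2.02  1.22  1.5  -1.37]
```

Run:
```python
from h import *
c=r.read_camera("scene")
for px in ([381,273],[443,287]): print(px,ray_plane(c,[px],0)[0].round(3),ray_plane(c,[px],.09)[0].round(3))
w=r.read_camera("wrist")
E0=np.array([[0.004,.966,.259,.4612-.07],[1,-.005,-.001,-.1436],[.001,.259,-.966,.3033+.1456],[0,0,0,1]])
w=dict(w);w["extrinsics"]=E0
for px in ([73,175],[93,226],[0,190]): print(px,ray_plane(w,[px],0)[0].round(3),ray_plane(w,[px],.09)[0].round(3))
for n,l in (("scene","spec_dispenser"),("top","spec_dispenser")):
    cc=r.read_camera(n)
    for d in r.landmark_of(l,n)[:1]: print(n,d["p"],ray_plane(cc,[d["position"]],0)[0].round(3))
    for d in r.regions_of(l,n)[:1]:
        X=cloud(cc,d["pixels"]);print(d["rect"],len(X),np.percentile(X,[1,10,50,90,99],axis=0).round(3).tolist())
```

```text
[381, 273] [ 0.501 -0.392  0.   ] [ 0.43  -0.387  0.09 ]
[443, 287] [ 0.531 -0.545  0.   ] [ 0.457 -0.522  0.09 ]
[73, 175] [ 0.485 -0.391  0.   ] [ 0.466 -0.341  0.09 ]
[93, 226] [ 0.557 -0.374  0.   ] [ 0.524 -0.327  0.09 ]
[0, 190] [ 0.505 -0.493  0.   ] [ 0.482 -0.423  0.09 ]
[266.4, 207.5, 324.0, 260.0] 1491 [[0.428, -0.211, 0.007], [0.435, -0.2, 0.032], [0.474, -0.156, 0.043], [0.541, -0.107, 0.045], [0.561, -0.089, 0.051]]
```

Run:
```python
from pl import *
V["A"]=(V["A"][0]+.014*np.array([-.175,.985]),190.1)
p,M=pk("A",.044,5,.10)
a=ik(p+[-.02,0,.13],M,[-.8,.4,1.7,.1,1.,-2.6]);b=ik(p,M,[-.79,.58,1.77,.11,.74,-2.62])
p2,_=pk("A",.044,5,0);print(p2,((p2-p)@M*100).round(2))
gen([a,b],-.7)
```

```text
ik [-0.809  0.351  1.72   0.085  1.024 -2.599] err 0.0 0.0
ik [-0.781  0.57   1.802  0.108  0.722 -2.607] err 0.0 0.0
[ 0.47246632 -0.27277212  0.02147336] [ 0. 10. -0.]
{"rot": [-2.6, -5.7, 2.0], "delta_pos": [-0.7, 0.3, -0.6], "jaw": -0.7}, [0.51, -0.2, 0.28]
{"rot": [-5.1, -11.5, 4.1], "delta_pos": [-1.4, 0.6, -1.2], "jaw": -0.7}, [0.5, -0.19, 0.27]
{"rot": [-7.5, -17.3, 6.4], "delta_pos": [-2.0, 0.8, -1.8], "jaw": -0.7}, [0.5, -0.19, 0.27]
{"rot": [-9.7, -23.2, 8.8], "delta_pos": [-2.6, 0.8, -2.5], "jaw": -0.7}, [0.49, -0.18, 0.26]
{"rot": [-11.8, -29.0, 11.3], "delta_pos": [-3.1, 0.8, -3.1], "jaw": -0.7}, [0.49, -0.18, 0.26]
{"rot": [-13.8, -35.0, 14.0], "delta_pos": [-3.5, 0.7, -3.7], "jaw": -0.7}, [0.48, -0.18, 0.25]
{"rot": [-15.6, -40.9, 16.8], "delta_pos": [-3.8, 0.6, -4.3], "jaw": -0.7}, [0.48, -0.18, 0.24]
{"rot": [-17.4, -46.8, 19.8], "delta_pos": [-4.1, 0.4, -4.9], "jaw": -0.7}, [0.47, -0.18, 0.24]
{"rot": [-18.9, -52.8, 22.8], "delta_pos": [-4.3, 0.1, -5.4], "jaw": -0.7}, [0.47, -0.18, 0.24]
{"rot": [-20.4, -58.7, 26.0], "delta_pos": [-4.4, -0.3, -5.9], "jaw": -0.7}, [
[... 972 characters left out ...]
.44, -0.25, 0.23]
{"rot": [-26.4, -120.4, 72.1], "delta_pos": [-0.3, -6.5, -7.5], "jaw": -0.7}, [0.44, -0.26, 0.24]
{"rot": [-25.8, -125.3, 77.5], "delta_pos": [0.4, -7.1, -7.1], "jaw": -0.7}, [0.44, -0.27, 0.24]
{"rot": [-25.1, -130.0, 83.1], "delta_pos": [1.2, -7.8, -6.7], "jaw": -0.7}, [0.44, -0.27, 0.25]
{"rot": [-25.1, -130.1, 83.0], "delta_pos": [1.9, -6.2, -9.6], "jaw": -0.7}, [0.45, -0.28, 0.22]
{"rot": [-25.0, -130.1, 83.0], "delta_pos": [2.3, -4.7, -12.5], "jaw": -0.7}, [0.46, -0.28, 0.19]
{"rot": [-25.1, -130.1, 83.0], "delta_pos": [2.5, -3.3, -15.5], "jaw": -0.7}, [0.46, -0.28, 0.15]
{"rot": [-25.1, -130.0, 83.1], "delta_pos": [2.5, -1.9, -18.4], "jaw": -0.7}, [0.46, -0.27, 0.12]
```

Emit:
apply_moves(
  increments=[
    {"rot": [-2.6, -5.7, 2.0], "delta_pos": [-0.7, 0.3, -0.6], "jaw": -0.7},
    {"rot": [-5.1, -11.5, 4.1], "delta_pos": [-1.4, 0.6, -1.2], "jaw": -0.7},
    {"rot": [-7.5, -17.3, 6.4], "delta_pos": [-2.0, 0.8, -1.8], "jaw": -0.7},
    {"rot": [-9.7, -23.2, 8.8], "delta_pos": [-2.6, 0.8, -2.5], "jaw": -0.7},
    {"rot": [-11.8, -29.0, 11.3], "delta_pos": [-3.1, 0.8, -3.1], "jaw": -0.7},
    {"rot": [-13.8, -35.0, 14.0], "delta_pos": [-3.5, 0.7, -3.7], "jaw": -0.7},
    {"rot": [-15.6, -40.9, 16.8], "delta_pos": [-3.8, 0.6, -4.3], "jaw": -0.7},
    {"rot": [-17.4, -46.8, 19.8], "delta_pos": [-4.1, 0.4, -4.9], "jaw": -0.7},
    {"rot": [-18.9, -52.8, 22.8], "delta_pos": [-4.3, 0.1, -5.4], "jaw": -0.7},
    {"rot": [-20.4, -58.7, 26.0], "delta_pos": [-4.4, -0.3, -5.9], "jaw": -0.7},
    {"rot": [-21.7, -64.6, 29.4], "delta_pos": [-4.4, -0.7, -6.4], "jaw": -0.7},
    {"rot": [-22.9, -70.5, 32.9], "delta_pos": [-4.3, -1.1, -6.8], "jaw": -0.7},
    {"rot": [-23.9, -76.4, 36.6], "delta_pos": [-4.2, -1.6, -7.2], "jaw": -0.7},
    {"rot": [-24.8, -82.2, 40.4], "delta_pos": [-4.0, -2.1, -7.5], "jaw": -0.7},
    {"rot": [-25.5, -87.9, 44.4], "delta_pos": [-3.6, -2.7, -7.7], "jaw": -0.7},
    {"rot": [-26.1, -93.6, 48.5], "delta_pos": [-3.3, -3.3, -7.9], "jaw": -0.7},
    {"rot": [-26.5, -99.2, 52.9], "delta_pos": [-2.8, -3.9, -8.0], "jaw": -0.7},
    {"rot": [-26.7, -104.7, 57.4], "delta_pos": [-2.3, -4.6, -8.0], "jaw": -0.7},
    {"rot": [-26.8, -110.1, 62.1], "delta_pos": [-1.7, -5.2, -7.9], "jaw": -0.7},
    {"rot": [-26.8, -110.1, 62.1], "delta_pos": [-1.7, -5.2, -7.9], "jaw": -0.7},
  ],
)

```text
time: 41.53
position: [0.441, -0.2394, 0.2316]
ee_rot: [-0.524, -0.511, 0.345, 0.588]
force: [1.2, -0.1, 0.1]
width: 0.851
```

Run:
```python
from pl import *
st()
V["A"]=(V["A"][0]+.014*np.array([-.175,.985]),190.1)
p,M=pk("A",.044,5,.10)
a=ik(p+[-.02,0,.13],M,[-.8,.4,1.7,.1,1.,-2.6]);b=ik(p,M,[-.79,.58,1.77,.11,.74,-2.62])
gen([a,b],-.7)
```

```text
t 41.53 p [ 0.441  -0.2394  0.2316] f [ 1.2 -0.1  0.1] w 0.851
[[0.24, 0.13, -0.962], [0.941, 0.214, 0.263], [0.24, -0.968, -0.071]] [-0.864  0.389  1.752  0.271  1.096 -2.312]
ik [-0.809  0.351  1.72   0.085  1.024 -2.599] err 0.0 0.0
ik [-0.781  0.57   1.802  0.108  0.722 -2.607] err 0.0 0.0
{"rot": [0.2, -5.1, 2.4], "delta_pos": [-0.6, -0.4, -0.2], "jaw": -0.7}, [0.44, -0.25, 0.23]
{"rot": [0.6, -10.1, 4.7], "delta_pos": [-1.1, -0.9, -0.4], "jaw": -0.7}, [0.44, -0.25, 0.24]
{"rot": [1.0, -15.2, 7.0], "delta_pos": [-1.7, -1.4, -0.7], "jaw": -0.7}, [0.44, -0.26, 0.24]
{"rot": [1.5, -20.2, 9.4], "delta_pos": [-2.2, -2.0, -1.0], "jaw": -0.7}, [0.44, -0.27, 0.25]
{"rot": [2.2, -25.3, 11.7], "delta_pos": [-2.7, -2.6, -1.3], "jaw": -0.7}, [0.44, -0.27, 0.25]
{"rot": [2.1, -25.3, 11.6], "delta_pos": [-3.6, 0.6, -1.9], "jaw": -0.7}, [0.45, -0.28, 0.22]
{"rot": [2.1, -25.3, 11.6], "delta_pos": [-4.3, 3.9, -2.2], "jaw": -0.7}, [0.46, -0.28, 0.19]
{"rot": [2.1, -25.3, 11.6], "delta_pos": [-4.9, 7.1, -2.4], "jaw": -0.7}, [0.46, -0.28, 0.15]
{"rot": [2.2, -25.3, 11.7], "delta_pos": [-5.4, 10.2, -2.3], "jaw": -0.7}, [0.46, -0.27, 0.12]
```

Emit:
apply_moves(
  increments=[
    {"rot": [0.2, -5.1, 2.4], "delta_pos": [-0.6, -0.4, -0.2], "jaw": -0.7},
    {"rot": [0.6, -10.1, 4.7], "delta_pos": [-1.1, -0.9, -0.4], "jaw": -0.7},
    {"rot": [1.0, -15.2, 7.0], "delta_pos": [-1.7, -1.4, -0.7], "jaw": -0.7},
    {"rot": [1.5, -20.2, 9.4], "delta_pos": [-2.2, -2.0, -1.0], "jaw": -0.7},
    {"rot": [2.2, -25.3, 11.7], "delta_pos": [-2.7, -2.6, -1.3], "jaw": -0.7},
    {"rot": [2.1, -25.3, 11.6], "delta_pos": [-3.6, 0.6, -1.9], "jaw": -0.7},
    {"rot": [2.1, -25.3, 11.6], "delta_pos": [-4.3, 3.9, -2.2], "jaw": -0.7},
    {"rot": [2.1, -25.3, 11.6], "delta_pos": [-4.9, 7.1, -2.4], "jaw": -0.7},
    {"rot": [2.2, -25.3, 11.7], "delta_pos": [-5.4, 10.2, -2.3], "jaw": -0.7},
    {"rot": [2.2, -25.3, 11.7], "delta_pos": [-5.4, 10.2, -2.3], "jaw": -0.7},
    {"rot": [2.2, -25.3, 11.7], "delta_pos": [-5.4, 10.2, -2.3], "jaw": -0.7},
  ],
)

```text
time: 42.45
position: [0.4623, -0.2731, 0.1199]
ee_rot: [0.472, 0.565, -0.517, -0.437]
force: [0.9, 0.3, 0.1]
width: 0.848
```

Run:
```python
from pl import *
st()
V["A"]=(V["A"][0]+.014*np.array([-.175,.985]),190.1)
p,M=pk("A",.044,5,0);plan(p,M=M)
c=r.read_camera("wrist");save(c,"w11.png",s=1.2)
P=cloud(c,np.ones((384,512),bool));X=P[(abs(P[:,0]-.487)<.05)&(abs(P[:,1]+.285)<.035)&(P[:,2]>.012)&(P[:,2]<.034)]
if len(X): print(len(X),cv2.minAreaRect((X[:,:2]*1000).astype(np.float32)))
```

```text
t 42.45 p [ 0.4623 -0.2731  0.1199] f [0.9 0.3 0.1] w 0.848
[[-0.173, 0.082, -0.981], [0.985, 0.02, -0.172], [0.006, -0.996, -0.084]] [-0.782  0.572  1.803  0.108  0.726 -2.606]
PLAN [ 0.4725 -0.2728  0.0215] delta [-0.2, 9.89, -0.18] rot [-0.2, -0.1, 0.3] rows>= 2.4
2447 ((488.9038391113281, -285.62225341796875), (57.66592025756836, 26.09139060974121), 9.936674118041992)
```

View pics/w11.png

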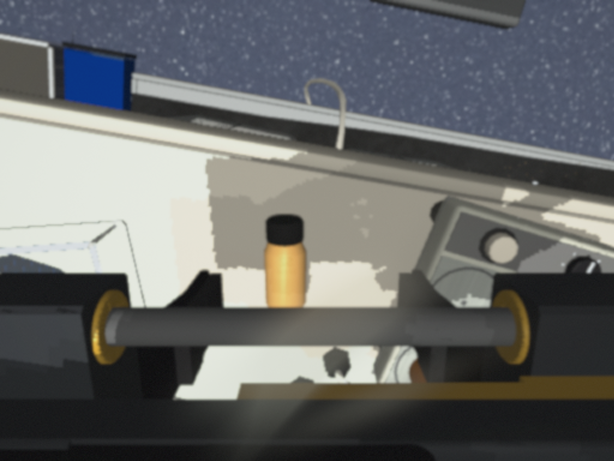

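Emit:
apply_moves(
  increments=[
    {"rot": [0, 0, 0], "delta_pos": [-0.2, 3, -0.2], "jaw": -0.6},
    {"rot": [0, 0, 0], "delta_pos": [-0.2, 6, -0.2], "jaw": -0.6},
    {"rot": [0, 0, 0], "delta_pos": [-0.2, 8.8, -0.2], "jaw": -0.6},
    {"rot": [0, 0, 0], "delta_pos": [-0.2, 9.8, -0.2], "jaw": -0.6},
    {"rot": [0, 0, 0], "delta_pos": [-0.2, 9.8, -0.2], "jaw": -0.6},
    {"rot": [0, 0, 0], "delta_pos": [-0.2, 9.8, -0.2], "jaw": -0.4},
    {"rot": [0, 0, 0], "delta_pos": [-0.2, 9.8, -0.2], "jaw": -0.2},
    {"rot": [0, 0, 0], "delta_pos": [-0.2, 9.8, -0.2], "jaw": 0},
    {"rot": [0, 0, 0], "delta_pos": [-0.2, 9.8, -0.2], "jaw": 0.2},
    {"rot": [0, 0, 0], "delta_pos": [-0.2, 9.8, -0.2], "jaw": 1},
    {"rot": [0, 0, 0], "delta_pos": [-0.2, 9.8, -0.2], "jaw": 1},
    {"rot": [0, 0, 0], "delta_pos": [-0.2, 9.8, -0.2], "jaw": 1},
    {"rot": [0, 0, 0], "delta_pos": [-0.2, 9.8, -0.2], "jaw": 1},
  ],
)

```text
time: 43.58
position: [0.4742, -0.2746, 0.0245]
ee_rot: [0.474, 0.565, -0.517, -0.435]
force: [-0.0, 0.4, 3.0]
width: 0.312
```

Run:
```python
from pl import *
o=st();q0=np.array(o["q"]);M=R.from_quat(o["ee_rot"]).as_matrix()
u=ik(np.array(o["position"])+[-.02,-.02,.23],M,q0)
p,Mp=pc("3",.044,40,5,.13);e=ik(p,Mp,[-1.2,.9,2.02,1.22,1.54,-1.4])
gen([u,e],1)
```

```text
t 43.58 p [ 0.4742 -0.2746  0.0245] f [-0.   0.4  3. ] w 0.312
[[-0.174, 0.086, -0.981], [0.985, 0.016, -0.173], [0.001, -0.996, -0.087]] [-0.767  0.753  1.819  0.142  0.524 -2.634]
ik [-0.822  0.374  1.669  0.085  1.054 -2.608] err 0.0 0.0
ik [-1.21   0.874  2.024  1.222  1.566 -1.341] err 0.0 0.0
{"rot": [-0.2, -0.1, -0.1], "delta_pos": [-0.7, -3.1, -0.4], "jaw": 1}, [0.48, -0.28, 0.06]
{"rot": [-0.3, -0.1, -0.2], "delta_pos": [-1.2, -6.3, -0.7], "jaw": 1}, [0.48, -0.29, 0.09]
{"rot": [-0.4, -0.1, -0.2], "delta_pos": [-1.6, -9.5, -0.8], "jaw": 1}, [0.48, -0.29, 0.12]
{"rot": [-0.4, -0.2, -0.2], "delta_pos": [-1.9, -12.9, -0.7], "jaw": 1}, [0.47, -0.29, 0.15]
{"rot": [-0.3, -0.1, -0.2], "delta_pos": [-2.0, -16.2, -0.5], "jaw": 1}, [0.47, -0.3, 0.19]
{"rot": [-0.2, -0.1, -0.1], "delta_pos": [-1.9, -19.7, -0.2], "jaw": 1}, [0.46, -0.3, 0.22]
{"rot": [-0.0, -0.0, 0.0], "delta_pos": [-1.6, -23.1, 0.3], "jaw": 1}, [0.45, -0.29, 0.25]
{"rot": [-0.2, 5.5, -3.9], "delta_pos": [-0.4, -21.7, 0.8], "jaw": 1}, [0.45, -0.28, 0.24]
{"rot": [-0.3, 10.9, -7.8], "delta_pos": [0.9, -20.5, 1.1], "jaw"
[... 1363 characters left out ...]
5, -1.3], "jaw": 1}, [0.45, -0.15, 0.19]
{"rot": [15.7, 95.2, -72.3], "delta_pos": [12.6, -16.9, -1.7], "jaw": 1}, [0.46, -0.15, 0.19]
{"rot": [17.7, 99.7, -76.7], "delta_pos": [12.3, -17.3, -2.2], "jaw": 1}, [0.46, -0.15, 0.2]
{"rot": [19.8, 104.1, -81.2], "delta_pos": [11.9, -17.7, -2.5], "jaw": 1}, [0.46, -0.16, 0.2]
{"rot": [22.1, 108.3, -85.8], "delta_pos": [11.4, -18.1, -2.9], "jaw": 1}, [0.47, -0.16, 0.21]
{"rot": [24.4, 112.3, -90.5], "delta_pos": [10.7, -18.5, -3.2], "jaw": 1}, [0.47, -0.17, 0.21]
{"rot": [26.9, 116.1, -95.4], "delta_pos": [9.9, -18.8, -3.4], "jaw": 1}, [0.47, -0.17, 0.22]
{"rot": [29.5, 119.6, -100.3], "delta_pos": [9.0, -19.2, -3.6], "jaw": 1}, [0.48, -0.18, 0.22]
```

Emit:
apply_moves(
  increments=[
    {"rot": [0, 0, 0], "delta_pos": [-0.7, -3.1, -0.4], "jaw": 1},
    {"rot": [0, 0, 0], "delta_pos": [-1.2, -6.3, -0.7], "jaw": 1},
    {"rot": [0, 0, 0], "delta_pos": [-1.6, -9.5, -0.8], "jaw": 1},
    {"rot": [0, 0, 0], "delta_pos": [-1.9, -12.9, -0.7], "jaw": 1},
    {"rot": [0, 0, 0], "delta_pos": [-2.0, -16.2, -0.5], "jaw": 1},
    {"rot": [0, 0, 0], "delta_pos": [-1.9, -19.7, -0.2], "jaw": 1},
    {"rot": [0, 0, 0], "delta_pos": [-1.6, -23.1, 0.3], "jaw": 1},
    {"rot": [0, 0, 0], "delta_pos": [-1.6, -23.1, 0.3], "jaw": 1},
  ],
)

```text
time: 44.25
position: [0.4557, -0.2965, 0.2606]
ee_rot: [0.477, 0.564, -0.518, -0.43]
force: [1.0, -0.5, -0.7]
width: 0.311
```

Run:
```python
from pl import *
o=st();q0=np.array(o["q"])
p,Mp=pc("3",.044,40,5,.15);e=ik(p,Mp,[-1.2,.9,2.02,1.22,1.54,-1.4])
m=(q0+e)/2;m[1]-=.33
gen([m,e],1)
```

```text
t 44.25 p [ 0.4557 -0.2965  0.2606] f [ 1.  -0.5 -0.7] w 0.311
[[-0.174, 0.093, -0.98], [0.985, 0.008, -0.174], [-0.009, -0.996, -0.093]] [-0.823  0.365  1.664  0.085  1.056 -2.608]
ik [-1.21   0.828  2.026  1.223  1.581 -1.3  ] err 0.0 0.0
{"rot": [-1.2, 5.9, -2.8], "delta_pos": [1.3, -0.1, 0.3], "jaw": 1}, [0.45, -0.28, 0.26]
{"rot": [-2.4, 11.7, -5.6], "delta_pos": [2.6, -0.3, 0.6], "jaw": 1}, [0.45, -0.27, 0.26]
{"rot": [-3.5, 17.5, -8.6], "delta_pos": [3.9, -0.5, 0.7], "jaw": 1}, [0.44, -0.26, 0.26]
{"rot": [-4.4, 23.2, -11.6], "delta_pos": [5.1, -0.9, 0.7], "jaw": 1}, [0.44, -0.25, 0.27]
{"rot": [-5.3, 28.8, -14.6], "delta_pos": [6.3, -1.3, 0.7], "jaw": 1}, [0.44, -0.24, 0.27]
{"rot": [-6.2, 34.4, -17.8], "delta_pos": [7.5, -1.8, 0.6], "jaw": 1}, [0.44, -0.22, 0.28]
{"rot": [-6.9, 39.9, -21.0], "delta_pos": [8.6, -2.4, 0.4], "jaw": 1}, [0.43, -0.21, 0.28]
{"rot": [-7.5, 45.2, -24.4], "delta_pos": [9.6, -3.0, 0.1], "jaw": 1}, [0.44, -0.2, 0.29]
{"rot": [-8.1, 50.5, -27.8], "delta_pos": [10.6, -3.8, -0.2], "jaw": 1}, [0.44, -0.19, 0.3]
{"rot": [-8.6, 55.7, -31.3], "delta_pos": [1
[... 738 characters left out ...]
13.7, -0.4, -2.7], "jaw": 1}, [0.46, -0.16, 0.27]
{"rot": [10.0, 97.1, -71.8], "delta_pos": [13.6, 0.1, -3.0], "jaw": 1}, [0.46, -0.16, 0.26]
{"rot": [13.0, 101.3, -76.4], "delta_pos": [13.4, 0.5, -3.2], "jaw": 1}, [0.46, -0.16, 0.26]
{"rot": [16.1, 105.4, -81.1], "delta_pos": [13.1, 0.9, -3.4], "jaw": 1}, [0.47, -0.16, 0.25]
{"rot": [19.4, 109.3, -85.9], "delta_pos": [12.6, 1.3, -3.6], "jaw": 1}, [0.47, -0.17, 0.25]
{"rot": [22.8, 113.1, -90.6], "delta_pos": [12.1, 1.6, -3.8], "jaw": 1}, [0.47, -0.17, 0.25]
{"rot": [26.4, 116.6, -95.5], "delta_pos": [11.5, 2.0, -3.9], "jaw": 1}, [0.48, -0.18, 0.24]
{"rot": [30.2, 120.0, -100.3], "delta_pos": [10.8, 2.4, -3.9], "jaw": 1}, [0.48, -0.18, 0.24]
```

Emit:
apply_moves(
  increments=[
    {"rot": [-1.2, 5.9, -2.8], "delta_pos": [1.3, -0.1, 0.3], "jaw": 1},
    {"rot": [-2.4, 11.7, -5.6], "delta_pos": [2.6, -0.3, 0.6], "jaw": 1},
    {"rot": [-3.5, 17.5, -8.6], "delta_pos": [3.9, -0.5, 0.7], "jaw": 1},
    {"rot": [-4.4, 23.2, -11.6], "delta_pos": [5.1, -0.9, 0.7], "jaw": 1},
    {"rot": [-5.3, 28.8, -14.6], "delta_pos": [6.3, -1.3, 0.7], "jaw": 1},
    {"rot": [-6.2, 34.4, -17.8], "delta_pos": [7.5, -1.8, 0.6], "jaw": 1},
    {"rot": [-6.9, 39.9, -21.0], "delta_pos": [8.6, -2.4, 0.4], "jaw": 1},
    {"rot": [-7.5, 45.2, -24.4], "delta_pos": [9.6, -3.0, 0.1], "jaw": 1},
    {"rot": [-8.1, 50.5, -27.8], "delta_pos": [10.6, -3.8, -0.2], "jaw": 1},
    {"rot": [-8.6, 55.7, -31.3], "delta_pos": [11.4, -4.6, -0.6], "jaw": 1},
    {"rot": [-9.0, 60.7, -35.0], "delta_pos": [12.2, -5.5, -0.9], "jaw": 1},
    {"rot": [-7.1, 65.4, -39.5], "delta_pos": [12.7, -4.5, -1.2], "jaw": 1},
    {"rot": [-5.1, 70.1, -44.1], "delta_pos": [13.0, -3.6, -1.4], "jaw": 1},
    {"rot": [-2.9, 74.8, -48.7], "delta_pos": [13.3, -2.8, -1.7], "jaw": 1},
    {"rot": [-0.6, 79.4, -53.3], "delta_pos": [13.6, -2.1, -1.9], "jaw": 1},
    {"rot": [1.8, 84.0, -57.9], "delta_pos": [13.7, -1.4, -2.2], "jaw": 1},
    {"rot": [4.4, 88.5, -62.5], "delta_pos": [13.8, -0.9, -2.5], "jaw": 1},
    {"rot": [7.1, 92.8, -67.1], "delta_pos": [13.7, -0.4, -2.7], "jaw": 1},
    {"rot": [10.0, 97.1, -71.8], "delta_pos": [13.6, 0.1, -3.0], "jaw": 1},
    {"rot": [10.0, 97.1, -71.8], "delta_pos": [13.6, 0.1, -3.0], "jaw": 1},
  ],
)

```text
time: 45.92
position: [0.461, -0.1574, 0.2586]
ee_rot: [-0.271, -0.183, -0.262, 0.908]
force: [0.7, 0.4, -0.6]
width: 0.314
```

Run:
```python
from pl import *
o=st()
p,Mp=pc("3",.044,40,5,.12);e=ik(p,Mp,[-1.2,.9,2.02,1.22,1.54,-1.4])
gen([e],1)
```

```text
t 45.92 p [ 0.461  -0.1574  0.2586] f [ 0.7  0.4 -0.6] w 0.314
[[0.796, 0.574, -0.189], [-0.376, 0.716, 0.589], [0.474, -0.397, 0.786]] [-1.128  0.595  1.95   0.979  1.467 -1.579]
ik [-1.21   0.897  2.022  1.223  1.559 -1.36 ] err 0.0 0.0
{"rot": [2.5, 5.6, -2.6], "delta_pos": [-0.0, 0.3, -0.8], "jaw": 1}, [0.46, -0.16, 0.25]
{"rot": [5.0, 11.2, -5.3], "delta_pos": [-0.0, 0.6, -1.7], "jaw": 1}, [0.47, -0.16, 0.24]
{"rot": [7.4, 16.8, -7.9], "delta_pos": [-0.0, 0.8, -2.6], "jaw": 1}, [0.47, -0.17, 0.23]
{"rot": [9.9, 22.4, -10.5], "delta_pos": [-0.0, 1.0, -3.6], "jaw": 1}, [0.47, -0.17, 0.23]
{"rot": [12.4, 27.9, -13.1], "delta_pos": [-0.1, 1.1, -4.6], "jaw": 1}, [0.48, -0.18, 0.22]
{"rot": [15.0, 33.5, -15.7], "delta_pos": [-0.1, 1.1, -5.7], "jaw": 1}, [0.48, -0.18, 0.21]
```

Emit:
apply_moves(
  increments=[
    {"rot": [2.5, 5.6, -2.6], "delta_pos": [0, 0.3, -0.8], "jaw": 1},
    {"rot": [5.0, 11.2, -5.3], "delta_pos": [0, 0.6, -1.7], "jaw": 1},
    {"rot": [7.4, 16.8, -7.9], "delta_pos": [0, 0.8, -2.6], "jaw": 1},
    {"rot": [9.9, 22.4, -10.5], "delta_pos": [0, 1.0, -3.6], "jaw": 1},
    {"rot": [12.4, 27.9, -13.1], "delta_pos": [-0.1, 1.1, -4.6], "jaw": 1},
    {"rot": [15.0, 33.5, -15.7], "delta_pos": [-0.1, 1.1, -5.7], "jaw": 1},
    {"rot": [15.0, 33.5, -15.7], "delta_pos": [-0.1, 1.1, -5.7], "jaw": 1},
    {"rot": [15.0, 33.5, -15.7], "delta_pos": [-0.1, 1.1, -5.7], "jaw": 1},
  ],
)

```text
time: 46.58
position: [0.4772, -0.1825, 0.2085]
ee_rot: [-0.04, 0.018, -0.422, 0.906]
force: [-0.0, 0.0, -0.4]
width: 0.317
```

```bash
python3 vz.py
python3 - <<'E'
from pl import *
o=st()
for u in (.05,.01,.002):
    p,M=pc("3",.044,40,5,u);plan(p,M=M)
c=r.read_camera("wrist");save(c,"w12.png",s=1.0)
E
```

```text
grasp [ 0.4825 -0.178   0.2079] n 3956 zmax [0.2152 0.2224 0.2235] cap top over grasp 0.0153
top pts 997 [ 0.4839 -0.1805  0.2221] slope [-0.02  0.09]
t 46.63 p [ 0.4773 -0.1824  0.2092] f [ 0.1  0.6 -0.4] w 0.312
[[0.644, 0.762, 0.065], [-0.765, 0.642, 0.058], [0.002, -0.088, 0.996]] [-1.21   0.896  2.022  1.222  1.559 -1.362]
PLAN [ 0.4775 -0.1829  0.1391] delta [0.03, 0.6, -6.99] rot [0.0, 0.2, -0.1] rows>= 1.7
PLAN [ 0.4775 -0.1829  0.0991] delta [0.02, 0.95, -10.97] rot [0.0, 0.2, -0.1] rows>= 2.6
PLAN [ 0.4775 -0.1829  0.0911] delta [0.02, 1.02, -11.77] rot [0.0, 0.2, -0.1] rows>= 2.8
```

View pics/w12.png

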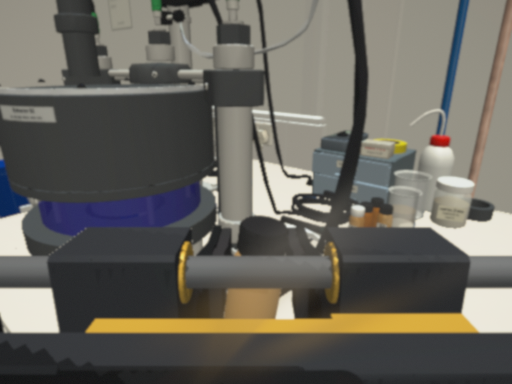

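Emit:
apply_moves(
  increments=[
    {"rot": [0, -4.7, 0], "delta_pos": [0, 0.3, -3.5], "jaw": 1},
    {"rot": [0, -4.7, 0], "delta_pos": [0, 0.6, -7], "jaw": 1},
    {"rot": [0, -4.7, 0], "delta_pos": [0, 0.85, -9.5], "jaw": 1},
    {"rot": [0, -4.7, 0], "delta_pos": [0, 0.95, -10.6], "jaw": 1},
    {"rot": [0, -4.7, 0], "delta_pos": [0, 0.95, -10.6], "jaw": 1},
    {"rot": [0, -4.7, 0], "delta_pos": [0, 0.95, -10.6], "jaw": 1},
  ],
)

```text
time: 47.18
position: [0.4779, -0.1824, 0.1045]
ee_rot: [-0.058, -0.021, -0.419, 0.906]
force: [-0.0, -0.7, 0.7]
width: 0.313
```

```bash
python3 vz.py
python3 - <<'E'
from pl import *
o=st()
E
```

```text
grasp [ 0.4832 -0.1779  0.1039] n 3936 zmax [0.1111 0.1184 0.119 ] cap top over grasp 0.015
top pts 1139 [ 0.4846 -0.1814  0.1179] slope [0.01 0.08]
t 47.23 p [ 0.4779 -0.1824  0.1049] f [ 0.3 -0.  -0.1] w 0.314
[[0.648, 0.762, 0.01], [-0.757, 0.642, 0.122], [0.087, -0.087, 0.992]] [-1.208  1.127  1.968  1.229  1.499 -1.614]
```

```bash
cat > ax.py <<'E'
from pl import *
o=r.get_obs();M=R.from_quat(o["ee_rot"]).as_matrix();g=np.array(o["position"])+.007*M[:,1]
c=r.read_camera("wrist");P=cloud(c,np.ones((384,512),bool))
L=(P-g)  # world offsets; u=horizontal jaw direction, f=horizontal finger dir
u=M[:,0]*[1,1,0];u/=np.linalg.norm(u);f=np.array([-u[1],u[0],0])
a=L@u;b=L@f;z=L[:,2]
for z0 in np.arange(-.04,.024,.004):
    s=(abs(z-z0)<.002)&(abs(a)<.0165)&(b>-.018)&(b<.016)
    if s.sum()>15: print(round(z0,3),s.sum(),"jaw-dir lo/hi mid",np.percentile(a[s],[3,97]).round(4),((np.percentile(a[s],3)+np.percentile(a[s],97))/2).round(4),"front",np.percentile(b[s],[3,50]).round(4))
E
python3 ax.py
```

```text
-0.036 30 jaw-dir lo/hi mid [-0.0135  0.0128] -0.0003 front [-0.006  -0.0026]
-0.032 114 jaw-dir lo/hi mid [-0.0128  0.0127] -0.0001 front [-0.0098 -0.0063]
-0.028 336 jaw-dir lo/hi mid [-0.0124  0.0122] -0.0001 front [-0.0114 -0.0093]
-0.024 354 jaw-dir lo/hi mid [-0.0121  0.0122] 0.0 front [-0.0116 -0.0095]
-0.02 362 jaw-dir lo/hi mid [-0.0113  0.0125] 0.0006 front [-0.0116 -0.0095]
-0.016 312 jaw-dir lo/hi mid [-0.0092  0.012 ] 0.0014 front [-0.0118 -0.0099]
-0.012 117 jaw-dir lo/hi mid [-0.0052  0.0095] 0.0021 front [-0.0121 -0.0107]
-0.0 48 jaw-dir lo/hi mid [-0.0127  0.0149] 0.0011 front [-0.0052 -0.0005]
0.004 281 jaw-dir lo/hi mid [-0.0129  0.0144] 0.0008 front [-0.0099 -0.0065]
0.008 571 jaw-dir lo/hi mid [-0.016   0.0141] -0.0009 front [-0.0143 -0.0075]
0.012 687 jaw-dir lo/hi mid [-0.0151  0.016 ] 0.0004 front [-0.0168 -0.0079]
0.016 735 jaw-dir lo/hi mid [-0.0075  0.0116] 0.002 front [-0.0086  0.0004]
```

Emit:
apply_moves(
  increments=[
    {"rot": [0, -1.5, 0], "delta_pos": [-0.05, 0.05, -0.6], "jaw": 1},
    {"rot": [0, -1.5, 0], "delta_pos": [-0.09, 0.09, -1.1], "jaw": 1},
    {"rot": [0, -1.5, 0], "delta_pos": [-0.11, 0.11, -1.3], "jaw": 1},
    {"rot": [0, -1.5, 0], "delta_pos": [-0.12, 0.12, -1.4], "jaw": 1},
    {"rot": [0, -1.5, 0], "delta_pos": [-0.12, 0.12, -1.4], "jaw": 1},
  ],
)

```text
time: 47.7
position: [0.4779, -0.1826, 0.0911]
ee_rot: [-0.064, -0.033, -0.418, 0.905]
force: [0.1, -0.1, -0.6]
width: 0.311
```

```bash
python3 vz.py
python3 - <<'E'
from pl import *
o=st()
E
```

```text
grasp [ 0.4832 -0.1781  0.0905] n 3944 zmax [0.0979 0.1051 0.1055] cap top over grasp 0.0149
top pts 1217 [ 0.4848 -0.1819  0.1046] slope [0.01 0.07]
t 47.75 p [ 0.4779 -0.1825  0.0912] f [-0.1  0.6 -0.7] w 0.314
[[0.648, 0.762, -0.007], [-0.753, 0.642, 0.143], [0.113, -0.087, 0.99]] [-1.208  1.156  1.957  1.231  1.493 -1.657]
```

Emit:
apply_moves(
  increments=[
    {"rot": [0, 0, 0], "delta_pos": [0, 0, -0.08], "jaw": 1},
    {"rot": [0, 0, 0], "delta_pos": [0, 0, -0.16], "jaw": 1},
    {"rot": [0, 0, 0], "delta_pos": [0, 0, -0.16], "jaw": 1},
  ],
)

```text
time: 48.0
position: [0.4778, -0.1826, 0.0904]
ee_rot: [-0.062, -0.033, -0.418, 0.905]
force: [0.5, 0.2, 3.4]
width: 0.311
```

Contact (3.4 N). Release gently and retreat.

Emit:
apply_moves(
  increments=[
    {"rot": [0, 0, 0], "delta_pos": [0, 0, 0], "jaw": 0.3},
    {"rot": [0, 0, 0], "delta_pos": [0, 0, 0], "jaw": 0.2},
    {"rot": [0, 0, 0], "delta_pos": [0, 0, 0], "jaw": 0.1},
    {"rot": [0, 0, 0], "delta_pos": [0, 0, 0], "jaw": 0.1},
    {"rot": [0, 0, 0], "delta_pos": [0, 0, 0], "jaw": 0.1},
    {"rot": [0, 0, 0], "delta_pos": [0, -2, 0], "jaw": 0.1},
    {"rot": [0, 0, 0], "delta_pos": [0, -5, 0], "jaw": 0.1},
    {"rot": [0, 0, 0], "delta_pos": [0, -8, 0], "jaw": 0.1},
    {"rot": [0, 0, 0], "delta_pos": [0, -9, 3], "jaw": 0.1},
    {"rot": [0, 0, 0], "delta_pos": [0, -9, 7], "jaw": 0.5},
    {"rot": [0, 0, 0], "delta_pos": [0, -9, 11], "jaw": 1},
    {"rot": [0, 0, 0], "delta_pos": [0, -9, 15], "jaw": 1},
    {"rot": [0, 0, 0], "delta_pos": [0, -9, 18], "jaw": 1},
    {"rot": [0, 0, 0], "delta_pos": [0, -9, 18], "jaw": 1},
  ],
)

```text
time: 49.17
position: [0.4075, -0.2133, 0.2807]
ee_rot: [-0.063, -0.036, -0.418, 0.906]
force: [0.2, -1.1, 0.5]
width: 0.156
```

```bash
python3 chk.py
python3 - <<'E'
from pl import *
o=r.get_obs();q0=np.array(o["q"])
# key press options: tool down, closed fingers; tip 17 mm ahead
for h in (173,83,-7,-97,130,40):
    for t in (0,15):
        M=Mt(h,t)
        for q in sol(np.array([.4445,-.1707,.10]),M)[:1]: print(h,t,q.round(2))
E
```

```text
t 49.17 p [ 0.4075 -0.2133  0.2807] f [ 0.2 -1.1  0.5] w 0.156
[[0.648, 0.762, -0.012], [-0.752, 0.643, 0.145], [0.118, -0.085, 0.989]] [-1.385  0.732  2.044  1.058  1.668 -1.371]
top place 1 43 [ 0.5309 -0.1834  0.0936] 0.1103
top place 3 47 [ 0.4849 -0.1751  0.0961] 0.1072
top place 2 41 [ 0.4903 -0.1162  0.0943] 0.1101
vial0 0.6 [280.4, 202.6, 315.1, 236.0] [ 0.494 -0.143  0.043]
vial0 0.41 [303.4, 218.6, 311.0, 223.5] [ 0.483 -0.173  0.101]
vial0 0.41 [287.9, 213.4, 293.4, 226.7] [ 0.489 -0.117  0.094]
scene place 1 8 [ 0.5251 -0.1751  0.0817] 0.091
scene place 3 23 [ 0.4869 -0.1718  0.1024] 0.1038
scene place 2 57 [ 0.4849 -0.1125  0.0883] 0.1044
vial0 0.6 [279.4, 209.5, 285.1, 231.6] [ 0.48  -0.112  0.078]
vial0 0.53 [262.1, 219.2, 277.8, 233.0] [ 0.497 -0.064  0.019]
wedge 0.59 [262.1, 217.0, 276.7, 234.5] [ 0.499 -0.064  0.019]
173 0 [-0.6   0.57  1.92  0.    0.65  2.66]
173 15 [-0.74  0.61  1.87  0.29  0.84  2.32]
83 0 [-0.6   0.57  1.92 -0.    0.65 -2.05]
83 15 [-0.69  0.54  2.11  0.48  0.3  -2.59]
-7 0 [-0.6   0.57  1.92  0.    0.65 -0.48]
-7 15 [-0.45  0.58  1.96 -0.47  0.57  0.07]
-97 0 [-0.6   0.57  1.92  0.    0.65  1.09]
-97 15 [-0.54  0.65  1.75 -0.12  0.99  1.24]
130 15 [-0.77  0.57  2.01  0.48  0.59  2.84]
40 0 [-0.6   0.57  1.92 -0.    0.65 -1.3 ]
40 15 [-0.55  0.55  2.09 -0.31  0.27 -0.96]
```

Run:
```python
from pl import *
M=Mt(90,0)
e=ik([.44,-.15,.30],M,[-.6,.3,1.75,0,1.1,-2.1]);m=(np.array(r.get_obs()["q"])+e)/2;m[1]-=.1
gen([m,e],1)
```

```text
ik [-0.57   0.232  1.739 -0.     1.17  -2.14 ] err 0.0 0.0
{"rot": [-2.6, -3.9, 4.1], "delta_pos": [-1.1, 1.0, -0.0], "jaw": 1}, [0.41, -0.2, 0.27]
{"rot": [-5.1, -7.9, 8.2], "delta_pos": [-2.2, 1.9, -0.1], "jaw": 1}, [0.41, -0.19, 0.27]
{"rot": [-7.4, -12.1, 12.4], "delta_pos": [-3.3, 2.7, -0.2], "jaw": 1}, [0.41, -0.17, 0.27]
{"rot": [-9.7, -16.3, 16.5], "delta_pos": [-4.3, 3.3, -0.3], "jaw": 1}, [0.41, -0.16, 0.27]
{"rot": [-11.9, -20.6, 20.6], "delta_pos": [-5.2, 3.8, -0.4], "jaw": 1}, [0.4, -0.15, 0.26]
{"rot": [-14.0, -24.9, 24.8], "delta_pos": [-6.0, 4.2, -0.5], "jaw": 1}, [0.4, -0.14, 0.26]
{"rot": [-15.9, -29.4, 28.9], "delta_pos": [-6.6, 4.4, -0.5], "jaw": 1}, [0.4, -0.14, 0.26]
{"rot": [-17.8, -33.9, 33.0], "delta_pos": [-7.2, 4.6, -0.6], "jaw": 1}, [0.4, -0.13, 0.26]
{"rot": [-19.6, -38.5, 37.1], "delta_pos": [-7.7, 4.7, -0.5], "jaw": 1}, [0.39, -0.13, 0.26]
{"rot": [-21.3, -43.2, 41.1], "delta_pos": [-8.0, 4.8, -0.5], "jaw": 1}, [0.39, -0.13, 0.26]
{"rot": [-23.0, -47.9, 45.2], "delta_pos": [-8.2, 4.7, -0.3], "jaw": 1}, [0.39, -0.12, 0.26]
{"rot": [-24.5, -52.7, 49.2], "
[... 377 characters left out ...]
_pos": [-7.6, 4.6, -0.5], "jaw": 1}, [0.39, -0.13, 0.26]
{"rot": [-28.4, -75.2, 71.9], "delta_pos": [-7.2, 4.7, -0.3], "jaw": 1}, [0.4, -0.13, 0.26]
{"rot": [-28.9, -79.9, 76.4], "delta_pos": [-6.6, 4.8, -0.1], "jaw": 1}, [0.4, -0.14, 0.26]
{"rot": [-29.3, -84.5, 80.9], "delta_pos": [-5.9, 4.9, 0.3], "jaw": 1}, [0.41, -0.14, 0.27]
{"rot": [-29.5, -89.2, 85.5], "delta_pos": [-5.2, 5.2, 0.9], "jaw": 1}, [0.41, -0.14, 0.27]
{"rot": [-29.8, -93.9, 90.0], "delta_pos": [-4.3, 5.5, 1.5], "jaw": 1}, [0.42, -0.15, 0.28]
{"rot": [-29.9, -98.6, 94.5], "delta_pos": [-3.5, 5.9, 2.4], "jaw": 1}, [0.43, -0.15, 0.29]
{"rot": [-30.0, -103.4, 98.9], "delta_pos": [-2.6, 6.4, 3.3], "jaw": 1}, [0.44, -0.15, 0.3]
```

Emit:
apply_moves(
  increments=[
    {"rot": [-2.6, -3.9, 4.1], "delta_pos": [-1.1, 1.0, 0], "jaw": 1},
    {"rot": [-5.1, -7.9, 8.2], "delta_pos": [-2.2, 1.9, -0.1], "jaw": 1},
    {"rot": [-7.4, -12.1, 12.4], "delta_pos": [-3.3, 2.7, -0.2], "jaw": 1},
    {"rot": [-9.7, -16.3, 16.5], "delta_pos": [-4.3, 3.3, -0.3], "jaw": 1},
    {"rot": [-11.9, -20.6, 20.6], "delta_pos": [-5.2, 3.8, -0.4], "jaw": 1},
    {"rot": [-14.0, -24.9, 24.8], "delta_pos": [-6.0, 4.2, -0.5], "jaw": 1},
    {"rot": [-15.9, -29.4, 28.9], "delta_pos": [-6.6, 4.4, -0.5], "jaw": 1},
    {"rot": [-17.8, -33.9, 33.0], "delta_pos": [-7.2, 4.6, -0.6], "jaw": 1},
    {"rot": [-19.6, -38.5, 37.1], "delta_pos": [-7.7, 4.7, -0.5], "jaw": 1},
    {"rot": [-21.3, -43.2, 41.1], "delta_pos": [-8.0, 4.8, -0.5], "jaw": 1},
    {"rot": [-23.0, -47.9, 45.2], "delta_pos": [-8.2, 4.7, -0.3], "jaw": 1},
    {"rot": [-24.5, -52.7, 49.2], "delta_pos": [-8.3, 4.7, -0.1], "jaw": 1},
    {"rot": [-25.5, -57.1, 53.8], "delta_pos": [-8.3, 4.7, -0.3], "jaw": 1},
    {"rot": [-26.4, -61.6, 58.3], "delta_pos": [-8.2, 4.6, -0.5], "jaw": 1},
    {"rot": [-27.2, -66.1, 62.8], "delta_pos": [-8.0, 4.6, -0.6], "jaw": 1},
    {"rot": [-27.8, -70.6, 67.4], "delta_pos": [-7.6, 4.6, -0.5], "jaw": 1},
    {"rot": [-28.4, -75.2, 71.9], "delta_pos": [-7.2, 4.7, -0.3], "jaw": 1},
    {"rot": [-28.9, -79.9, 76.4], "delta_pos": [-6.6, 4.8, -0.1], "jaw": 1},
    {"rot": [-29.3, -84.5, 80.9], "delta_pos": [-5.9, 4.9, 0.3], "jaw": 1},
    {"rot": [-29.3, -84.5, 80.9], "delta_pos": [-5.9, 4.9, 0.3], "jaw": 1},
  ],
)

```text
time: 51.13
position: [0.4081, -0.1382, 0.2675]
ee_rot: [-0.495, -0.444, 0.352, 0.658]
force: [0.1, -0.0, -0.7]
width: 0.008
```

Run:
```python
from pl import *
st();plan([.44,-.15,.30],90)
```

```text
t 51.13 p [ 0.4081 -0.1382  0.2675] f [ 0.1 -0.  -0.7] w 0.008
[[0.357, -0.024, -0.934], [0.904, 0.261, 0.339], [0.236, -0.965, 0.115]] [-0.716  0.29   1.794  0.192  1.257 -2.002]
PLAN [ 0.44 -0.15  0.3 ] delta [0.84, -3.52, -3.01] rot [-4.1, -20.6, 14.7] rows>= 3.6
```

Emit:
apply_moves(
  increments=[
    {"rot": [-1, -5.2, 3.7], "delta_pos": [0.2, -0.9, -0.8], "jaw": 1},
    {"rot": [-2, -10.3, 7.4], "delta_pos": [0.4, -1.8, -1.5], "jaw": 1},
    {"rot": [-3, -15.4, 11], "delta_pos": [0.6, -2.6, -2.2], "jaw": 1},
    {"rot": [-4.1, -20.6, 14.7], "delta_pos": [0.8, -3.5, -3], "jaw": 1},
    {"rot": [-4.1, -20.6, 14.7], "delta_pos": [0.8, -3.5, -3], "jaw": 1},
    {"rot": [-4.1, -20.6, 14.7], "delta_pos": [0.8, -3.5, -3], "jaw": 1},
  ],
)

```text
time: 51.63
position: [0.4392, -0.1497, 0.2987]
ee_rot: [-0.499, -0.5, 0.499, 0.502]
force: [-0.4, 0.7, 0.1]
width: 0.006
```

```bash
python3 look.py w13.png
```

```text
t 51.63 p [ 0.4392 -0.1497  0.2987] f [-0.4  0.7  0.1] w 0.006
[[0.003, -0.003, -1.0], [1.0, 0.004, 0.003], [0.004, -1.0, 0.003]] [-5.710e-01  2.340e-01  1.741e+00  2.000e-03  1.171e+00 -2.140e+00]
top plane [ 0.0035 -0.0015  0.0432] 4297 rect [ 477.6 -146.1] [114.2  87.6] 83.21
place0 0.78 [ 0.4944 -0.1158  0.044 ]
place0 0.58 [ 0.4861 -0.1755  0.044 ]
start_key_top 0.62 [ 0.4452 -0.1698  0.053 ]
start_key_top 0.5 [ 0.4817 -0.2047  0.053 ]
low_edge 0.81 [ 0.5022 -0.0901  0.018 ]
far_edge 0.94 [ 0.4907 -0.2028  0.018 ]
wedge_heel 0.7 [ 0.4536 -0.1713  0.011 ]
wedge_heel 0.6 [ 0.508  -0.0644  0.011 ]
vial 0.6 [213.6, 153.9, 311.9, 228.5] rect [ 452.  -120.4] [152.4  62.4] capdir -133.5 len [-50.   96.8] wid [-38.7  28.3] C [ 0.474  -0.1071] zmax 0.034
```

View pics/w13.png

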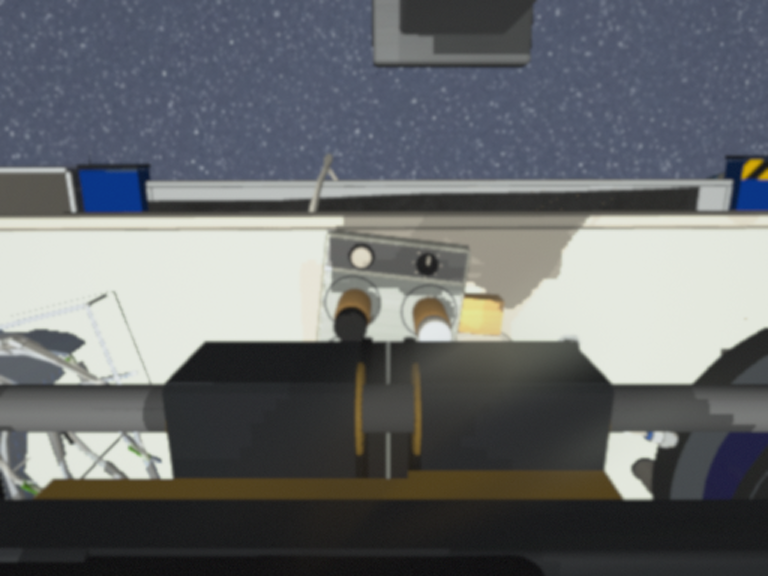

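Run:
```python
from pl import *
for z in (.10,.075,.065): plan([.4448,-.1703,z],83)
```

```text
PLAN [ 0.4448 -0.1703  0.1   ] delta [-2.0, 19.91, -0.58] rot [-0.1, 6.9, 0.1] rows>= 4.8
PLAN [ 0.4448 -0.1703  0.075 ] delta [-2.0, 22.41, -0.58] rot [-0.1, 6.9, 0.1] rows>= 5.4
PLAN [ 0.4448 -0.1703  0.065 ] delta [-2.0, 23.41, -0.58] rot [-0.1, 6.9, 0.1] rows>= 5.6
```

Emit:
apply_moves(
  increments=[
    {"rot": [0, 3.5, 0], "delta_pos": [-1, 3, -0.6], "jaw": 1},
    {"rot": [0, 6.9, 0], "delta_pos": [-2, 7, -0.6], "jaw": 1},
    {"rot": [0, 6.9, 0], "delta_pos": [-2, 11, -0.6], "jaw": 1},
    {"rot": [0, 6.9, 0], "delta_pos": [-2, 15, -0.6], "jaw": 1},
    {"rot": [0, 6.9, 0], "delta_pos": [-2, 18.5, -0.6], "jaw": 1},
    {"rot": [0, 6.9, 0], "delta_pos": [-2, 20.5, -0.6], "jaw": 1},
    {"rot": [0, 6.9, 0], "delta_pos": [-2, 21.6, -0.6], "jaw": 1},
    {"rot": [0, 6.9, 0], "delta_pos": [-2, 21.6, -0.6], "jaw": 1},
    {"rot": [0, 6.9, 0], "delta_pos": [-2, 21.6, -0.6], "jaw": 1},
  ],
)

```text
time: 52.73
position: [0.4447, -0.1704, 0.0826]
ee_rot: [-0.528, -0.468, 0.468, 0.531]
force: [-0.5, 0.3, 0.6]
width: 0.004
```

Run:
```python
from pl import *
st();plan([.4448,-.1703,.065],83)
```

```text
t 52.73 p [ 0.4447 -0.1704  0.0826] f [-0.5  0.3  0.6] w 0.004
[[0.123, -0.003, -0.992], [0.992, 0.003, 0.123], [0.003, -1.0, 0.003]] [-6.020e-01  6.050e-01  1.929e+00  1.000e-03  6.110e-01 -2.050e+00]
PLAN [ 0.4448 -0.1703  0.065 ] delta [0.01, 1.76, -0.01] rot [-0.2, -0.1, 0.1] rows>= 0.4
```

Emit:
apply_moves(
  increments=[
    {"rot": [0, 0, 0], "delta_pos": [0, 0.6, 0], "jaw": 1},
    {"rot": [0, 0, 0], "delta_pos": [0, 1.0, 0], "jaw": 1},
    {"rot": [0, 0, 0], "delta_pos": [0, 1.3, 0], "jaw": 1},
    {"rot": [0, 0, 0], "delta_pos": [0, 1.5, 0], "jaw": 1},
    {"rot": [0, 0, 0], "delta_pos": [0, 1.5, 0], "jaw": 1},
  ],
)

```text
time: 53.15
position: [0.4452, -0.1707, 0.0679]
ee_rot: [-0.529, -0.468, 0.468, 0.531]
force: [-0.2, 0.7, 2.6]
width: 0.001
```

Emit:
apply_moves(
  increments=[
    {"rot": [0, 0, 0], "delta_pos": [0, 0.1, 0], "jaw": 1},
    {"rot": [0, 0, 0], "delta_pos": [0, 0.2, 0], "jaw": 1},
    {"rot": [0, 0, 0], "delta_pos": [0, 0.3, 0], "jaw": 1},
    {"rot": [0, 0, 0], "delta_pos": [0, 0.35, 0], "jaw": 1},
    {"rot": [0, 0, 0], "delta_pos": [0, 0.35, 0], "jaw": 1},
  ],
)

```text
time: 53.57
position: [0.4452, -0.1708, 0.0652]
ee_rot: [-0.529, -0.468, 0.468, 0.531]
force: [-1.3, -0.5, 10.1]
width: 0.006
```

Emit:
apply_moves(
  increments=[
    {"rot": [0, 0, 0], "delta_pos": [0, 0, 0], "jaw": 1},
    {"rot": [0, 0, 0], "delta_pos": [0, -1, 0], "jaw": 1},
    {"rot": [0, 0, 0], "delta_pos": [0, -4, 0], "jaw": 1},
    {"rot": [0, 0, 0], "delta_pos": [0, -8, 0], "jaw": 1},
    {"rot": [0, 0, 0], "delta_pos": [0, -12, 0], "jaw": 1},
    {"rot": [0, 0, 0], "delta_pos": [0, -16, 0], "jaw": 1},
    {"rot": [0, 0, 0], "delta_pos": [0, -20, 0], "jaw": 1},
    {"rot": [0, 0, 0], "delta_pos": [0, -23, 1], "jaw": 1},
    {"rot": [0, 0, 0], "delta_pos": [0, -23, 3], "jaw": 1},
    {"rot": [0, 0, 0], "delta_pos": [0, -23, 3], "jaw": 1},
    {"rot": [0, 0, 0], "delta_pos": [0, -23, 3], "jaw": 1},
  ],
)

```text
time: 54.48
position: [0.4149, -0.1668, 0.2957]
ee_rot: [-0.529, -0.468, 0.468, 0.531]
force: [0.4, -1.0, 0.0]
width: 0.001
```

```bash
python3 look.py w14.png | grep -v vial; python3 chk.py
python3 - <<'E'
from h import *
c=r.read_camera("wrist");P=cloud(c,np.ones((384,512),bool))
q=P[np.hypot(P[:,0]-.4448,P[:,1]+.1702)<.006];print("key top z",np.median(q[:,2]).round(4))
for l in ("feed_jar","sieve_cell","tape_roll"):
    r.read_camera("scene");c=r.read_camera("scene")
    for d in r.regions_of(l,"scene")[:1]: print(l,np.median(cloud(c,d["pixels"]),0).round(3))
c=r.read_camera("scene");save(c,"s2.png",(200,170,400,300),4)
E
```

```text
t 54.48 p [ 0.4149 -0.1668  0.2957] f [ 0.4 -1.   0. ] w 0.001
[[0.123, -0.001, -0.992], [0.992, 0.002, 0.123], [0.002, -1.0, 0.001]] [-6.340e-01  2.110e-01  1.783e+00  1.000e-03  1.149e+00 -2.081e+00]
top plane [ 0.0086 -0.0024  0.0407] 3467 rect [ 464.1 -144.6] [114.6  60.2] 82.75
place0 0.64 [ 0.4909 -0.1163  0.044 ]
place0 0.56 [ 0.4869 -0.1838  0.044 ]
start_key_top 0.42 [ 0.4436 -0.1679  0.053 ]
low_edge 0.6 [ 0.5038 -0.0898  0.018 ]
far_edge 0.61 [ 0.495  -0.2056  0.018 ]
far_edge 0.32 [ 0.5047 -0.114   0.018 ]
wedge_heel 0.81 [ 0.5047 -0.0655  0.011 ]
t 54.83 p [ 0.4159 -0.1674  0.2944] f [0.3 0.7 0. ] w 0.005
[[0.123, -0.003, -0.992], [0.992, 0.003, 0.123], [0.002, -1.0, 0.003]] [-6.330e-01  2.160e-01  1.781e+00  1.000e-03  1.149e+00 -2.081e+00]
top place 1 36 [ 0.532  -0.1819  0.0941] 0.1069
top place 3 2 [ 0.4938 -0.1677  0.0962] 0.0975
top place 2 2 [ 0.4898 -0.1044  0.0732] 0.074
scene place 1 136 [ 0.5263 -0.1867  0.0893] 0.1049
scene place 3 151 [ 0.4784 -0.1775  0.0886] 0.1049
scene place 2 138 [ 0.4852 -0.1186  0.0893] 0.1059
vial0 0.77 [298.7, 216.5, 311.2, 242.9] [ 0.476 -0.178  0.081]
vial0 0.63 [311.9, 211.4, 319.5, 226.4] [ 0.523 -0.187  0.083]
vial0 0.55 [280.1, 208.9, 291.6, 231.5] [ 0.482 -0.12   0.081]
vial0 0.42 [268.2, 209.4, 327.2, 262.6] [ 0.467 -0.149  0.043]
wedge 0.52 [261.6, 216.3, 278.4, 234.1] [ 0.499 -0.064  0.019]
key top z 0.0534
feed_jar [ 0.721 -0.213  0.052]
sieve_cell [ 0.671 -0.279  0.014]
tape_roll [0.609 0.463 0.016]
```

View pics/s2.png

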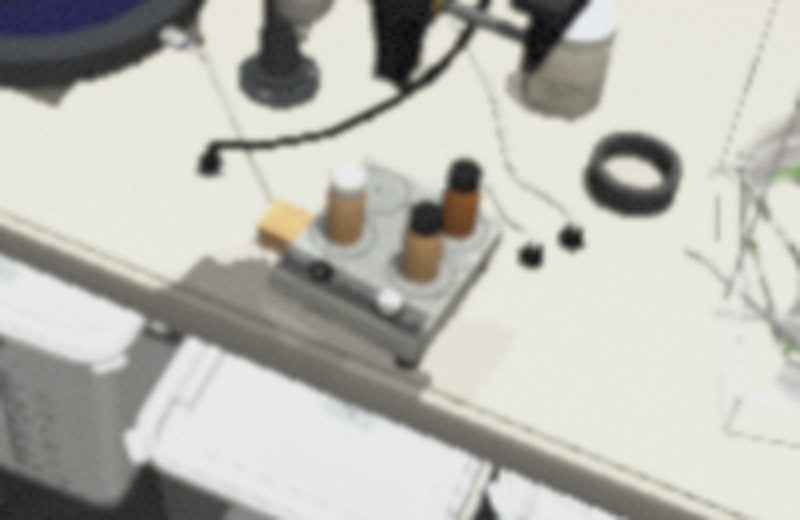

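```bash
python3 -c "
from workcell import r
print(r.hand_in())"
```

```text
the job is handed in; nothing more can be done
None
```

The job is done and handed in at about 55 s of the 210 s allowed.

- **Wedge and level:** I gripped the wedge and slid it in under the middle of the low edge. I finished with the closed fingers pushing on its heel, so the gripper stayed clear of the hose. The left-right slope of the stirrer's top then measured about 0.002 rad. The final view gave a front-back slope of 0.009 rad from a partial view; earlier views gave 0.002 to 0.004.
- **Vials:** Three vials were there. I stood each one cap up in a ring of its own: back right, front left and front right. The third sat a few degrees askew in the grip; I corrected most of that before setting it down. It stands upright about 4 mm from its ring's centre, judged from the top of the vial.
- **Start key:** I pressed the key last, to about 10 N at full travel (about 4 N holds it down), and let go. Its top reads 53 mm again, which is fully up.

**Last checks:**
- All three vials stand at 104 to 106 mm, and the wedge is still in place.
- The jar measured up to 15 mm away from its first reading, but from a partly hidden view. The arm never went near it, nor the sieve cell or the tape roll, which both read as they did at the start.
- In the top camera the arm hid the two front vials, so those rest on the scene camera and the picture from it. No other check failed or disagreed.

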